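Dock the e-readers from the glass shelf

TASK

Cut the charging rack's power by pressing its mushroom switch fully down. Then work each e-reader that lies on the glass shelf out over the front edge until it can be pinched, and stand it in the rack on a short edge, fully home, one to a slot. When all are docked, turn the mushroom head clockwise to its end stop to restore the power, and leave the key tray, tyre gauge, lunch box and cat where they are.

Things in the scene. Friction and masses are not known exactly. Their poses are not given: they have to be found in the camera images.
- reader0_center (a point): a flat black e-reader, a slab 125 mm long (its x) by 100 mm wide (its y) and 9 mm thick (its z), about 0.19 kg, lying flat on the glass shelf at the start with its long side running front to back; this point is the middle of the slab (half-way through its thickness). May be absent
- reader1_center (a point): a flat black e-reader, a slab 125 mm long (its x) by 100 mm wide (its y) and 9 mm thick (its z), about 0.19 kg, lying flat on the glass shelf at the start with its long side running front to back; this point is the middle of the slab (half-way through its thickness). May be absent
- reader2_center (a point): a flat black e-reader, a slab 125 mm long (its x) by 100 mm wide (its y) and 9 mm thick (its z), about 0.19 kg, lying flat on the glass shelf at the start with its long side running front to back; this point is the middle of the slab (half-way through its thickness). May be absent
- shelf_front (a point): middle of the upper front (robot-side) edge of the glass shelf: 420 mm wide (y), 240 mm deep (its +x runs back from here), 8 mm thick, top 220 mm above the counter. Fixed on two steel brackets whose arms lie under the glass from 60 mm behind the edge; the space under and before the edge is free
- rack: fixed charging rack: grey base 190 (x) by 130 (y) by 12 mm, origin under its centre; three slots 60 mm apart along x, each running along y between two steel wire hoops 62 mm high and 90 mm long: 17 mm wide at the floor (the base's top), 25 mm at the top, end stops 24 mm high and 120 mm apart. A slot takes one e-reader, short edge down, flat faces to the hoops
- slot0 (a point): middle of the floor of the first slot (60 mm towards the rack's -x), axes as the rack's
- slot1 (a point): middle of the floor of the middle slot, axes as the rack's
- slot2 (a point): middle of the floor of the third slot (60 mm towards the rack's +x), axes as the rack's
- head_top (a point): centre of the top face of the black mushroom head of the rack's power switch: a round head 40 mm in diameter and 24 mm high with a white pointer line on top, its top 96 mm above the counter, standing 22 mm clear of the grey switch box (80 by 80 by 50 mm), a 0.95 kg weighted desk box that stands loose on the counter and slides if shoved
- stop_press (a joint): how far the mushroom head is pressed down, m: 0 up, 0.006 fully down; a spring of 700 N/m (about 1 N to start, about 5 N fully down) lifts it again when let go, the power then stays cut
- stop_head (a joint): how far the mushroom head is turned, rad: grows clockwise as seen from above, end stop at 1.2, stays where it is left (friction 0.04 N m); starts between 0 and 0.2
- key_tray: bystander: dark silicone key tray 90 by 140 by 16 mm with keys, on the counter before the shelf; origin at the centre of its underside
- tyre_gauge: bystander: black aluminium tyre gauge 135 mm long, 22 mm wide, 18 mm high, on the counter before the shelf; origin near its middle, on the counter
- lunch_box: bystander: purple plastic lunch box 126 by 176 by 66 mm, on the counter under the shelf; origin at the centre of its underside
- cat: bystander: white ceramic cat-shaped incense holder, 70 mm wide and 116 mm high, on the counter under the shelf; origin at the centre of its underside
Things that resemble listed ones, but are neither listed nor needed, are in the scene too. Leave any brown or purple look-alike of the part that bears head_top alone.

How it is judged:
On the way, in this order (a step that is already met when the one before it is completed fails the run):
1. the mushroom head is pressed fully down (more than 4.5 mm), with no turn yet (value of joint stop_press above 0.0045 m and value of joint stop_head below 0.6 rad), for 0.1 s.
2. every e-reader stands home in the rack, the switch not yet turned back ((angle between reader0_center's own x axis and vertical below 0.35 rad or angle between reader0_center's own x axis and vertical above 2.79 rad) and z of reader0_center in the frame of rack between 0.066 and 0.083 m and (horizontal distance between reader0_center and slot0 below 0.022 m or horizontal distance between reader0_center and slot1 below 0.022 m or horizontal distance between reader0_center and slot2 below 0.022 m) and (angle between reader1_center's own x axis and vertical below 0.35 rad or angle between reader1_center's own x axis and vertical above 2.79 rad) and z of reader1_center in the frame of rack between 0.066 and 0.083 m and (horizontal distance between reader1_center and slot0 below 0.022 m or horizontal distance between reader1_center and slot1 below 0.022 m or horizontal distance between reader1_center and slot2 below 0.022 m) and (angle between reader2_center's own x axis and vertical below 0.35 rad or angle between reader2_center's own x axis and vertical above 2.79 rad) and z of reader2_center in the frame of rack between 0.066 and 0.083 m and (horizontal distance between reader2_center and slot0 below 0.022 m or horizontal distance between reader2_center and slot1 below 0.022 m or horizontal distance between reader2_center and slot2 below 0.022 m) and value of joint stop_head below 0.6 rad), for 0.3 s.
3. the mushroom head is turned clockwise to its stop (beyond 1.0 rad) (value of joint stop_head above 1 rad), for 0.2 s.
At the end, for the whole second after the job is handed in: every e-reader present stands on a short edge in the rack (long side within 0.35 rad of vertical, its middle 66 to 83 mm above the counter and horizontally within 22 mm of the middle of a slot), the mushroom head is turned beyond 1.0 rad and is up again (less than 3 mm down) ((angle between reader0_center's own x axis and vertical below 0.35 rad or angle between reader0_center's own x axis and vertical above 2.79 rad) and z of reader0_center in the frame of rack between 0.066 and 0.083 m and (horizontal distance between reader0_center and slot0 below 0.022 m or horizontal distance between reader0_center and slot1 below 0.022 m or horizontal distance between reader0_center and slot2 below 0.022 m) and (angle between reader1_center's own x axis and vertical below 0.35 rad or angle between reader1_center's own x axis and vertical above 2.79 rad) and z of reader1_center in the frame of rack between 0.066 and 0.083 m and (horizontal distance between reader1_center and slot0 below 0.022 m or horizontal distance between reader1_center and slot1 below 0.022 m or horizontal distance between reader1_center and slot2 below 0.022 m) and (angle between reader2_center's own x axis and vertical below 0.35 rad or angle between reader2_center's own x axis and vertical above 2.79 rad) and z of reader2_center in the frame of rack between 0.066 and 0.083 m and (horizontal distance between reader2_center and slot0 below 0.022 m or horizontal distance between reader2_center and slot1 below 0.022 m or horizontal distance between reader2_center and slot2 below 0.022 m) and value of joint stop_head above 1 rad and value of joint stop_press below 0.003 m); the robot touches nothing.
It fails at once if the key tray is shoved more than 30 mm from its place or tipped (distance of key_tray from where it was at the start of the episode above 0.03 m or angle between key_tray's own z axis and vertical above 0.5 rad).
It fails at once if the tyre gauge is shoved more than 30 mm from its place or tipped (distance of tyre_gauge from where it was at the start of the episode above 0.03 m or angle between tyre_gauge's own z axis and vertical above 0.5 rad).
It fails at once if the lunch box is shoved more than 30 mm from its place or tipped (distance of lunch_box from where it was at the start of the episode above 0.03 m or angle between lunch_box's own z axis and vertical above 0.5 rad).
It fails at once if the ceramic cat is shoved more than 30 mm from its place or tipped (distance of cat from where it was at the start of the episode above 0.03 m or angle between cat's own z axis and vertical above 0.5 rad).
Of reader0, reader1, reader2 only 2 to 3 are there at a start; the rules pass over those that are not, and their reading is None.
At some moment in a run one of switch_box may be knocked a few centimetres aside while the robot is not near it.
It also fails if it takes over 208 s, if anything falls off the work surface, if the arm or the gripper's body presses on something with over 40 N, if the wrist force passes 120 N, or if a joint passes its speed limit or range.

ROBOT

A 7-joint arm with a two-finger parallel gripper is mounted at the origin on the work surface. World frame = base frame: x ahead of the robot, y to its left, z up, the work surface at z = 0. Lengths are in m, angles in rad, forces in N, time in s.
With the tool pointing down it reaches from about 0.4 to 0.85 m from the base axis. Payload 4.4 kg.
Tool frame: the origin (TCP) lies at the very end of the fingers, on their centre line; the grasp point (between the pads) lies 19 mm behind it; z points along the fingers, y is the line along which they close (so a half turn about z gives the same grasp; the last joint's range is limited). The gripper opens to 94 mm and grips with 3 to 60 N. Pads are 16 mm wide; open, the fingers measure 119 mm over their backs; the gripper's body (75 mm by 177 mm) begins 78 mm behind the grasp point.
Start: joints at [-1.228, 0.628, 0.038, 1.517, -0.027, 0.996, -0.02], TCP at [0.258, 0.596, 0.205] pointing down, gripper open.
Joint ranges: [-3.06, 3.06], [-0.37, 2.12], [-1.25, 1.32], [0.18, 2.47], [-1.1, 4.24], [0.23, 1.98], [-2.94, 2.94]. Speed limits (rad/s): [2.57, 2.57, 3.14, 3.14, 3.14, 3.14, 3.14].

INTERFACE

Orientations are given as a rotation vector (axis times angle).
In Python, from plant import robot gives the robot as it stands.
- The arm moves only by the tool move_arm, never from a script. Its argument "targets" is a list of rows, each an object of numbers: "dx", "dy", "dz": the shift along the world's x, y, z in m; "rx", "ry", "rz": the turn, a rotation vector about the world's x, y, z in rad; "fingers": the finger opening in m, from 0 to 0.094. In form: [{"dx": .., "dy": .., "dz": .., "rx": .., "ry": .., "rz": .., "fingers": ..}, ...]. A call has 1 to 20 rows; each row shifts and turns the commanded pose from where the row before left it; what a row does not reach is not made up. A row lasts 1/10 s, in which the tool goes at most 50 mm and 8.59 degrees, less where a joint would pass 70% of its speed; a pose out of reach is approached as far as the arm can. A call is refused whole if a number of a shift passes 0.05 or a number of a turn 0.15, either way. A call with a gripper value outside its range is refused whole. The fingers move at their own pace and stop on an object; the grip force is fixed at half the most. Time passes only in rows, so rows that do not move let the fingers close. It gives the time, the measured TCP pose, the force, the opening and the grip force at its end, in the units of the state.
- robot.read_state(): the state, without advancing time (a new reading comes with each control period).
- robot.capture(name): name is "scene" or "top" or "wrist"; returns a dict with "color" (384x512x3 uint8, red, green, blue), "z_map" (384x512 float32, m along the optical axis (not along the pixel's ray), 0 where there is no reading), "intrinsics" (3x3 intrinsics, pixels), "dist" ([k1, k2, p1, p2, k3] as OpenCV has them; the pictures are not rectified), "cam_to_world" (4x4, takes a point from camera to world coordinates); the wrist camera has in their place "T_tool_cam" (4x4, takes a point from camera to tool coordinates, whose origin is the TCP and whose axes are the flange's). Camera axes: x right, y down, z forward; pixel columns grow to the right and rows downward; lengths in m; the calibration is good to about 2 mm. A picture is of the moment at which its call begins: read the wrist's pose just before it.
- robot.hand_in(): hands the job in; it is judged then, once.
The state is a dict: "time": time; "joints": joint angles; "dq": joint speeds; "effort": joint torques, N m; "position": TCP position; "eef_rot": TCP orientation; "ft_force": force on the tool from outside, world axes, zero at the start; "wrist_torque": the same for the moment, N m; "gripper_width": finger opening in m; "grasp_force": force on a finger pad.
Only numpy, scipy, OpenCV 4.12 (cv2) and the standard library are available. Lean on these libraries where they do the work, as an engineer would, in place of code of your own. Each camera call takes 0.05 s, during which the arm holds its last target. There are 200 camera calls.

## Working session

There is one attempt and no reset: what is moved stays moved. The work goes in short steps, Python scripts to look and compute and a tool call to move; the robot and the scene stay as the last step left them, time stands still between calls to the robot, and variables do not carry over. Pictures are saved under pics/ and viewed, at most 14 in all, crops included, and the job is handed in when it is done.

Besides the shell and the picture viewer there is one more tool, called after "Emit:" in YAML: its name, and indented under it one key for each argument. move_arm: Moves the arm, as the interface text tells. Its arguments: {"type":"object","properties":{"targets":{"type":"array"}},"required":["targets"]}

```bash
ls; mkdir -p pics; cat > h.py <<'E'
import numpy as np, cv2
from scipy.spatial.transform import Rotation as R
from plant import robot
def grab(n):
    s=robot.read_state(); c=robot.capture(n)
    if n=='wrist':
        T=np.eye(4);T[:3,:3]=R.from_rotvec(s['eef_rot']).as_matrix();T[:3,3]=s['position']
        c['cam_to_world']=T@c['T_tool_cam']
    np.savez('last_%s.npz'%n,**{k:np.asarray(v) for k,v in c.items()})
    return c
def load(n): return dict(np.load('last_%s.npz'%n))
def save(c,f,crop=None,k=1):
    im=c['color'][...,::-1]
    if crop: u0,v0,u1,v1=crop; im=im[v0:v1,u0:u1]
    cv2.imwrite('pics/'+f,cv2.resize(im,None,fx=k,fy=k,interpolation=cv2.INTER_CUBIC))
def ray(c,u,v):
    p=cv2.undistortPoints(np.array([[[u,v]]],float),c['intrinsics'],c['dist'])[0,0]
    return np.array([p[0],p[1],1.])
def px(c,u,v,w=1):
    z=c['z_map'][v-w:v+w+1,u-w:u+w+1]; z=np.median(z[z>0]) if (z>0).any() else np.nan
    T=c['cam_to_world']; return T[:3,:3]@(ray(c,u,v)*z)+T[:3,3]
def pz(c,u,v,zw):
    T=c['cam_to_world']; d=T[:3,:3]@ray(c,u,v); return T[:3,3]+d*(zw-T[2,3])/d[2]
def cloud(c):
    h,w=c['z_map'].shape; g=np.stack(np.meshgrid(np.arange(w),np.arange(h)),-1).reshape(-1,1,2).astype(float)
    p=cv2.undistortPoints(g,c['intrinsics'],c['dist'])[:,0].reshape(h,w,2); z=c['z_map'][...,None]
    P=np.concatenate([p*z,z],-1); T=c['cam_to_world']; Q=P@T[:3,:3].T+T[:3,3]; Q[c['z_map']<=0]=np.nan; return Q
def st():
    s=robot.read_state(); print({k:np.round(s[k],3).tolist() for k in ('time','joints','position','eef_rot','ft_force','gripper_width')})
E
python3 - <<'E'
from h import *
st()
for n in('scene','top'):
    c=grab(n); save(c,n+'0.png',k=1.56); print(n,np.round(c['cam_to_world'],3).tolist())
E
```

```text
pics
{'time': 0.0, 'joints': [-1.228, 0.629, 0.038, 1.518, -0.027, 0.996, -0.02], 'position': [0.258, 0.596, 0.205], 'eef_rot': [-0.638, -3.076, 0.003], 'ft_force': [-0.175, -0.21, -0.546], 'gripper_width': 0.094}
scene [[-0.817, 0.435, -0.379, 1.151], [0.576, 0.625, -0.526, 0.863], [0.008, -0.648, -0.762, 1.494], [0.0, 0.0, 0.0, 1.0]]
top [[0.089, -0.976, 0.199, 0.214], [-0.996, -0.088, 0.016, -0.095], [0.002, -0.199, -0.98, 1.563], [0.0, 0.0, 0.0, 1.0]]
```

View pics/scene0.png

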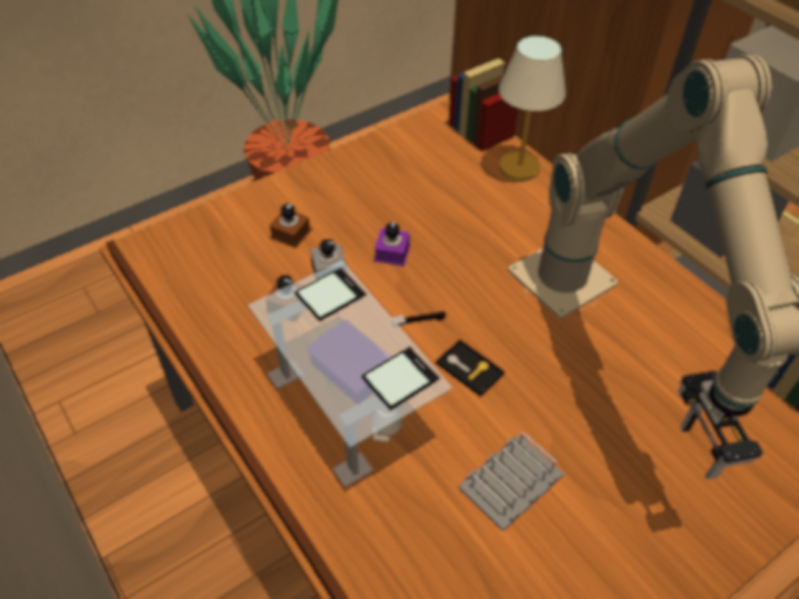

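View pics/top0.png

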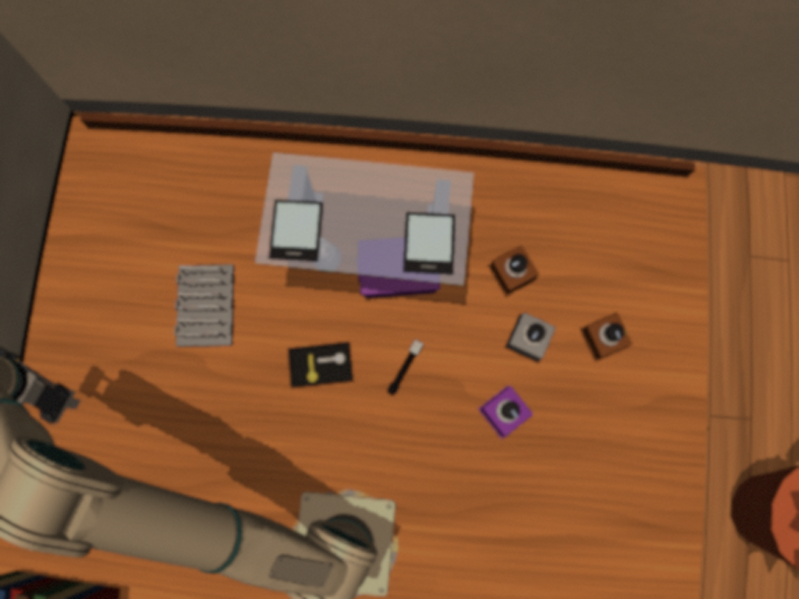

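The scene view shows two readers on the shelf. Mushroom candidates in the 800-px top view are brown (515,265), brown (612,333), purple (510,410) and grey (535,332). The description calls for the grey box, so I choose (535,332). The rack is at (205,305), the tray at (320,365) and the gauge at (405,367).

```bash
python3 - <<'E'
from h import *
c=load('top')
a=c['color'][185:245,305:375][...,::-1]; b=c['color'][160:230,105:160][...,::-1]; d=c['color'][90:190,160:310][...,::-1]
A=cv2.resize(a,(350,300),interpolation=cv2.INTER_CUBIC);B=cv2.resize(b,(220,280),interpolation=cv2.INTER_CUBIC);D=cv2.resize(d,(450,300),interpolation=cv2.INTER_CUBIC)
o=np.zeros((600,800,3),np.uint8);o[:300,:350]=A;o[:280,400:620]=B;o[300:,:450]=D;cv2.imwrite('pics/c1.png',o)
Q=cloud(c)
for n,(u,v) in dict(head=(535,332),box=(517,345),rackc=(205,305),r0=(297,225),r1=(430,240),glass=(360,215),tray=(320,365),gauge=(405,367),tab=(600,450),bro=(515,265)).items():
    print(n,np.round(px(c,int(u/1.5625),int(v/1.5625)),3))
E
```

```text
head [ 0.485 -0.367  0.096]
box [ 0.462 -0.335  0.05 ]
rackc [0.494 0.37  0.016]
r0 [0.634 0.144 0.228]
r1 [ 0.628 -0.124  0.228]
glass [0.67  0.021 0.221]
tray [0.384 0.096 0.005]
gauge [ 0.397 -0.097  0.016]
tab [ 0.247 -0.548  0.001]
bro [ 0.629 -0.315  0.096]
```

View pics/c1.png

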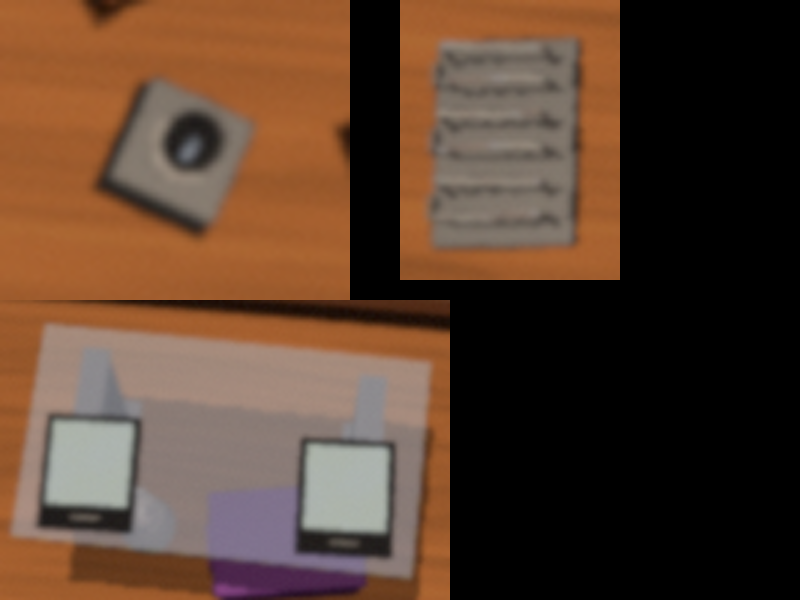

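The crop shows the grey box (head centre at crop (192,140)), the three-slot rack, and both readers on the glass with their dark bezels towards the robot.

```bash
python3 - <<'E'
from h import *
c=load('top')
print('head',pz(c,305+192/5,185+140/5,.096).round(3))
def rect(n,pts,z):
    P=np.array([pz(c,*p,z)[:2] for p in pts]); (m,s,a)=cv2.minAreaRect((P*1000).astype(np.float32)); print(n,'c',np.round(m,0),'size',np.round(s),'ang',round(a,1)); print(P.round(3).tolist())
rect('rack',[(105+(x-400)/4,160+y/4) for x,y in [(440,40),(580,38),(575,243),(433,247)]],.012)
f=lambda L:[(160+x/3,90+(y-300)/3) for x,y in L]
rect('r0',f([(50,413),(141,417),(131,531),(37,525)]),.229)
rect('r1',f([(302,437),(395,442),(390,556),(296,550)]),.229)
rect('glass',f([(45,323),(431,362),(411,578),(10,535)]),.220)
Q=cloud(c); Z=Q[...,2]
m=(abs(Z-.229)<.004)&(Q[...,0]>.5)&(Q[...,0]<.75)
for lo,hi in((0,.3),(-.3,0)):
    k=m&(Q[...,1]>lo)&(Q[...,1]<hi); P=(Q[k][:,:2]*1000).astype(np.float32); print(k.sum(),cv2.minAreaRect(P))
k=(abs(Z-.05)<.006)&(abs(Q[...,0]-.485)<.08)&(abs(Q[...,1]+.36)<.08);print('box',cv2.minAreaRect((Q[k][:,:2]*1000).astype(np.float32)))
k=(Z>.085)&(Z<.11)&(abs(Q[...,0]-.485)<.05)&(abs(Q[...,1]+.36)<.05);print('head',np.nanmedian(Q[k],0).round(3),Q[k][:,:2].min(0),Q[k][:,:2].max(0))
E
```

```text
head [ 0.482 -0.372  0.096]
rack c [495. 369.] size [190. 130.] ang 6.8
[[0.581, 0.445], [0.594, 0.316], [0.408, 0.295], [0.393, 0.422]]
r0 c [624. 143.] size [125.  98.] ang 1.8
[[0.684, 0.193], [0.688, 0.096], [0.563, 0.092], [0.561, 0.19]]
r1 c [ 621. -126.] size [123.  98.] ang 2.0
[[0.681, -0.075], [0.684, -0.172], [0.561, -0.176], [0.558, -0.079]]
glass c [666.   7.] size [419. 239.] ang 88.8
[[0.79, 0.214], [0.781, -0.205], [0.542, -0.2], [0.55, 0.219]]
1107 ((649.5760498046875, 107.34062957763672), (210.80215454101562, 200.3282470703125), 89.42189025878906)
1169 ((647.0725708007812, -99.02130126953125), (198.64051818847656, 204.5183868408203), 88.42034912109375)
box ((484.1806335449219, -372.90155029296875), (78.49214172363281, 80.57366943359375), 70.31197357177734)
head [ 0.482 -0.372  0.095] [ 0.46483985 -0.38871724] [ 0.50385487 -0.35460502]
```

Emit:
move_arm:
  targets:
    - {"dz": 0.05,"fingers": 0}
    - {"dz": 0.05,"fingers": 0}
    - {"dz": 0.05,"fingers": 0}
    - {"dx": 0.032,"dy": -0.033,"rz": -0.075}
    - {"dx": 0.032,"dy": -0.033,"rz": -0.075}
    - {"dx": 0.032,"dy": -0.033,"rz": -0.075}
    - {"dx": 0.032,"dy": -0.033,"rz": -0.075}
    - {"dx": 0.032,"dy": -0.033,"rz": -0.075}
    - {"dx": 0.032,"dy": -0.033,"rz": -0.075}
    - {"dx": 0.014,"dy": -0.04,"rz": -0.075}
    - {"dx": 0.014,"dy": -0.04,"rz": -0.075}
    - {"dx": 0.014,"dy": -0.04,"rz": -0.075}
    - {"dx": 0.014,"dy": -0.04,"rz": -0.075}
    - {"dx": 0.014,"dy": -0.04,"rz": -0.075}
    - {"dy": -0.04,"rz": -0.075}
    - {"dy": -0.04,"rz": -0.075}
    - {"dy": -0.04,"rz": -0.075}
    - {"dy": -0.04,"rz": -0.075}
    - {"dy": -0.04,"rz": -0.075}

```text
validation failed for argument at $.ta...
```

Emit:
move_arm:
  targets:
    - {"dy": -0.04,"rz": -0.075}
    - {"dy": -0.04,"rz": -0.075}
    - {"dy": -0.04,"rz": -0.075}
    - {"dy": -0.04,"rz": -0.075}
    - {"dy": -0.04,"rz": -0.075}
    - {"dx": -0.0095,"dy": -0.043,"rz": -0.075}
    - {"dx": -0.0095,"dy": -0.043,"rz": -0.075}
    - {"dx": -0.0095,"dy": -0.043,"rz": -0.075}
    - {"dx": -0.0095,"dy": -0.043,"rz": -0.075}
    - {"dz": -0.05}
    - {"dz": -0.05}
    - {"dz": -0.03}
    - {}

```text
validation failed for argument at $.ta...
```

```bash
python3 - <<'E'
from h import *
st(); c=grab('wrist'); save(c,'w1.png'); st()
E
```

```text
{'time': 0.1, 'joints': [-1.228, 0.629, 0.038, 1.518, -0.027, 0.996, -0.02], 'position': [0.258, 0.596, 0.205], 'eef_rot': [-0.638, -3.076, 0.002], 'ft_force': [0.06, -0.738, -0.379], 'gripper_width': 0.094}
{'time': 0.15, 'joints': [-1.228, 0.629, 0.038, 1.518, -0.027, 0.996, -0.02], 'position': [0.258, 0.596, 0.205], 'eef_rot': [-0.638, -3.076, 0.002], 'ft_force': [0.195, -0.034, 0.368], 'gripper_width': 0.094}
```

View pics/w1.png

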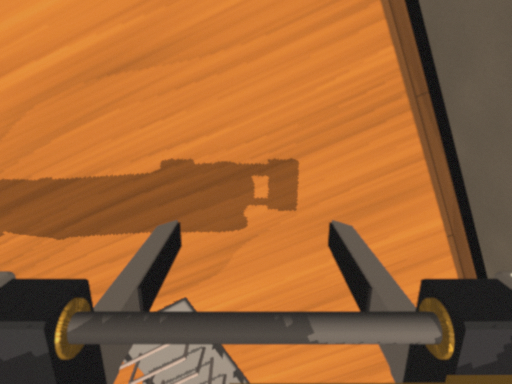

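The moves were refused, probably because every row needs every key. The wrist view only shows the start position, with a rack corner at (190,345).

Emit:
move_arm:
  targets:
    - {"dx": 0,"dy": 0,"dz": 0.05,"rx": 0,"ry": 0,"rz": 0,"fingers": 0}
    - {"dx": 0,"dy": 0,"dz": 0.05,"rx": 0,"ry": 0,"rz": 0,"fingers": 0}
    - {"dx": 0,"dy": 0,"dz": 0.05,"rx": 0,"ry": 0,"rz": 0,"fingers": 0}
    - {"dx": 0.032,"dy": -0.033,"dz": 0,"rx": 0,"ry": 0,"rz": -0.075,"fingers": 0}
    - {"dx": 0.032,"dy": -0.033,"dz": 0,"rx": 0,"ry": 0,"rz": -0.075,"fingers": 0}
    - {"dx": 0.032,"dy": -0.033,"dz": 0,"rx": 0,"ry": 0,"rz": -0.075,"fingers": 0}
    - {"dx": 0.032,"dy": -0.033,"dz": 0,"rx": 0,"ry": 0,"rz": -0.075,"fingers": 0}
    - {"dx": 0.032,"dy": -0.033,"dz": 0,"rx": 0,"ry": 0,"rz": -0.075,"fingers": 0}
    - {"dx": 0.032,"dy": -0.033,"dz": 0,"rx": 0,"ry": 0,"rz": -0.075,"fingers": 0}
    - {"dx": 0.014,"dy": -0.04,"dz": 0,"rx": 0,"ry": 0,"rz": -0.075,"fingers": 0}
    - {"dx": 0.014,"dy": -0.04,"dz": 0,"rx": 0,"ry": 0,"rz": -0.075,"fingers": 0}
    - {"dx": 0.014,"dy": -0.04,"dz": 0,"rx": 0,"ry": 0,"rz": -0.075,"fingers": 0}
    - {"dx": 0.014,"dy": -0.04,"dz": 0,"rx": 0,"ry": 0,"rz": -0.075,"fingers": 0}
    - {"dx": 0.014,"dy": -0.04,"dz": 0,"rx": 0,"ry": 0,"rz": -0.075,"fingers": 0}
    - {"dx": 0,"dy": -0.04,"dz": 0,"rx": 0,"ry": 0,"rz": -0.075,"fingers": 0}
    - {"dx": 0,"dy": -0.04,"dz": 0,"rx": 0,"ry": 0,"rz": -0.075,"fingers": 0}
    - {"dx": 0,"dy": -0.04,"dz": 0,"rx": 0,"ry": 0,"rz": -0.075,"fingers": 0}
    - {"dx": 0,"dy": -0.04,"dz": 0,"rx": 0,"ry": 0,"rz": -0.075,"fingers": 0}
    - {"dx": 0,"dy": -0.04,"dz": 0,"rx": 0,"ry": 0,"rz": -0.075,"fingers": 0}

```text
time: 2.05
position: [0.5199, -0.003, 0.3554]
eef_rot: [-2.266, -2.175, -0.0]
ft_force: [0.4, 0.4, 1.4]
gripper_width: 0.0008
grasp_force: 0.0
```

Emit:
move_arm:
  targets:
    - {"dx": 0,"dy": -0.04,"dz": 0,"rx": 0,"ry": 0,"rz": -0.075,"fingers": 0}
    - {"dx": 0,"dy": -0.04,"dz": 0,"rx": 0,"ry": 0,"rz": -0.075,"fingers": 0}
    - {"dx": 0,"dy": -0.04,"dz": 0,"rx": 0,"ry": 0,"rz": -0.075,"fingers": 0}
    - {"dx": 0,"dy": -0.04,"dz": 0,"rx": 0,"ry": 0,"rz": -0.075,"fingers": 0}
    - {"dx": 0,"dy": -0.04,"dz": 0,"rx": 0,"ry": 0,"rz": -0.075,"fingers": 0}
    - {"dx": -0.0095,"dy": -0.043,"dz": 0,"rx": 0,"ry": 0,"rz": -0.075,"fingers": 0}
    - {"dx": -0.0095,"dy": -0.043,"dz": 0,"rx": 0,"ry": 0,"rz": -0.075,"fingers": 0}
    - {"dx": -0.0095,"dy": -0.043,"dz": 0,"rx": 0,"ry": 0,"rz": -0.075,"fingers": 0}
    - {"dx": -0.0095,"dy": -0.043,"dz": 0,"rx": 0,"ry": 0,"rz": -0.075,"fingers": 0}
    - {"dx": 0,"dy": 0,"dz": -0.05,"rx": 0,"ry": 0,"rz": 0,"fingers": 0}
    - {"dx": 0,"dy": 0,"dz": -0.05,"rx": 0,"ry": 0,"rz": 0,"fingers": 0}
    - {"dx": 0,"dy": 0,"dz": -0.03,"rx": 0,"ry": 0,"rz": 0,"fingers": 0}
    - {"dx": 0,"dy": 0,"dz": 0,"rx": 0,"ry": 0,"rz": 0,"fingers": 0}

```text
time: 3.35
position: [0.4801, -0.3709, 0.2209]
eef_rot: [-2.849, -1.303, 0.007]
ft_force: [0.7, 1.0, 0.3]
gripper_width: 0.0005
grasp_force: 0.0
```

```bash
python3 - <<'E'
from h import *
st(); c=grab('wrist'); save(c,'w2.png')
E
```

```text
{'time': 3.35, 'joints': [0.235, 0.627, 0.632, 1.627, -0.414, 1.035, 0.281], 'position': [0.48, -0.371, 0.221], 'eef_rot': [-2.849, -1.303, 0.007], 'ft_force': [0.747, 1.023, 0.331], 'gripper_width': 0.0}
```

View pics/w2.png

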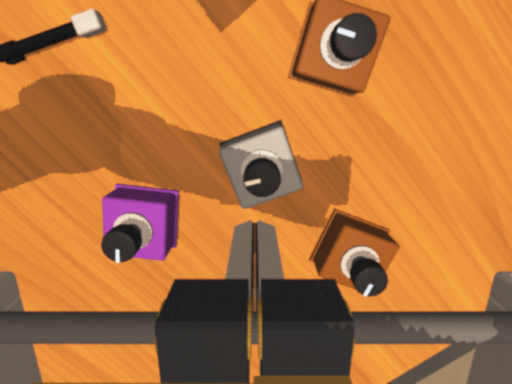

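The wrist view confirms the grey box at (262,170), with its head centred at (264,177). The brown and purple look-alikes are elsewhere.

```bash
python3 - <<'E'
from h import *
c=load('wrist'); print(pz(c,264,177,.096),px(c,262,172))
Q=cloud(c);k=(Q[...,2]>.088)&(Q[...,2]<.104)&(abs(Q[...,0]-.482)<.04)&(abs(Q[...,1]+.372)<.04)
P=Q[k];print(k.sum(),P.min(0),P.max(0),P.mean(0)); print(cv2.minEnclosingCircle((P[:,:2]*1000).astype(np.float32)))
E
```

```text
[ 0.48941521 -0.37247266  0.096     ] [ 0.49133943 -0.36704736  0.09648474]
1119 [ 0.46710577 -0.3921172   0.08802968] [ 0.50591607 -0.35340113  0.09885605] [ 0.48706553 -0.37187004  0.09555584]
((486.4662170410156, -372.7027893066406), 19.841766357421875)
```

Emit:
move_arm:
  targets:
    - {"dx": 0.006,"dy": -0.001,"dz": -0.05,"rx": 0,"ry": 0,"rz": 0,"fingers": 0}
    - {"dx": 0,"dy": 0,"dz": -0.05,"rx": 0,"ry": 0,"rz": 0,"fingers": 0}
    - {"dx": 0,"dy": 0,"dz": -0.02,"rx": 0,"ry": 0,"rz": 0,"fingers": 0}
    - {"dx": 0,"dy": 0,"dz": -0.005,"rx": 0,"ry": 0,"rz": 0,"fingers": 0}
    - {"dx": 0,"dy": 0,"dz": -0.005,"rx": 0,"ry": 0,"rz": 0,"fingers": 0}
    - {"dx": 0,"dy": 0,"dz": -0.003,"rx": 0,"ry": 0,"rz": 0,"fingers": 0}
    - {"dx": 0,"dy": 0,"dz": 0,"rx": 0,"ry": 0,"rz": 0,"fingers": 0}
    - {"dx": 0,"dy": 0,"dz": 0,"rx": 0,"ry": 0,"rz": 0,"fingers": 0}

```text
time: 4.2
position: [0.4897, -0.3759, 0.0947]
eef_rot: [2.853, 1.305, 0.003]
ft_force: [0.9, -1.0, 1.9]
gripper_width: 0.0003
grasp_force: 1.1
```

Emit:
move_arm:
  targets:
    - {"dx": 0,"dy": 0,"dz": -0.003,"rx": 0,"ry": 0,"rz": 0,"fingers": 0}
    - {"dx": 0,"dy": 0,"dz": -0.002,"rx": 0,"ry": 0,"rz": 0,"fingers": 0}
    - {"dx": 0,"dy": 0,"dz": 0,"rx": 0,"ry": 0,"rz": 0,"fingers": 0}
    - {"dx": 0,"dy": 0,"dz": 0,"rx": 0,"ry": 0,"rz": 0,"fingers": 0}

```text
time: 4.6
position: [0.4898, -0.3761, 0.0901]
eef_rot: [2.854, 1.305, 0.004]
ft_force: [0.4, 0.3, 12.8]
gripper_width: 0.0004
grasp_force: 6.6
```

Emit:
move_arm:
  targets:
    - {"dx": 0,"dy": 0,"dz": 0,"rx": 0,"ry": 0,"rz": 0,"fingers": 0}
    - {"dx": 0,"dy": 0,"dz": 0.04,"rx": 0,"ry": 0,"rz": 0,"fingers": 0}
    - {"dx": 0,"dy": 0,"dz": 0.04,"rx": 0,"ry": 0,"rz": 0,"fingers": 0}
    - {"dx": 0,"dy": 0,"dz": 0.04,"rx": 0,"ry": 0,"rz": 0,"fingers": 0}
    - {"dx": 0,"dy": 0,"dz": 0.04,"rx": 0,"ry": 0,"rz": 0,"fingers": 0}
    - {"dx": 0,"dy": 0,"dz": 0.04,"rx": 0,"ry": 0,"rz": 0,"fingers": 0}
    - {"dx": 0.0233,"dy": 0.0417,"dz": 0,"rx": 0,"ry": 0,"rz": 0.05,"fingers": 0}
    - {"dx": 0.0233,"dy": 0.0417,"dz": 0,"rx": 0,"ry": 0,"rz": 0.05,"fingers": 0}
    - {"dx": 0.0233,"dy": 0.0417,"dz": 0,"rx": 0,"ry": 0,"rz": 0.05,"fingers": 0}
    - {"dx": 0.0233,"dy": 0.0417,"dz": 0,"rx": 0,"ry": 0,"rz": 0.05,"fingers": 0}
    - {"dx": 0.0233,"dy": 0.0417,"dz": 0,"rx": 0,"ry": 0,"rz": 0.05,"fingers": 0}
    - {"dx": 0.0233,"dy": 0.0417,"dz": 0,"rx": 0,"ry": 0,"rz": 0.05,"fingers": 0}
    - {"dx": 0,"dy": 0,"dz": -0.03,"rx": 0,"ry": 0,"rz": 0,"fingers": 0}
    - {"dx": 0,"dy": 0,"dz": 0,"rx": 0,"ry": 0,"rz": 0,"fingers": 0}

```text
time: 6.0
position: [0.6256, -0.1211, 0.2536]
eef_rot: [-2.621, -1.719, 0.01]
ft_force: [-0.2, 0.3, -1.1]
gripper_width: 0.0003
grasp_force: 0.0
```

```bash
python3 - <<'E'
from h import *
st()
E
```

```text
{'time': 6.0, 'joints': [-0.177, 0.627, 0.57, 1.495, -0.357, 1.134, 0.051], 'position': [0.626, -0.121, 0.254], 'eef_rot': [-2.621, -1.719, 0.01], 'ft_force': [-0.229, 0.253, -1.058], 'gripper_width': 0.0}
```

Emit:
move_arm:
  targets:
    - {"dx": 0.004,"dy": -0.003,"dz": -0.015,"rx": 0,"ry": 0,"rz": 0,"fingers": 0}
    - {"dx": 0,"dy": 0,"dz": -0.007,"rx": 0,"ry": 0,"rz": 0,"fingers": 0}
    - {"dx": 0,"dy": 0,"dz": -0.004,"rx": 0,"ry": 0,"rz": 0,"fingers": 0}
    - {"dx": 0,"dy": 0,"dz": -0.002,"rx": 0,"ry": 0,"rz": 0,"fingers": 0}
    - {"dx": 0,"dy": 0,"dz": 0,"rx": 0,"ry": 0,"rz": 0,"fingers": 0}

```text
time: 6.5
position: [0.632, -0.1278, 0.23]
eef_rot: [2.63, 1.718, 0.0]
ft_force: [-0.7, 0.2, 0.3]
gripper_width: 0.0005
grasp_force: 0.0
```

Emit:
move_arm:
  targets:
    - {"dx": 0,"dy": 0,"dz": -0.003,"rx": 0,"ry": 0,"rz": 0,"fingers": 0}
    - {"dx": 0,"dy": 0,"dz": -0.001,"rx": 0,"ry": 0,"rz": 0,"fingers": 0}
    - {"dx": 0,"dy": 0,"dz": 0,"rx": 0,"ry": 0,"rz": 0,"fingers": 0}

```text
time: 6.8
position: [0.6325, -0.1278, 0.2293]
eef_rot: [2.629, 1.718, 0.004]
ft_force: [-4.6, 0.6, 15.5]
gripper_width: 0.0007
grasp_force: 7.4
```

Emit:
move_arm:
  targets:
    - {"dx": -0.007,"dy": 0,"dz": 0,"rx": 0,"ry": 0,"rz": 0,"fingers": 0}
    - {"dx": -0.007,"dy": 0,"dz": 0,"rx": 0,"ry": 0,"rz": 0,"fingers": 0}
    - {"dx": -0.007,"dy": 0,"dz": 0,"rx": 0,"ry": 0,"rz": 0,"fingers": 0}
    - {"dx": -0.007,"dy": 0,"dz": 0,"rx": 0,"ry": 0,"rz": 0,"fingers": 0}
    - {"dx": -0.007,"dy": 0,"dz": 0,"rx": 0,"ry": 0,"rz": 0,"fingers": 0}
    - {"dx": -0.007,"dy": 0,"dz": 0,"rx": 0,"ry": 0,"rz": 0,"fingers": 0}
    - {"dx": -0.007,"dy": 0,"dz": 0,"rx": 0,"ry": 0,"rz": 0,"fingers": 0}
    - {"dx": -0.007,"dy": 0,"dz": 0,"rx": 0,"ry": 0,"rz": 0,"fingers": 0}
    - {"dx": -0.007,"dy": 0,"dz": 0,"rx": 0,"ry": 0,"rz": 0,"fingers": 0}

```text
time: 7.7
position: [0.5743, -0.1284, 0.2293]
eef_rot: [2.622, 1.714, 0.015]
ft_force: [6.0, 0.0, 8.3]
gripper_width: 0.0007
grasp_force: 4.0
```

```bash
python3 - <<'E'
from h import *
st(); c=grab('top'); 
save(c,'t2.png',(200,80,330,180),5)
E
```

```text
{'time': 7.7, 'joints': [-0.187, 0.563, 0.573, 1.691, -0.358, 0.981, 0.101], 'position': [0.574, -0.128, 0.229], 'eef_rot': [2.622, 1.714, 0.015], 'ft_force': [5.988, 0.031, 8.289], 'gripper_width': 0.001}
```

View pics/t2.png

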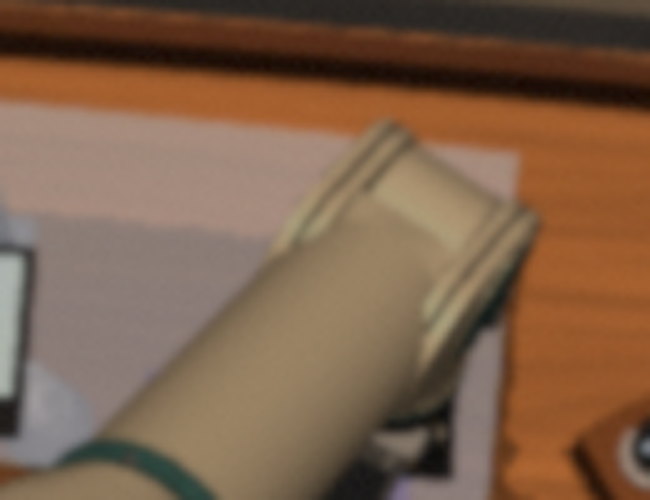

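```bash
cat > kin.py <<'E'
import numpy as np, itertools
from scipy.spatial.transform import Rotation as R
from scipy.optimize import least_squares
D=[([-1.228,.629,.038,1.518,-.027,.996,-.02],[.258,.596,.205],[-.638,-3.076,.003]),
([.235,.627,.632,1.627,-.414,1.035,.281],[.480,-.371,.221],[-2.849,-1.303,.007]),
([-.177,.627,.57,1.495,-.357,1.134,.051],[.626,-.121,.254],[-2.621,-1.719,.01]),
([-.187,.563,.573,1.691,-.358,.981,.101],[.574,-.128,.229],[2.622,1.714,.015])]
def fk(p,s,q):
    h,L1,L2,L3,th0,th7,a,b,r=p[:9]
    A=R.from_euler('z',th0+s[0]*q[0]); t=np.array([0,0,h])
    t=t+A.apply([r,0,0]); 
    A=A*R.from_euler('y',q[1])*R.from_euler('z',s[1]*q[2]); t=t+A.apply([a,0,L1]); A=A*R.from_euler('y',q[3])*R.from_euler('z',s[2]*q[4]); t=t+A.apply([b,0,L2])
    A=A*R.from_euler('y',q[5])*R.from_euler('z',th7+s[3]*q[6]); t=t+A.apply([0,0,L3]); return t,A
if __name__=='__main__':
    for s in itertools.product([1,-1],repeat=4):
        def f(p):
            o=[1e-3*np.array(p[6:9])]
            for q,t,w in D:
                T,A=fk(p,s,q); o+=[T-t,.3*(R.from_rotvec(w).inv()*A).as_rotvec()]
            return np.concatenate(o)
        best=min((least_squares(f,[.34,.42,.42,.25,t0,t7,0,0,0]) for t0 in(0,1.6,3.1,-1.6) for t7 in (0,1.6,3.1,-1.6)),key=lambda r:r.cost)
        if best.cost<1e-2: print(s,best.cost,best.x.round(4).tolist())
E
python3 kin.py
```

```text
(-1, -1, -1, 1) 0.008949727946279183 [0.3404, 0.5588, 0.3756, 0.3712, -0.0424, 1.3219, 0.0105, 0.0029, -0.0]
(-1, -1, -1, -1) 1.0522623588577111e-05 [0.3404, 0.5588, 0.3756, 0.3712, -0.0424, -4.7548, 0.0105, 0.0029, -0.0]
```

```bash
cat >> kin.py <<'E'
P=[0.3404,0.5588,0.3756,0.3712,-0.0424,-4.7548,0.0105,0.0029,0];S=(-1,-1,-1,-1)
LO=np.array([-3.06,-.37,-1.25,.18,-1.1,.23,-2.94]);HI=np.array([3.06,2.12,1.32,2.47,4.24,1.98,2.94])
def orient(z,y):
    z=np.array(z,float);z/=np.linalg.norm(z);y=np.array(y,float);y-=z*(y@z);y/=np.linalg.norm(y); return R.from_matrix(np.c_[np.cross(y,z),y,z])
def ik(t,A,q0,m=.05,reg=0):
    f=lambda q:np.concatenate([fk(P,S,q)[0]-t,.3*(A.inv()*fk(P,S,q)[1]).as_rotvec(),reg*(q-q0)])
    r=least_squares(f,np.clip(q0,LO+m,HI-m),bounds=(LO+m-1e-6,HI-m+1e-6)); return r.x,np.linalg.norm(f(r.x)[:6])
E
cat > ex.py <<'E'
from kin import *
rng=np.random.default_rng(0)
def test(n,t,z,ys):
    for y in ys:
        A=orient(z,y);sol=[]
        for i in range(25):
            q,e=ik(np.array(t),A,rng.uniform(LO,HI))
            if e<2e-3: sol.append(q)
        print(n,'y',np.round(y,2),len(sol)); 
        sol.sort(key=lambda q:abs(q-(LO+HI)/2).max())
        for q in sol[:3]: print('   ',q.round(2))
for yc,nm in((-.126,'r1'),(.143,'r0')):
    for tilt in (0,25,45):
        a=np.radians(tilt); test(f'{nm} front tilt{tilt}',[.53,yc,.2245],[np.cos(a),0,-np.sin(a)],[(np.sin(a),0,np.cos(a)),(-np.sin(a),0,-np.cos(a))])
    for sg in(1,-1): test(f'{nm} side dir{sg}',[.508,yc-sg*.005,.2245],[0,sg,0],[(0,0,1),(0,0,-1)])
ry=np.radians(6.8)
for sg in(1,-1):
    test(f'rack side dir{sg}',[.495,.369,.122],[-sg*np.sin(ry),sg*np.cos(ry),0],[(np.cos(ry),np.sin(ry),0),(-np.cos(ry),-np.sin(ry),0)])
E
python3 ex.py
```

```text
r1 front tilt0 y [0. 0. 1.] 0
r1 front tilt0 y [-0.  0. -1.] 0
r1 front tilt25 y [0.42 0.   0.91] 0
r1 front tilt25 y [-0.42  0.   -0.91] 0
r1 front tilt45 y [0.71 0.   0.71] 0
r1 front tilt45 y [-0.71  0.   -0.71] 0
r1 side dir1 y [0 0 1] 5
    [ 1.25  1.51 -1.16  1.41 -0.16  1.49  1.92]
    [ 1.07  1.28 -0.65  1.41 -0.53  1.64  2.32]
    [ 1.02  1.25 -0.54  1.42 -0.6   1.68  2.39]
r1 side dir1 y [ 0  0 -1] 7
    [ 1.2   1.41 -0.97  1.41 -0.31  1.53 -1.06]
    [ 1.14  1.35 -0.82  1.41 -0.42  1.58 -0.94]
    [ 1.    1.24 -0.51  1.42 -0.62  1.7  -0.73]
r1 side dir-1 y [0 0 1] 10
    [-1.01  1.3   0.85  1.87  0.67  1.04 -2.53]
    [-0.83  1.16  0.51  1.87  0.91  1.28 -2.79]
    [-0.81  1.15  0.48  1.87  0.93  1.3  -2.8 ]
r1 side dir-1 y [ 0  0 -1] 20
    [-0.53  1.08  0.04  1.87  1.1   1.63  0.14]
    [-0.51  1.08  0.01  1.87  1.11  1.65  0.13]
    [-0.56  1.08  0.08  1.87  1.09  1.59  0.15]
r0 front tilt0 y [0. 0. 1.] 0
r0 front tilt0 y [-0.  0. -1.] 0
r0 front tilt25 y [0.42 0.   0.91] 0
r0 front tilt25 y [-0.42  0.   -0.91] 0
r0 front tilt45 y [0.71 0.   0.71] 0
r0 front tilt45 y [-
[... 446 characters left out ...]
1  1.33  0.77  1.37  0.45  1.63 -2.31]
    [-1.17  1.3   0.68  1.37  0.51  1.67 -2.37]
r0 side dir-1 y [ 0  0 -1] 13
    [-0.89  1.19  0.09  1.37  0.82  1.93  0.43]
    [-0.92  1.19  0.15  1.37  0.79  1.9   0.46]
    [-1.07  1.24  0.44  1.37  0.64  1.76  0.62]
rack side dir1 y [0.99 0.12 0.  ] 9
    [ 0.64  1.75 -1.17  1.86 -0.31  0.53  0.63]
    [ 0.57  1.6  -0.98  1.86 -0.72  0.65  1.01]
    [ 0.56  1.59 -0.96  1.86 -0.75  0.67  1.04]
rack side dir1 y [-0.99 -0.12  0.  ] 8
    [ 0.6   1.66 -1.06  1.86 -0.56  0.59 -2.28]
    [ 0.53  1.55 -0.9   1.86 -0.84  0.72 -2.03]
    [ 0.63  1.71 -1.13  1.86 -0.41  0.55 -2.42]
rack side dir-1 y [0.99 0.12 0.  ] 0
rack side dir-1 y [-0.99 -0.12  0.  ] 0
```

Emit:
move_arm:
  targets:
    - {"dx": -0.005,"dy": 0,"dz": 0,"rx": 0,"ry": 0,"rz": 0,"fingers": 0}
    - {"dx": -0.004,"dy": 0,"dz": 0,"rx": 0,"ry": 0,"rz": 0,"fingers": 0}
    - {"dx": 0,"dy": 0,"dz": 0.01,"rx": 0,"ry": 0,"rz": 0,"fingers": 0}
    - {"dx": 0,"dy": 0,"dz": 0.04,"rx": 0,"ry": 0,"rz": 0,"fingers": 0.094}
    - {"dx": -0.01,"dy": 0.03,"dz": 0.035,"rx": 0,"ry": 0,"rz": 0,"fingers": 0.094}
    - {"dx": -0.01,"dy": 0.03,"dz": 0.035,"rx": 0,"ry": 0,"rz": 0,"fingers": 0.094}

```text
time: 8.35
position: [0.5393, -0.0677, 0.3475]
eef_rot: [-2.632, -1.715, 0.001]
ft_force: [0.4, 0.4, 0.3]
gripper_width: 0.0209
grasp_force: 0.0
```

```bash
cat >> kin.py <<'E'
def links(q):
    h,L1,L2,L3,th0,th7,a,b,r=P; A=R.from_euler('z',th0-q[0]); t=np.array([0,0,h])
    A=A*R.from_euler('y',q[1])*R.from_euler('z',-q[2]); e=t+A.apply([a,0,L1]); A=A*R.from_euler('y',q[3])*R.from_euler('z',-q[4]); w=e+A.apply([b,0,L2]); return e,w
G=np.array([[x,y,z] for x in(-.038,0,.038) for y in(-.089,0,.089) for z in(-.097,-.16,-.22)])
def clear(q,held=None):
    e,w=links(q);T,A=fk(P,S,q)
    pts=[(p,0.) for p in A.apply(G)+T]+[(e+(w-e)*k,.055) for k in np.linspace(.2,1,9)]+[(w+(T-w)*k,.05) for k in(0,.15,.3,.4)]
    c=1
    lo=np.array([.545,-.205,.212]);hi=np.array([.79,.22,.232])
    cr,sr=np.cos(np.radians(6.8)),np.sin(np.radians(6.8))
    for p,r in pts:
        c=min(c,p[2]-r-.018)
        d=np.maximum(np.maximum(lo-p,p-hi),0); c=min(c,np.linalg.norm(d)-r)
        v=p-[.495,.369,0]; l=np.array([cr*v[0]+sr*v[1],-sr*v[0]+cr*v[1]])
        d=np.maximum(np.r_[abs(l)-[.095,.065],p[2]-(.074 if abs(l[0])>.1 else .12)],0); c=min(c,np.linalg.norm(d)-r)
    return c
E
cat > ex2.py <<'E'
from kin import *
rng=np.random.default_rng(1)
def best(t,A,n=14):
    b=None
    for i in range(n):
        q,e=ik(np.array(t),A,rng.uniform(LO,HI))
        if e<2e-3:
            m=min((q-LO).min(),(HI-q).min()); s=min(m,.3)/.3*.03+min(clear(q),.05)
            if b is None or s>b[0]: b=(s,q,clear(q),m)
    return b
u=np.array([-np.sin(np.radians(6.8)),np.cos(np.radians(6.8)),0]);v=np.array([u[1],-u[0],0])
for al in (0,20,40,60):
    a=np.radians(al)
    for nm,yc in(('r1',-.126),('r0',.143)):
        for sg in(1,-1):
            d=np.array([np.sin(a),sg*np.cos(a),0]); g=np.array([.492+.018,yc-sg*.028,.2245]); b=None
            for yy in(1,-1):
                x=best(g+.019*d,orient(d,[0,0,yy])); 
                if x: print(al,nm,'sg',sg,'yy',yy,'clear %.3f margin %.2f'%x[2:],x[1].round(2))
    for k in(-1,0,1):
        for sg in(1,-1):
            d=sg*u*np.cos(a)+np.array([0,0,-np.sin(a)]); g=np.array([.495,.369,.012])+.06*k*v-sg*.028*u+np.array([0,0,.107])
            for yy in(1,-1):
                x=best(g+.019*d,orient(d,yy*v))
                if x: print(al,'slot',k,'sg',sg,'yy',yy,'clear %.3f margin %.2f'%x[2:],x[1].round(2))
E
python3 ex2.py
```

```text
0 r1 sg 1 yy 1 clear 0.027 margin 0.37 [ 1.11  1.32 -0.76  1.4  -0.46  1.61  2.24]
0 r1 sg 1 yy -1 clear 0.027 margin 0.33 [ 1.18  1.39 -0.92  1.4  -0.35  1.56 -1.02]
0 r1 sg -1 yy 1 clear -0.015 margin 0.36 [-0.98  1.27  0.78  1.86  0.72  1.1  -2.58]
0 r1 sg -1 yy -1 clear -0.015 margin 0.49 [-0.66  1.1   0.23  1.86  1.03  1.49  0.23]
0 r0 sg 1 yy 1 clear -0.015 margin 0.24 [ 0.98  1.4  -1.01  1.88 -0.53  0.92  2.29]
0 r0 sg 1 yy -1 clear -0.015 margin 0.34 [ 0.94  1.34 -0.91  1.88 -0.64  0.98 -0.74]
0 r0 sg -1 yy 1 clear 0.016 margin 0.26 [-1.12  1.27  0.55  1.36  0.58  1.72 -2.44]
0 r0 sg -1 yy -1 clear 0.015 margin 0.37 [-1.25  1.38  0.87  1.36  0.37  1.61  0.91]
0 slot -1 sg 1 yy 1 clear 0.035 margin 0.23 [ 0.66  1.67 -1.02  2.01 -0.64  0.52  1.01]
0 slot -1 sg 1 yy -1 clear 0.037 margin 0.21 [ 0.67  1.69 -1.04  2.01 -0.59  0.5  -2.17]
0 slot 0 sg 1 yy 1 clear -0.017 margin 0.29 [ 0.57  1.59 -0.96  1.86 -0.73  0.68  1.02]
0 slot 0 sg 1 yy -1 clear -0.008 margin 0.22 [ 0.6   1.64 -1.03  1.86 -0.59  0.62 -2.24]
0 slot 1 sg 1 yy 1 clear -0.051 margin 0.32 [ 0.5   1.56 -0.93  1.69 -
[... 3642 characters left out ...]
g 1 yy 1 clear 0.025 margin 0.27 [-0.18  0.72 -0.25  1.95 -0.78  0.5   0.45]
60 slot 0 sg 1 yy -1 clear 0.025 margin 0.23 [-0.17  0.73 -0.27  1.95 -0.76  0.49 -2.71]
60 slot 0 sg -1 yy 1 clear 0.059 margin 0.58 [-0.73  0.96 -0.4   1.34  0.66  1.4  -1.21]
60 slot 0 sg -1 yy -1 clear 0.059 margin 0.40 [-0.55  1.06 -0.81  1.34  0.93  1.58  1.75]
60 slot 1 sg 1 yy 1 clear 0.019 margin 0.34 [-0.13  0.79 -0.32  1.78 -0.56  0.57  0.24]
60 slot 1 sg 1 yy -1 clear 0.019 margin 0.23 [-0.33  0.77 -0.    1.78 -0.87  0.7  -2.64]
60 slot 1 sg -1 yy 1 clear 0.059 margin 0.40 [-1.24  1.16  0.92  1.17 -0.37  1.35 -0.38]
60 slot 1 sg -1 yy -1 clear 0.059 margin 0.55 [-1.01  1.01  0.3   1.17  0.16  1.31  2.39]
```

```bash
cat >> kin.py <<'E'
def jac(q):
    T,A=fk(P,S,q);J=np.zeros((6,7))
    for i in range(7):
        d=q.copy();d[i]+=1e-5;t,a=fk(P,S,d);J[:3,i]=(t-T)/1e-5;J[3:,i]=(a*A.inv()).as_rotvec()/1e-5
    return J
def seg(q,t1,A1,n,W=None):
    "straight move + geodesic turn in n rows; min-norm local IK; returns q, worst joint margin, worst clearance, row numbers"
    T0,A0=fk(P,S,q);w=(A1*A0.inv()).as_rotvec();mm=9;cc=9
    for k in range(1,n+1):
        Tk=T0+(t1-T0)*k/n;Ak=R.from_rotvec(w*k/n)*A0
        for _ in range(4):
            T,A=fk(P,S,q);e=np.r_[Tk-T,(Ak*A.inv()).as_rotvec()];J=jac(q)
            q=np.clip(q+J.T@np.linalg.solve(J@J.T+1e-5*np.eye(6),e),LO,HI)
        T,A=fk(P,S,q); mm=min(mm,(q-LO).min(),(HI-q).min());cc=min(cc,clear(q))
    err=np.linalg.norm(T-t1),(A1*A.inv()).magnitude()
    return q,mm,cc,np.r_[(t1-T0)/n,w/n].round(4),np.round(err,4)
E
cat > s1.py <<'E'
from kin import *
# check vs. observed motion
q=np.array(D[0][0]);A=R.from_rotvec(D[0][2])
for t,n,rz in(([.258,.596,.355],3,0),([.45,.4,.355],6,-.45),([.52,.2,.355],5,-.375),([.52,-.003,.355],5,-.375),([.52,-.2,.355],5,-.375),([.48,-.371,.355],4,-.3),([.48,-.371,.221],3,0)):
    A=R.from_euler('z',rz)*A; q,*_=seg(q,np.array(t),A,n)
print('sim',q.round(3),'obs',D[1][0])
from plant import robot
q0=np.array(robot.read_state()['joints']);print(q0.round(3),fk(P,S,q0)[0])
al=np.radians(40)
for yy in(1,-1):
    d=np.array([np.sin(al),np.cos(al),0]);g=np.array([.51,-.154,.2245])+.019*d; A1=orient(d,[0,0,yy]); q=q0
    A0=fk(P,S,q0)[1]; print('yy',yy,'turn',(A1*A0.inv()).as_rotvec())
    for t,A,n in((np.array([.45,-.20,.36]),A0,4),(g-.1*d+[0,0,.1],A1,22),(g-.1*d,A1,3),(g,A1,4)):
        q,*o=seg(q,t,A,n);print(q.round(2),*o)
E
python3 s1.py
```

```text
sim [ 0.228  0.624  0.641  1.633 -0.419  1.028  0.286] obs [0.235, 0.627, 0.632, 1.627, -0.414, 1.035, 0.281]
[-0.359  0.393  0.64   1.615 -0.246  1.216 -0.085] [ 0.5394939  -0.06507383  0.34854977]
yy 1 turn [ 0.37718407 -1.62027061  0.99915637]
[-0.14  0.3   0.7   1.72 -0.21  1.2   0.19] 0.6224685864498553 0.21634074965491537 [-0.0224 -0.0337  0.0029  0.      0.      0.    ] [0. 0.]
[ 1.13  0.89 -0.02  1.96 -1.1   1.69  2.83] 0.0 0.16353066592191345 [ 0.0004 -0.0007 -0.0016  0.0171 -0.0736  0.0454] [0.007 0.019]
[ 1.14  1.08 -0.04  1.93 -1.1   1.6   2.94] 0.0 0.11663441350642985 [ 0.0018 -0.0014 -0.0327  0.0008 -0.0016 -0.0061] [0.     0.0236]
[ 1.16  1.1  -0.32  2.03 -1.1   1.32  2.94] 0.0 0.0763127508867198 [ 0.0161  0.0192 -0.     -0.0038 -0.0045  0.    ] [0.0333 0.089 ]
yy -1 turn [ 1.72238453  0.39970515 -1.4147718 ]
[-0.14  0.3   0.7   1.72 -0.21  1.2   0.19] 0.6224685864498553 0.21634074965491537 [-0.0224 -0.0337  0.0029  0.      0.      0.    ] [0. 0.]
[ 0.86  0.93  0.4   1.96 -1.1   1.98 -0.18] 0.0 0.16498904356609945 [ 0.0004 -0.0007 -0.0016  0.0783  0.0182 -0.0643] [0.0305 0.0887]
[ 0.92  1.1   0.31  1.93 -1.1   1.88 -0.06] 0.0 0.11699133667366964 [ 0.0083 -0.0058 -0.0323 -0.0047 -0.0114 -0.0269] [0.0302 0.0849]
[ 0.89  1.07  0.1   2.02 -1.1   1.67 -0.07] 0.0 0.09935759408112321 [ 0.0222  0.0148 -0.0001 -0.004  -0.0051 -0.0202] [0.0715 0.1924]
```

```bash
cat > plan.py <<'E'
from kin import *
u=np.array([-np.sin(np.radians(6.8)),np.cos(np.radians(6.8)),0]);v=np.array([u[1],-u[0],0])
def pinch(cx,cy,al,sg,yy,yaw=.03):
    a=np.radians(al); Z=R.from_euler('z',yaw); d=np.array([np.sin(a),sg*np.cos(a),0])
    g=np.array([-.0625+.020,-sg*.022,0])+.019*d   # TCP in reader frame
    return np.array([cx,cy,.2245])+Z.apply(g),orient(Z.apply(d),[0,0,yy]),Z.apply(d),d,g
def place(k,al,sg,yy,sp,g,dz=0):
    a=np.radians(al); d=sp*u*np.cos(a)+np.array([0,0,-np.sin(a)])
    c=np.array([.495,.369,.012+.0625+dz])+.06*k*v
    # reader frame x(front->back)-> -z ; y -> sg*sp*u
    return c+np.array([0,0,-1])*g[0]+sg*sp*u*g[1], orient(d,yy*sg*sp*v)
def run(q,L,verbose=1):
    W=[9,9,0]
    for t,A,n in L:
        if A is None: A=fk(P,S,q)[1]
        if t is None: t=fk(P,S,q)[0]
        q,m,c,r,e=seg(q,np.array(t),A,n); W=[min(W[0],m),min(W[1],c),max(W[2],e.max())]
        if verbose: print(n,r,'m %.2f c %.3f'%(m,c),q.round(2),e)
    return q,W
E
cat > s2.py <<'E'
from plan import *
from plant import robot
q0=np.array(robot.read_state()['joints'])
for al in(20,25,30,35):
  for yy in(1,-1):
    t,A,d,dl,g=pinch(.555,-.126,al,-1,yy)
    st=t-.11*d
    q,W=run(q0,[([.45,-.05,.38],None,3),(st+[0,0,.12],A,22),(st,A,3),(t,A,5)],0)
    print(al,yy,np.round(W,3),q.round(2))
    for k in(-1,0,1):
        tp,Ap=place(k,al,-1,yy,-1,g); q2,W2=run(q,[(t+[-.0,0,.1],A,3),(t+[-.1,.1,.2],A,4),(tp+[0,0,.15],Ap,20),(tp+[0,0,.09],Ap,3),(tp,Ap,6)],0); print('   slot',k,np.round(W2,3),q2.round(2))
E
python3 s2.py
```

```text
20 1 [0.    0.027 0.047] [-1.21  1.42  1.    2.21  1.1   0.56 -2.94]
   slot -1 [0.022 0.027 0.   ] [-1.26  1.3   0.37  1.03  0.38  1.81 -0.95]
   slot 0 [0.    0.027 0.006] [-1.18  1.36  0.38  0.85  0.42  1.88 -0.86]
   slot 1 [0.    0.027 0.086] [-1.11  1.46  0.45  0.61  0.43  1.97 -0.73]
20 -1 [0.258 0.027 0.   ] [-0.87  1.14  0.43  2.21  1.36  1.15 -0.12]
   slot -1 [0.    0.027 0.068] [-1.11  1.28  0.01  1.03  0.61  1.91  2.01]
   slot 0 [0.    0.027 0.099] [-1.09  1.34  0.11  0.85  0.62  1.95  2.16]
   slot 1 [0.    0.027 0.156] [-1.07  1.44  0.26  0.61  0.58  1.98  2.35]
25 1 [0.    0.035 0.081] [-1.32  1.64  1.23  2.29  1.06  0.23 -2.94]
   slot -1 [0.    0.04  0.067] [-1.28  1.26  0.43  1.09  0.3   1.72 -0.92]
   slot 0 [0.    0.04  0.067] [-1.2   1.32  0.44  0.92  0.34  1.79 -0.84]
   slot 1 [0.    0.04  0.067] [-1.11  1.4   0.45  0.69  0.38  1.89 -0.75]
25 -1 [0.179 0.034 0.   ] [-0.89  1.16  0.44  2.29  1.48  1.14 -0.25]
   slot -1 [0.    0.034 0.011] [-1.09  1.22 -0.03  1.09  0.61  1.84  1.98]
   slot 0 [0.    0.034 0.049] [-1.05  1.28  0.01  0.92  0.64  1.89  2.11]
   s
[... 539 characters left out ...]
1.04  1.23  0.01  0.98  0.61  1.81  2.09]
   slot 1 [0.    0.042 0.043] [-0.99  1.31  0.04  0.77  0.64  1.88  2.22]
35 1 [0.    0.035 0.736] [-0.84  1.19  0.36  2.45  1.71  1.27 -2.94]
   slot -1 [0.    0.044 0.463] [-0.97  1.13 -0.24  1.21  0.67  1.74 -1.27]
   slot 0 [0.    0.044 0.463] [-0.93  1.18 -0.22  1.04  0.72  1.79 -1.15]
   slot 1 [0.    0.044 0.463] [-0.91  1.25 -0.18  0.84  0.76  1.85 -1.01]
35 -1 [0.    0.049 0.014] [-0.9   1.21  0.45  2.45  1.73  1.18 -0.55]
   slot -1 [0.    0.035 0.03 ] [-1.09  1.12  0.02  1.2   0.51  1.65  2.  ]
   slot 0 [0.    0.035 0.03 ] [-1.03  1.17  0.03  1.04  0.55  1.71  2.1 ]
   slot 1 [0.    0.035 0.03 ] [-0.98  1.25  0.04  0.84  0.59  1.79  2.21]
```

```bash
cat > s3.py <<'E'
from plan import *
from plant import robot
q0=np.array(robot.read_state()['joints']); rng=np.random.default_rng(0)
for al in(25,28):
    yy=-1; t,A,d,dl,g=pinch(.555,-.126,al,-1,yy); st=t-.11*d
    q,W=run(q0,[([.45,-.05,.38],None,3),(st+[0,0,.12],A,22),(st,A,3),(t,A,5)],0); print(al,np.round(W,3))
    for k in(-1,0):
        tp,Ap=place(k,al,-1,yy,-1,g); res=[]
        for i in range(25):
            wp=rng.uniform([.3,.1,.3],[.55,.4,.5]); 
            q2,W2=run(q,[(t+[0,0,.1],A,3),(t+[-.08,.1,.18],A,4),(wp,Ap,20),(tp+[0,0,.09],Ap,6),(tp,Ap,6)],0); res.append((min(W2[0],.25)-10*W2[2],W2,wp,q2))
        res.sort(key=lambda r:-r[0])
        for r in res[:2]: print('  slot',k,np.round(r[1],3),r[2].round(2),r[3].round(2))
E
python3 s3.py
```

```text
25 [0.179 0.034 0.   ]
  slot -1 [0.092 0.034 0.   ] [0.51 0.11 0.45] [-1.14  1.22  0.08  1.09  0.53  1.8   2.03]
  slot -1 [0.086 0.034 0.   ] [0.45 0.19 0.43] [-1.13  1.22  0.06  1.09  0.55  1.81  2.02]
  slot 0 [0.037 0.034 0.   ] [0.53 0.13 0.45] [-1.08  1.28  0.09  0.92  0.59  1.87  2.14]
  slot 0 [0.028 0.034 0.   ] [0.54 0.21 0.41] [-1.06  1.28  0.05  0.92  0.61  1.88  2.12]
28 [0.131 0.039 0.   ]
  slot -1 [0.079 0.039 0.   ] [0.3  0.21 0.32] [-1.1   1.19  0.01  1.12  0.56  1.77  2.  ]
  slot -1 [0.079 0.039 0.   ] [0.46 0.18 0.44] [-1.13  1.19  0.09  1.12  0.51  1.75  2.04]
  slot 0 [0.079 0.039 0.   ] [0.47 0.2  0.44] [-1.07  1.25  0.1   0.95  0.56  1.82  2.14]
  slot 0 [0.079 0.039 0.   ] [0.48 0.19 0.45] [-1.08  1.25  0.1   0.95  0.56  1.81  2.14]
```

```bash
python3 - <<'E'
from plan import *
from plant import robot
q0=np.array(robot.read_state()['joints'])
t,A,d,dl,g=pinch(.555,-.126,28,-1,-1); st=t-.11*d; print(t,d,st)
run(q0,[([.45,-.05,.38],None,3),(st+[0,0,.12],A,19),(st,A,3),(t,A,5)])
E
```

```text
[ 0.52127837 -0.1217856   0.2245    ] [ 0.49574477 -0.86846826  0.        ] [ 0.46674645 -0.0262541   0.2245    ]
3 [-0.0298  0.005   0.0105  0.      0.      0.    ] m 0.57 c 0.224 [-0.48  0.2   0.67  1.77 -0.13  1.21 -0.18] [0. 0.]
19 [ 0.0009  0.0012 -0.0019 -0.0763  0.0689  0.0977] m 0.13 c 0.074 [-1.12  0.84  0.39  2.34  1.27  1.3   0.04] [0. 0.]
3 [-0.   -0.   -0.04 -0.   -0.    0.  ] m 0.14 c 0.093 [-1.09  1.13  0.33  2.29  1.25  1.21 -0.18] [0. 0.]
5 [ 0.0109 -0.0191 -0.      0.     -0.      0.    ] m 0.13 c 0.039 [-0.9   1.17  0.44  2.34  1.55  1.14 -0.34] [0. 0.]
```

Emit:
move_arm:
  targets:
    - {"dx": -0.03,"dy": 0.006,"dz": 0.011,"rx": 0,"ry": 0,"rz": 0,"fingers": 0.06}
    - {"dx": -0.03,"dy": 0.006,"dz": 0.011,"rx": 0,"ry": 0,"rz": 0,"fingers": 0.06}
    - {"dx": -0.03,"dy": 0.006,"dz": 0.011,"rx": 0,"ry": 0,"rz": 0,"fingers": 0.06}
    - {"dx": 0.001,"dy": 0.001,"dz": -0.002,"rx": -0.0763,"ry": 0.0689,"rz": 0.0977,"fingers": 0.06}
    - {"dx": 0.001,"dy": 0.001,"dz": -0.002,"rx": -0.0763,"ry": 0.0689,"rz": 0.0977,"fingers": 0.06}
    - {"dx": 0.001,"dy": 0.001,"dz": -0.002,"rx": -0.0763,"ry": 0.0689,"rz": 0.0977,"fingers": 0.06}
    - {"dx": 0.001,"dy": 0.001,"dz": -0.002,"rx": -0.0763,"ry": 0.0689,"rz": 0.0977,"fingers": 0.06}
    - {"dx": 0.001,"dy": 0.001,"dz": -0.002,"rx": -0.0763,"ry": 0.0689,"rz": 0.0977,"fingers": 0.06}
    - {"dx": 0.001,"dy": 0.001,"dz": -0.002,"rx": -0.0763,"ry": 0.0689,"rz": 0.0977,"fingers": 0.06}
    - {"dx": 0.001,"dy": 0.001,"dz": -0.002,"rx": -0.0763,"ry": 0.0689,"rz": 0.0977,"fingers": 0.06}
    - {"dx": 0.001,"dy": 0.001,"dz": -0.002,"rx": -0.0763,"ry": 0.0689,"rz": 0.0977,"fingers": 0.06}
    - {"dx": 0.001,"dy": 0.001,"dz": -0.002,"rx": -0.0763,"ry": 0.0689,"rz": 0.0977,"fingers": 0.06}
    - {"dx": 0.001,"dy": 0.001,"dz": -0.002,"rx": -0.0763,"ry": 0.0689,"rz": 0.0977,"fingers": 0.06}
    - {"dx": 0.001,"dy": 0.001,"dz": -0.002,"rx": -0.0763,"ry": 0.0689,"rz": 0.0977,"fingers": 0.06}
    - {"dx": 0.001,"dy": 0.001,"dz": -0.002,"rx": -0.0763,"ry": 0.0689,"rz": 0.0977,"fingers": 0.06}
    - {"dx": 0.001,"dy": 0.001,"dz": -0.002,"rx": -0.0763,"ry": 0.0689,"rz": 0.0977,"fingers": 0.06}
    - {"dx": 0.001,"dy": 0.001,"dz": -0.002,"rx": -0.0763,"ry": 0.0689,"rz": 0.0977,"fingers": 0.06}
    - {"dx": 0.001,"dy": 0.001,"dz": -0.002,"rx": -0.0763,"ry": 0.0689,"rz": 0.0977,"fingers": 0.06}
    - {"dx": 0.001,"dy": 0.001,"dz": -0.002,"rx": -0.0763,"ry": 0.0689,"rz": 0.0977,"fingers": 0.06}

```text
time: 10.25
position: [0.4668, -0.0324, 0.347]
eef_rot: [0.027, 2.142, -1.808]
ft_force: [-0.7, -0.4, 0.2]
gripper_width: 0.0599
grasp_force: 0.0
```

```bash
python3 - <<'E'
from h import *
st(); c=grab('top'); save(c,'t3.png',(150,80,340,220),4)
E
```

```text
{'time': 10.25, 'joints': [-1.029, 0.76, 0.388, 2.083, 0.962, 1.388, 0.156], 'position': [0.467, -0.032, 0.347], 'eef_rot': [0.027, 2.142, -1.808], 'ft_force': [-0.724, -0.433, 0.212], 'gripper_width': 0.06}
```

View pics/t3.png

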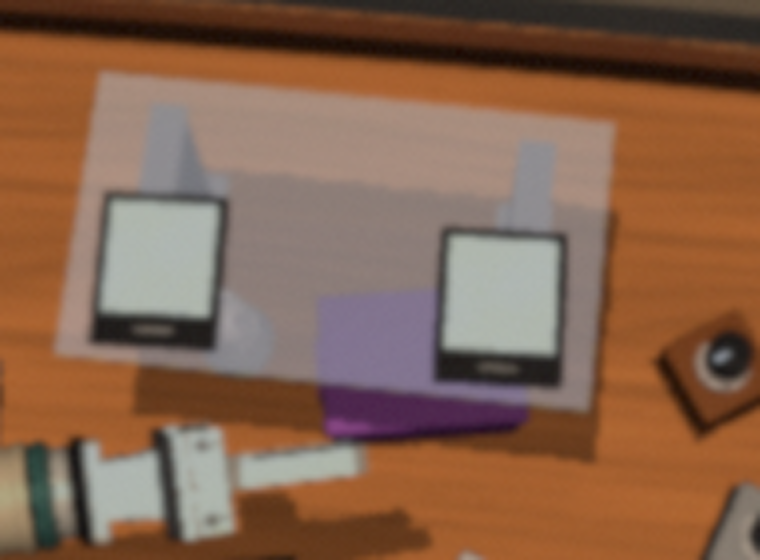

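The crop shows reader1 still at corners (442,228) to (560,386), so it has not moved and the fingertips slipped over it. I'll push the readers from behind with the two fingertips instead, which is more robust.

```bash
python3 - <<'E'
from plan import *
from plant import robot
q0=np.array(robot.read_state()['joints'])
for yy in(1,-1):
    A=orient([0,0,-1],[0,yy,0]); print(yy)
    q,W=run(q0,[([.50,-.08,.37],A,19),([.71,-.126,.32],A,5),([.71,-.126,.2235],A,4),([.6255,-.126,.2235],A,9),([.6255,-.126,.32],A,3),([.71,.145,.32],A,7),([.71,.145,.2235],A,4),([.628,.145,.2235],A,9),([.628,.145,.32],A,3)])
E
```

```text
1
19 [ 0.0028 -0.0027  0.0013  0.074   0.016   0.0005] m 0.38 c 0.085 [-0.09  0.27  0.28  1.67 -0.08  1.21  1.77] [0. 0.]
5 [ 0.042  -0.0092 -0.01    0.     -0.      0.    ] m 0.61 c 0.185 [ 0.01  0.68  0.26  1.11 -0.16  1.37  1.82] [0. 0.]
4 [ 0.     -0.     -0.0241  0.      0.     -0.    ] m 0.67 c 0.088 [ 0.01  0.74  0.25  1.26 -0.18  1.16  1.84] [0. 0.]
9 [-0.0094 -0.      0.      0.      0.     -0.    ] m 0.79 c 0.088 [ 0.    0.61  0.25  1.54 -0.17  1.02  1.88] [0. 0.]
3 [ 0.     -0.      0.0322  0.     -0.      0.    ] m 0.75 c 0.121 [-0.    0.53  0.27  1.4  -0.14  1.23  1.85] [0. 0.]
7 [ 0.0121  0.0387  0.      0.      0.     -0.    ] m 0.61 c 0.185 [-0.36  0.68  0.24  1.1  -0.15  1.37  1.43] [0. 0.]
4 [ 0.      0.     -0.0241 -0.      0.     -0.    ] m 0.66 c 0.088 [-0.36  0.74  0.23  1.25 -0.17  1.17  1.45] [0. 0.]
9 [-0.0091  0.      0.     -0.      0.     -0.    ] m 0.80 c 0.088 [-0.41  0.61  0.24  1.52 -0.16  1.03  1.44] [0. 0.]
3 [ 0.      0.      0.0322  0.     -0.      0.    ] m 0.74 c 0.121 [-0.42  0.54  0.25  1.38 -0.14  1.24  1.42] [0. 0.]
-1
19 [ 0.0028 -0.0027  0.
[... 348 characters left out ...]
.      0.      0.      0.     -0.    ] m 0.42 c 0.088 [-0.34  0.74  0.9   1.54 -0.62  1.16 -0.88] [0. 0.]
3 [ 0.     -0.      0.0322  0.      0.     -0.    ] m 0.37 c 0.121 [-0.35  0.67  0.95  1.4  -0.54  1.35 -0.96] [0. 0.]
7 [ 0.0121  0.0387  0.      0.      0.     -0.    ] m 0.37 c 0.185 [-0.63  0.81  0.93  1.1  -0.62  1.5  -1.41] [0. 0.]
4 [ 0.      0.     -0.0241 -0.      0.     -0.    ] m 0.40 c 0.088 [-0.65  0.88  0.9   1.25 -0.67  1.31 -1.35] [0. 0.]
9 [-0.0091  0.      0.     -0.      0.     -0.    ] m 0.39 c 0.088 [-0.77  0.77  0.93  1.52 -0.64  1.18 -1.29] [0. 0.]
3 [ 0.      0.      0.0322  0.      0.     -0.    ] m 0.34 c 0.121 [-0.78  0.69  0.98  1.38 -0.57  1.37 -1.37] [0. 0.]
```

Emit:
move_arm:
  targets:
    - {"dx": 0.0044,"dy": -0.004,"dz": 0.002,"rx": 0.117,"ry": 0.0253,"rz": 0.0008,"fingers": 0.05}
    - {"dx": 0.0044,"dy": -0.004,"dz": 0.002,"rx": 0.117,"ry": 0.0253,"rz": 0.0008,"fingers": 0.05}
    - {"dx": 0.0044,"dy": -0.004,"dz": 0.002,"rx": 0.117,"ry": 0.0253,"rz": 0.0008,"fingers": 0.05}
    - {"dx": 0.0044,"dy": -0.004,"dz": 0.002,"rx": 0.117,"ry": 0.0253,"rz": 0.0008,"fingers": 0.05}
    - {"dx": 0.0044,"dy": -0.004,"dz": 0.002,"rx": 0.117,"ry": 0.0253,"rz": 0.0008,"fingers": 0.05}
    - {"dx": 0.0044,"dy": -0.004,"dz": 0.002,"rx": 0.117,"ry": 0.0253,"rz": 0.0008,"fingers": 0.05}
    - {"dx": 0.0044,"dy": -0.004,"dz": 0.002,"rx": 0.117,"ry": 0.0253,"rz": 0.0008,"fingers": 0.05}
    - {"dx": 0.0044,"dy": -0.004,"dz": 0.002,"rx": 0.117,"ry": 0.0253,"rz": 0.0008,"fingers": 0.05}
    - {"dx": 0.0044,"dy": -0.004,"dz": 0.002,"rx": 0.117,"ry": 0.0253,"rz": 0.0008,"fingers": 0.05}
    - {"dx": 0.0044,"dy": -0.004,"dz": 0.002,"rx": 0.117,"ry": 0.0253,"rz": 0.0008,"fingers": 0.05}
    - {"dx": 0.0044,"dy": -0.004,"dz": 0.002,"rx": 0.117,"ry": 0.0253,"rz": 0.0008,"fingers": 0.05}
    - {"dx": 0.0044,"dy": -0.004,"dz": 0.002,"rx": 0.117,"ry": 0.0253,"rz": 0.0008,"fingers": 0.05}
    - {"dx": 0.035,"dy": -0.008,"dz": -0.008,"rx": 0,"ry": 0,"rz": 0,"fingers": 0.05}
    - {"dx": 0.035,"dy": -0.008,"dz": -0.008,"rx": 0,"ry": 0,"rz": 0,"fingers": 0.05}
    - {"dx": 0.035,"dy": -0.008,"dz": -0.008,"rx": 0,"ry": 0,"rz": 0,"fingers": 0.05}
    - {"dx": 0.035,"dy": -0.008,"dz": -0.008,"rx": 0,"ry": 0,"rz": 0,"fingers": 0.05}
    - {"dx": 0.035,"dy": -0.008,"dz": -0.008,"rx": 0,"ry": 0,"rz": 0,"fingers": 0.05}
    - {"dx": 0.035,"dy": -0.008,"dz": -0.008,"rx": 0,"ry": 0,"rz": 0,"fingers": 0.05}
    - {"dx": 0,"dy": 0,"dz": 0,"rx": 0,"ry": 0,"rz": 0,"fingers": 0.05}

```text
time: 12.2
position: [0.7309, -0.1307, 0.3194]
eef_rot: [0.08, 3.111, 0.017]
ft_force: [-0.0, -0.3, -0.3]
gripper_width: 0.0499
grasp_force: 0.0
```

Emit:
move_arm:
  targets:
    - {"dx": -0.01,"dy": 0.003,"dz": -0.03,"rx": 0,"ry": 0,"rz": 0.04,"fingers": 0.05}
    - {"dx": -0.01,"dy": 0,"dz": -0.03,"rx": 0,"ry": 0,"rz": 0.04,"fingers": 0.05}
    - {"dx": 0,"dy": 0,"dz": -0.025,"rx": 0,"ry": 0,"rz": 0,"fingers": 0.05}
    - {"dx": 0,"dy": 0,"dz": -0.005,"rx": 0,"ry": 0,"rz": 0,"fingers": 0.05}
    - {"dx": 0,"dy": 0,"dz": 0,"rx": 0,"ry": 0,"rz": 0,"fingers": 0.05}

```text
time: 12.7
position: [0.7085, -0.1265, 0.2336]
eef_rot: [-0.045, 3.11, 0.019]
ft_force: [0.9, 0.0, -0.3]
gripper_width: 0.0499
grasp_force: 0.0
```

```bash
python3 - <<'E'
from h import *
s=robot.read_state();st();print(R.from_rotvec(s['eef_rot']).as_matrix().round(3))
E
```

```text
{'time': 12.7, 'joints': [0.024, 0.709, 0.239, 1.296, -0.192, 1.129, 1.885], 'position': [0.709, -0.127, 0.234], 'eef_rot': [-0.045, 3.11, 0.019], 'ft_force': [0.892, 0.041, -0.255], 'gripper_width': 0.05}
[[-0.999 -0.029  0.031]
 [-0.029  0.999  0.013]
 [-0.032  0.012 -0.999]]
```

Emit:
move_arm:
  targets:
    - {"dx": 0,"dy": 0,"dz": -0.005,"rx": 0,"ry": 0,"rz": 0,"fingers": 0.05}
    - {"dx": 0,"dy": 0,"dz": -0.004,"rx": 0,"ry": 0,"rz": 0,"fingers": 0.05}
    - {"dx": 0,"dy": 0,"dz": 0,"rx": 0,"ry": 0,"rz": 0,"fingers": 0.05}
    - {"dx": 0,"dy": 0,"dz": 0,"rx": 0,"ry": 0,"rz": 0,"fingers": 0.05}

```text
time: 13.1
position: [0.7091, -0.1263, 0.2242]
eef_rot: [-0.047, 3.109, 0.019]
ft_force: [0.2, 0.1, 0.4]
gripper_width: 0.05
grasp_force: 0.0
```

Emit:
move_arm:
  targets:
    - {"dx": -0.008,"dy": 0,"dz": 0,"rx": 0,"ry": 0,"rz": 0,"fingers": 0.05}
    - {"dx": -0.008,"dy": 0,"dz": 0,"rx": 0,"ry": 0,"rz": 0,"fingers": 0.05}
    - {"dx": -0.008,"dy": 0,"dz": 0,"rx": 0,"ry": 0,"rz": 0,"fingers": 0.05}
    - {"dx": -0.008,"dy": 0,"dz": 0,"rx": 0,"ry": 0,"rz": 0,"fingers": 0.05}
    - {"dx": -0.008,"dy": 0,"dz": 0,"rx": 0,"ry": 0,"rz": 0,"fingers": 0.05}
    - {"dx": -0.008,"dy": 0,"dz": 0,"rx": 0,"ry": 0,"rz": 0,"fingers": 0.05}
    - {"dx": -0.008,"dy": 0,"dz": 0,"rx": 0,"ry": 0,"rz": 0,"fingers": 0.05}
    - {"dx": -0.008,"dy": 0,"dz": 0,"rx": 0,"ry": 0,"rz": 0,"fingers": 0.05}
    - {"dx": -0.008,"dy": 0,"dz": 0,"rx": 0,"ry": 0,"rz": 0,"fingers": 0.05}
    - {"dx": -0.008,"dy": 0,"dz": 0,"rx": 0,"ry": 0,"rz": 0,"fingers": 0.05}
    - {"dx": 0,"dy": 0,"dz": 0,"rx": 0,"ry": 0,"rz": 0,"fingers": 0.05}

```text
time: 14.2
position: [0.6274, -0.1265, 0.2239]
eef_rot: [-0.046, 3.111, 0.019]
ft_force: [0.1, -0.2, -0.4]
gripper_width: 0.0499
grasp_force: 0.0
```

Emit:
move_arm:
  targets:
    - {"dx": 0.005,"dy": 0,"dz": 0.03,"rx": 0,"ry": 0,"rz": 0,"fingers": 0.05}
    - {"dx": 0,"dy": 0,"dz": 0.04,"rx": 0,"ry": 0,"rz": 0,"fingers": 0.05}
    - {"dx": 0.011,"dy": 0.039,"dz": 0,"rx": 0,"ry": 0,"rz": 0,"fingers": 0.05}
    - {"dx": 0.011,"dy": 0.039,"dz": 0,"rx": 0,"ry": 0,"rz": 0,"fingers": 0.05}
    - {"dx": 0.011,"dy": 0.039,"dz": 0,"rx": 0,"ry": 0,"rz": 0,"fingers": 0.05}
    - {"dx": 0.011,"dy": 0.039,"dz": 0,"rx": 0,"ry": 0,"rz": 0,"fingers": 0.05}
    - {"dx": 0.011,"dy": 0.039,"dz": 0,"rx": 0,"ry": 0,"rz": 0,"fingers": 0.05}
    - {"dx": 0.011,"dy": 0.039,"dz": 0,"rx": 0,"ry": 0,"rz": 0,"fingers": 0.05}
    - {"dx": 0.011,"dy": 0.037,"dz": 0,"rx": 0,"ry": 0,"rz": 0,"fingers": 0.05}
    - {"dx": 0,"dy": 0,"dz": -0.03,"rx": 0,"ry": 0,"rz": 0,"fingers": 0.05}
    - {"dx": 0,"dy": 0,"dz": -0.03,"rx": 0,"ry": 0,"rz": 0,"fingers": 0.05}
    - {"dx": 0,"dy": 0,"dz": -0.005,"rx": 0,"ry": 0,"rz": 0,"fingers": 0.05}
    - {"dx": 0,"dy": 0,"dz": 0,"rx": 0,"ry": 0,"rz": 0,"fingers": 0.05}

```text
time: 15.5
position: [0.7102, 0.1443, 0.2279]
eef_rot: [-0.046, 3.112, 0.018]
ft_force: [0.4, 0.6, 0.6]
gripper_width: 0.05
grasp_force: 0.0
```

```bash
python3 - <<'E'
from h import *
s=robot.read_state();st();print(R.from_rotvec(s['eef_rot']).as_matrix().round(3))
c=grab('top'); save(c,'t4.png',(150,80,340,220),4)
E
```

```text
{'time': 15.5, 'joints': [-0.355, 0.72, 0.233, 1.289, -0.177, 1.121, 1.494], 'position': [0.71, 0.144, 0.228], 'eef_rot': [-0.046, 3.112, 0.018], 'ft_force': [0.358, 0.569, 0.553], 'gripper_width': 0.05}
[[-0.999 -0.03   0.029]
 [-0.029  0.999  0.012]
 [-0.029  0.011 -1.   ]]
```

View pics/t4.png

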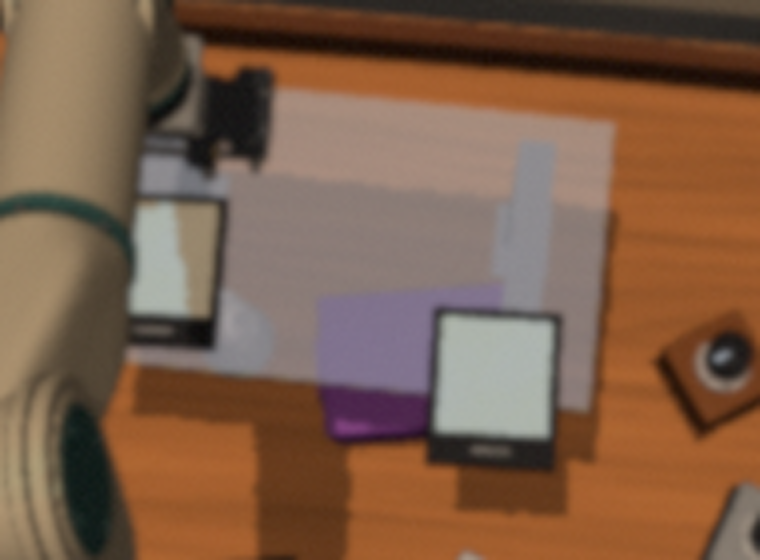

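Reader1 now overhangs, with corners at about (434,308), (563,313), (554,470) and (427,463) in the crop. Next I lower 4 mm behind reader0 and push it the same way.

Emit:
move_arm:
  targets:
    - {"dx": 0,"dy": 0,"dz": -0.004,"rx": 0,"ry": 0,"rz": 0,"fingers": 0.05}
    - {"dx": -0.004,"dy": 0,"dz": 0,"rx": 0,"ry": 0,"rz": 0,"fingers": 0.05}
    - {"dx": -0.008,"dy": 0,"dz": 0,"rx": 0,"ry": 0,"rz": 0,"fingers": 0.05}
    - {"dx": -0.008,"dy": 0,"dz": 0,"rx": 0,"ry": 0,"rz": 0,"fingers": 0.05}
    - {"dx": -0.008,"dy": 0,"dz": 0,"rx": 0,"ry": 0,"rz": 0,"fingers": 0.05}
    - {"dx": -0.008,"dy": 0,"dz": 0,"rx": 0,"ry": 0,"rz": 0,"fingers": 0.05}
    - {"dx": -0.008,"dy": 0,"dz": 0,"rx": 0,"ry": 0,"rz": 0,"fingers": 0.05}
    - {"dx": -0.008,"dy": 0,"dz": 0,"rx": 0,"ry": 0,"rz": 0,"fingers": 0.05}
    - {"dx": -0.008,"dy": 0,"dz": 0,"rx": 0,"ry": 0,"rz": 0,"fingers": 0.05}
    - {"dx": -0.008,"dy": 0,"dz": 0,"rx": 0,"ry": 0,"rz": 0,"fingers": 0.05}
    - {"dx": -0.008,"dy": 0,"dz": 0,"rx": 0,"ry": 0,"rz": 0,"fingers": 0.05}
    - {"dx": -0.006,"dy": 0,"dz": 0,"rx": 0,"ry": 0,"rz": 0,"fingers": 0.05}
    - {"dx": 0,"dy": 0,"dz": 0,"rx": 0,"ry": 0,"rz": 0,"fingers": 0.05}
    - {"dx": 0.006,"dy": 0,"dz": 0.03,"rx": 0,"ry": 0,"rz": 0,"fingers": 0.05}
    - {"dx": 0,"dy": 0,"dz": 0.04,"rx": 0,"ry": 0,"rz": 0,"fingers": 0.05}
    - {"dx": -0.03,"dy": 0,"dz": 0.04,"rx": 0,"ry": 0,"rz": 0,"fingers": 0.05}
    - {"dx": -0.04,"dy": 0,"dz": 0.03,"rx": 0,"ry": 0,"rz": 0,"fingers": 0.05}
    - {"dx": -0.05,"dy": 0,"dz": 0,"rx": 0,"ry": 0,"rz": 0,"fingers": 0.05}
    - {"dx": -0.05,"dy": 0,"dz": 0,"rx": 0,"ry": 0,"rz": 0,"fingers": 0.05}

```text
time: 17.45
position: [0.4627, 0.1445, 0.3648]
eef_rot: [-0.046, 3.111, 0.019]
ft_force: [-0.5, 0.5, -0.0]
gripper_width: 0.0499
grasp_force: 0.0
```

```bash
python3 - <<'E'
from h import *
st()
c=grab('top'); c2=grab('scene')
a=cv2.resize(c['color'][80:220,150:340][...,::-1],(513,378),interpolation=cv2.INTER_CUBIC);b=c2['color'][150:290,150:300][...,::-1];b=cv2.resize(b,(280,261))
o=np.zeros((600,800,3),np.uint8);o[:378,:513]=a;o[:261,515:795]=b;cv2.imwrite('pics/t5.png',o)
from plan import *
q0=np.array(robot.read_state()['joints'])
for cy,n in((.143,'r0'),(-.126,'r1')):
  for al in(28,34,40):
   for yy in(1,-1):
    t,A,d,dl,g=pinch(.558,cy,al,-1,yy);sd=t-.11*d
    q,W=run(q0,[(sd+[0,0,.12],A,20),(sd,A,3),(t,A,5)],0); print(n,al,yy,np.round(W,3),q.round(2))
    for k in(-1,0,1):
        tp,Ap=place(k,al,-1,yy,-1,g); q2,W2=run(q,[(t+[0,0,.1],A,3),(t+[-.08,.06,.18],A,4),([.46,.18,.44],Ap,20),(tp+[0,0,.09],Ap,6),(tp,Ap,6)],0); print('   slot',k,np.round(W2,3),q2.round(2))
E
```

```text
{'time': 17.45, 'joints': [-0.568, 0.215, 0.262, 1.748, -0.063, 1.154, 1.313], 'position': [0.463, 0.145, 0.365], 'eef_rot': [-0.046, 3.111, 0.019], 'ft_force': [-0.496, 0.466, -0.018], 'gripper_width': 0.05}
r0 28 1 [0.069 0.016 0.   ] [-1.18  1.11  0.3   1.84  1.04  1.44 -2.87]
   slot -1 [0.086 0.042 0.   ] [-1.08  1.19 -0.05  1.12  0.59  1.79 -1.17]
   slot 0 [0.045 0.042 0.   ] [-1.03  1.25 -0.03  0.95  0.65  1.85 -1.06]
   slot 1 [0.    0.042 0.02 ] [-0.98  1.33 -0.01  0.74  0.7   1.93 -0.93]
r0 28 -1 [0.331 0.016 0.   ] [-1.22  1.13  0.36  1.84  1.01  1.39  0.3 ]
   slot -1 [0.109 0.042 0.   ] [-1.1   1.19  0.01  1.12  0.56  1.77  2.  ]
   slot 0 [0.063 0.042 0.   ] [-1.05  1.25  0.03  0.95  0.61  1.84  2.1 ]
   slot 1 [0.    0.042 0.006] [-1.    1.33  0.04  0.74  0.66  1.91  2.23]
r0 34 1 [0.    0.014 0.034] [-1.19  1.1   0.26  1.93  1.14  1.41 -2.94]
   slot -1 [0.031 0.044 0.   ] [-1.05  1.13 -0.06  1.19  0.57  1.69 -1.18]
   slot 0 [0.031 0.044 0.   ] [-1.    1.18 -0.05  1.03  0.61  1.75 -1.08]
   slot 1 [0.031 0.044 0.   ] [-0.96  1.26 -0.03  0.83  0.66  1.83 -0.96]
r0 34
[... 1954 characters left out ...]
1.19  0.17  1.03  0.46  1.69  2.17]
   slot 1 [0.    0.042 0.057] [-1.03  1.27  0.18  0.83  0.49  1.78  2.27]
r1 40 1 [0.    0.025 0.748] [-0.46  1.18 -0.14  2.47  1.72  1.81 -2.94]
   slot -1 [0.    0.039 0.403] [-0.78  1.14 -0.62  1.27  0.87  1.81 -1.44]
   slot 0 [0.    0.039 0.403] [-0.76  1.19 -0.61  1.11  0.94  1.86 -1.31]
   slot 1 [0.    0.039 0.403] [-0.75  1.25 -0.57  0.92  0.99  1.91 -1.16]
r1 40 -1 [0.    0.035 0.116] [-0.87  1.25  0.44  2.47  1.85  1.26 -0.69]
   slot -1 [0.    0.007 0.154] [-1.15  1.07  0.18  1.26  0.38  1.52  2.09]
   slot 0 [0.    0.007 0.154] [-1.09  1.13  0.19  1.11  0.4   1.59  2.18]
   slot 1 [0.    0.007 0.154] [-1.02  1.2   0.2   0.91  0.43  1.67  2.27]
```

View pics/t5.png

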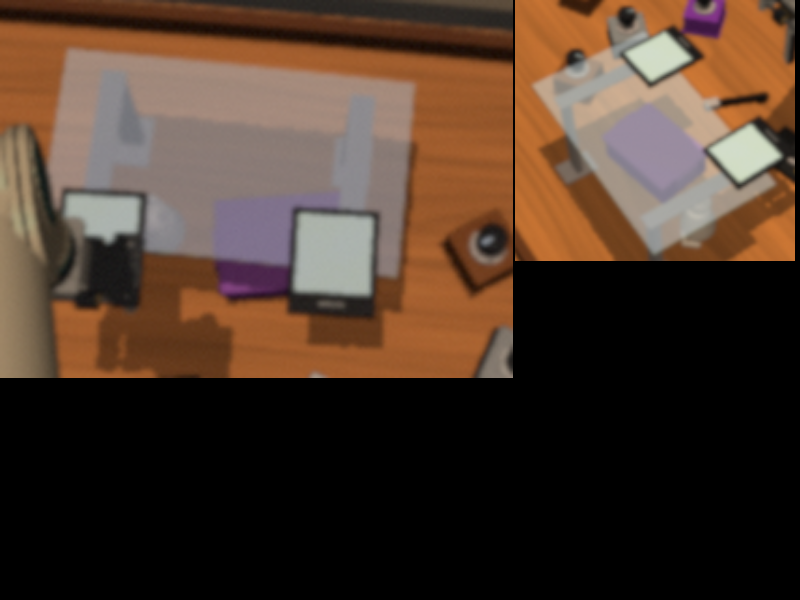

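Both readers now overhang by about 50 mm. Reader0's back corners are at (62,188) and (146,191). Reader1's corners are (294,207), (378,210), (374,319) and (288,313). I'll pinch reader0 first, with α=40°.

```bash
python3 - <<'E'
from h import *
from plan import *
c=load('top')
f=lambda x,y:pz(c,150+x/2.7,80+y/2.7,.229)[:2]
for n,L in(('r0',[(62,188),(146,191),(139,308),(57,301)]),('r1',[(294,207),(378,210),(374,319),(288,313)])):
    p=np.array([f(*a) for a in L]);print(n,p.round(3).tolist(),p.mean(0).round(4),'yaw',np.arctan2(*(p[1]-p[2])[::-1]).round(3),np.arctan2(*(p[0]-p[3])[::-1]).round(3))
E
```

```text
r0 [[0.611, 0.195], [0.616, 0.097], [0.478, 0.089], [0.477, 0.183]] [0.5454 0.141 ] yaw 0.056 0.086
r1 [[0.612, -0.075], [0.617, -0.172], [0.489, -0.176], [0.487, -0.079]] [ 0.551  -0.1257] yaw 0.037 0.033
```

```bash
python3 - <<'E'
from plan import *
from plant import robot
q0=np.array(robot.read_state()['joints'])
t,A,d,dl,g=pinch(.553,.142,40,-1,-1,.04); t[2]=.2265; sd=t-.11*d; print(t,d,sd,A.as_rotvec())
q,W=run(q0,[(sd+[0,0,.1],A,14),(sd,A,3),(t,A,5)])
tp,Ap=place(0,40,-1,-1,-1,g); print(tp)
run(q,[(t+[0,0,.1],A,3),(t+[-.08,.06,.18],A,4),([.46,.18,.44],Ap,16),(tp+[0,0,.09],Ap,6),(tp,Ap,6)])
E
```

```text
[0.52243946 0.14822804 0.2265    ] [ 0.67290706 -0.73972704  0.        ] [0.44841969 0.22959802 0.2265    ] [-0.69269699  1.79089174 -1.79089174]
14 [-0.0005  0.0056 -0.003  -0.1069 -0.0419  0.0379] m 0.48 c 0.118 [-1.44  0.91  0.3   1.98  1.06  1.5   0.32] [0. 0.]
3 [ 0.      0.     -0.0333 -0.      0.     -0.    ] m 0.50 c 0.018 [-1.42  1.09  0.27  1.94  1.03  1.42  0.18] [0. 0.]
5 [ 0.0148 -0.0163 -0.      0.     -0.      0.    ] m 0.42 c 0.018 [-1.28  1.1   0.35  2.05  1.21  1.28  0.08] [0. 0.]
[0.49411846 0.37639278 0.10478704]
3 [ 0.      0.      0.0333  0.     -0.     -0.    ] m 0.39 c 0.051 [-1.3   0.91  0.39  2.08  1.23  1.34  0.23] [0. 0.]
4 [-0.02   0.015  0.02  -0.    -0.     0.   ] m 0.39 c 0.093 [-1.48  0.75  0.36  2.03  1.09  1.53  0.42] [0. 0.]
16 [ 0.0011 -0.0018  0.0021 -0.0078  0.0979  0.0039] m 0.22 c 0.192 [-0.94  0.51  0.11  1.45  0.61  1.76  2.37] [0. 0.]
6 [ 0.0057  0.0327 -0.0409  0.      0.      0.    ] m 0.24 c 0.116 [-1.03  1.02  0.07  1.08  0.5   1.72  2.18] [0. 0.]
6 [ 0.     0.    -0.015 -0.     0.    -0.   ] m 0.28 c 0.045 [-1.03  1.12  0.06  1.11  0.49  1.62  2.12] [0. 0.]
```

Emit:
move_arm:
  targets:
    - {"dx": 0,"dy": 0.006,"dz": -0.003,"rx": -0.1069,"ry": -0.0419,"rz": 0.0379,"fingers": 0.026}
    - {"dx": 0,"dy": 0.006,"dz": -0.003,"rx": -0.1069,"ry": -0.0419,"rz": 0.0379,"fingers": 0.026}
    - {"dx": 0,"dy": 0.006,"dz": -0.003,"rx": -0.1069,"ry": -0.0419,"rz": 0.0379,"fingers": 0.026}
    - {"dx": 0,"dy": 0.006,"dz": -0.003,"rx": -0.1069,"ry": -0.0419,"rz": 0.0379,"fingers": 0.026}
    - {"dx": 0,"dy": 0.006,"dz": -0.003,"rx": -0.1069,"ry": -0.0419,"rz": 0.0379,"fingers": 0.026}
    - {"dx": 0,"dy": 0.006,"dz": -0.003,"rx": -0.1069,"ry": -0.0419,"rz": 0.0379,"fingers": 0.026}
    - {"dx": 0,"dy": 0.006,"dz": -0.003,"rx": -0.1069,"ry": -0.0419,"rz": 0.0379,"fingers": 0.026}
    - {"dx": 0,"dy": 0.006,"dz": -0.003,"rx": -0.1069,"ry": -0.0419,"rz": 0.0379,"fingers": 0.026}
    - {"dx": 0,"dy": 0.006,"dz": -0.003,"rx": -0.1069,"ry": -0.0419,"rz": 0.0379,"fingers": 0.026}
    - {"dx": 0,"dy": 0.006,"dz": -0.003,"rx": -0.1069,"ry": -0.0419,"rz": 0.0379,"fingers": 0.026}
    - {"dx": 0,"dy": 0.006,"dz": -0.003,"rx": -0.1069,"ry": -0.0419,"rz": 0.0379,"fingers": 0.026}
    - {"dx": 0,"dy": 0.006,"dz": -0.003,"rx": -0.1069,"ry": -0.0419,"rz": 0.0379,"fingers": 0.026}
    - {"dx": 0,"dy": 0.006,"dz": -0.003,"rx": -0.1069,"ry": -0.0419,"rz": 0.0379,"fingers": 0.026}
    - {"dx": 0,"dy": 0.006,"dz": -0.003,"rx": -0.1069,"ry": -0.0419,"rz": 0.0379,"fingers": 0.026}
    - {"dx": 0,"dy": 0,"dz": 0,"rx": 0,"ry": 0,"rz": 0,"fingers": 0.026}

```text
time: 19.05
position: [0.4638, 0.2299, 0.3186]
eef_rot: [-0.707, 1.779, -1.792]
ft_force: [-0.9, 0.0, 0.2]
gripper_width: 0.0261
grasp_force: 0.0
```

```bash
cat > go.py <<'E'
# usage: from go import to : needed shift and turn from the measured pose
from plan import *
from plant import robot
def to(t,A,n=1):
    s=robot.read_state();A0=R.from_rotvec(s['eef_rot']);print('now',np.round(s['position'],4),'need',(np.array(t)-s['position']).round(4),'turn',(A*A0.inv()).as_rotvec().round(4),'per',n,((np.array(t)-s['position'])/n).round(4))
E
python3 - <<'E'
from go import *
from h import *
t,A,d,dl,g=pinch(.553,.142,40,-1,-1,.04); t[2]=.2265; sd=t-.11*d; to(sd,A,3); print(d)
c=grab('top')
a=cv2.resize(c['color'][90:230,140:300][...,::-1],(800,700)[:2],interpolation=cv2.INTER_CUBIC)[:600]; cv2.imwrite('pics/t6.png',a)
E
```

```text
now [0.4638 0.2299 0.3186] need [-0.0153 -0.0003 -0.0921] turn [ 0.0079 -0.0025 -0.011 ] per 3 [-0.0051 -0.0001 -0.0307]
[ 0.67290706 -0.73972704  0.        ]
```

View pics/t6.png

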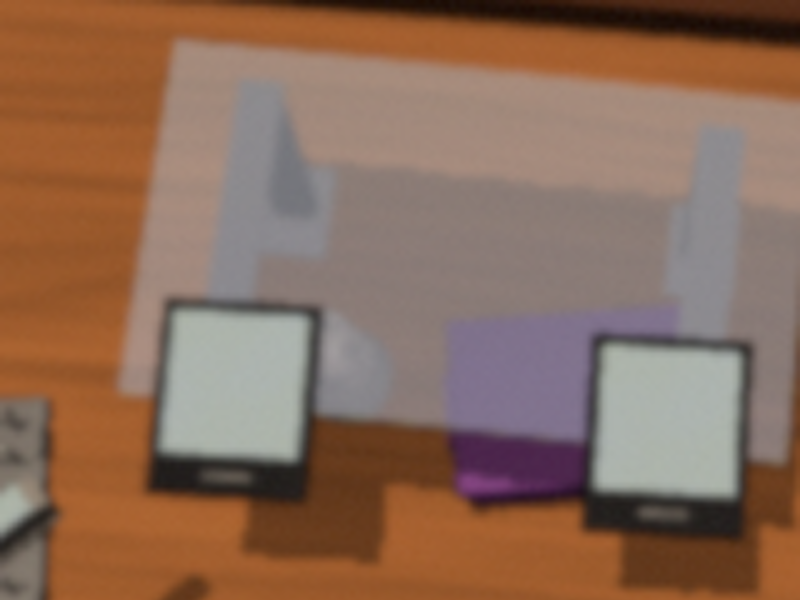

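Both readers are clear in this crop. Reader0's corners are (165,299), (322,308), (307,500) and (150,490). Reader1's are (594,335), (750,344), (740,536) and (584,527).

```bash
python3 - <<'E'
from go import *
from h import load,pz
c=load('top')
f=lambda x,y,z=.229:pz(c,140+x/5,90+y/5,z)[:2]
for n,L in(('r0',[(165,299),(322,308),(307,500),(150,490)]),('r1',[(594,335),(750,344),(740,536),(584,527)])):
    p=np.array([f(*a) for a in L]);print(n,p.round(3).tolist(),p.mean(0).round(4),'yaw',np.arctan2(*(p[1]-p[2])[::-1]).round(3),np.arctan2(*(p[0]-p[3])[::-1]).round(3))
print('edge',f(122,392,.22),f(455,430,.22),f(785,465,.22))
E
```

```text
r0 [[0.61, 0.195], [0.613, 0.095], [0.49, 0.091], [0.488, 0.188]] [0.5504 0.1422] yaw 0.038 0.053
r1 [[0.61, -0.075], [0.613, -0.172], [0.492, -0.175], [0.489, -0.08]] [ 0.551  -0.1253] yaw 0.022 0.037
edge [0.5505224  0.21566904] [0.54445286 0.00552888] [ 0.54057465 -0.19966698]
```

Emit:
move_arm:
  targets:
    - {"dx": -0.006,"dy": 0,"dz": -0.031,"rx": 0.008,"ry": -0.0025,"rz": -0.011,"fingers": 0.026}
    - {"dx": -0.006,"dy": 0,"dz": -0.031,"rx": 0,"ry": 0,"rz": 0,"fingers": 0.026}
    - {"dx": -0.006,"dy": 0,"dz": -0.031,"rx": 0,"ry": 0,"rz": 0,"fingers": 0.026}
    - {"dx": 0,"dy": 0,"dz": 0,"rx": 0,"ry": 0,"rz": 0,"fingers": 0.026}

```text
time: 19.5
position: [0.4468, 0.2288, 0.2282]
eef_rot: [-0.683, 1.801, -1.782]
ft_force: [0.3, -0.1, 0.9]
gripper_width: 0.0261
grasp_force: 0.0
```

```bash
python3 - <<'E'
from go import *
t,A,d,dl,g=pinch(.551,.142,40,-1,-1,.04); t[2]=.2265; to(t,A,6)
E
```

```text
now [0.4468 0.2288 0.2282] need [ 0.0737 -0.0806 -0.0017] turn [-0.0115  0.0021  0.0042] per 6 [ 0.0123 -0.0134 -0.0003]
```

Emit:
move_arm:
  targets:
    - {"dx": 0.0123,"dy": -0.0134,"dz": -0.0017,"rx": -0.01,"ry": 0.002,"rz": 0.004,"fingers": 0.026}
    - {"dx": 0.0123,"dy": -0.0134,"dz": 0,"rx": 0,"ry": 0,"rz": 0,"fingers": 0.026}
    - {"dx": 0.0123,"dy": -0.0134,"dz": 0,"rx": 0,"ry": 0,"rz": 0,"fingers": 0.026}
    - {"dx": 0.0123,"dy": -0.0134,"dz": 0,"rx": 0,"ry": 0,"rz": 0,"fingers": 0.026}
    - {"dx": 0.0123,"dy": -0.0134,"dz": 0,"rx": 0,"ry": 0,"rz": 0,"fingers": 0.026}
    - {"dx": 0.0123,"dy": -0.0134,"dz": 0,"rx": 0,"ry": 0,"rz": 0,"fingers": 0.026}
    - {"dx": 0,"dy": 0,"dz": 0,"rx": 0,"ry": 0,"rz": 0,"fingers": 0.026}

```text
time: 20.2
position: [0.5218, 0.1447, 0.2306]
eef_rot: [-0.684, 1.79, -1.795]
ft_force: [-0.2, -0.8, 0.5]
gripper_width: 0.0264
grasp_force: 0.0
```

Emit:
move_arm:
  targets:
    - {"dx": 0,"dy": 0,"dz": 0,"rx": 0,"ry": 0,"rz": 0,"fingers": 0}
    - {"dx": 0,"dy": 0,"dz": 0,"rx": 0,"ry": 0,"rz": 0,"fingers": 0}
    - {"dx": 0,"dy": 0,"dz": 0,"rx": 0,"ry": 0,"rz": 0,"fingers": 0}
    - {"dx": 0,"dy": 0,"dz": 0,"rx": 0,"ry": 0,"rz": 0,"fingers": 0}
    - {"dx": 0,"dy": 0,"dz": 0,"rx": 0,"ry": 0,"rz": 0,"fingers": 0}

```text
time: 20.7
position: [0.5205, 0.149, 0.2275]
eef_rot: [-0.692, 1.789, -1.789]
ft_force: [-0.5, 0.0, -2.3]
gripper_width: 0.0087
grasp_force: 30.0
```

```bash
python3 - <<'E'
from go import *
from h import *
st(); c=grab('top');cv2.imwrite('pics/t7.png',cv2.resize(c['color'][120:220,140:240][...,::-1],(600,600),interpolation=cv2.INTER_CUBIC))
t,A,d,dl,g=pinch(.551,.142,40,-1,-1,.04);to(t,A)
E
```

```text
{'time': 20.7, 'joints': [-1.288, 1.103, 0.332, 2.05, 1.159, 1.304, 0.125], 'position': [0.521, 0.149, 0.227], 'eef_rot': [-0.692, 1.789, -1.789], 'ft_force': [-0.534, 0.021, -2.292], 'gripper_width': 0.009}
now [0.5206 0.1488 0.2276] need [-0.0001 -0.0006 -0.0031] turn [-0.0007  0.0017 -0.0017] per 1 [-0.0001 -0.0006 -0.0031]
```

View pics/t7.png

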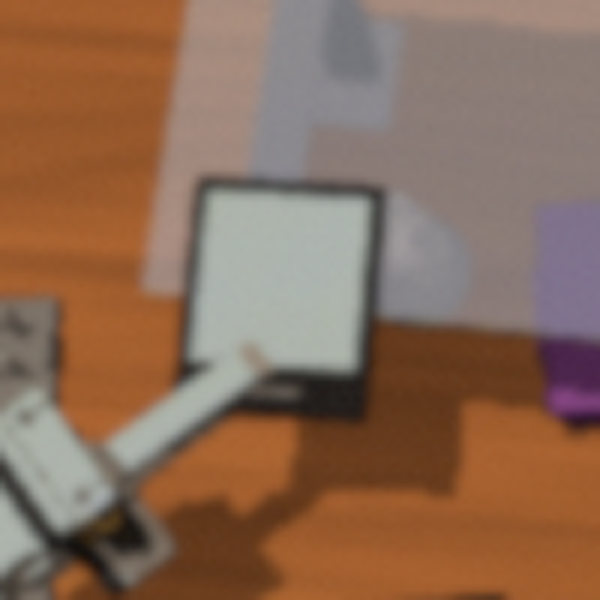

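Reader0 is pinched: width 8.7 mm, 30 N. Its corners in the crop are (200,178), (385,187) and (364,418).

```bash
cat > carry.py <<'E'
from go import *
E
python3 - <<'E'
from go import *
from h import load,pz
c=load('top');f=lambda x,y:pz(c,140+x/6,120+y/6,.231)[:2]
p=np.array([f(*a) for a in[(200,178),(385,187),(364,418)]]);C=(p[0]+p[2])/2;print(p.round(3),C.round(4),np.arctan2(*(p[1]-p[2])[::-1]))
s=robot.read_state();q=np.array(s['joints']);A=R.from_rotvec(s['eef_rot']);t=np.array(s['position'])
# reader pose in tool frame, assumed reader yaw .04, centre (.551,.142,z)
yaw=.04;Ar=R.from_euler('z',yaw);cr=np.array([.551,.142,t[2]])
g=Ar.inv().apply(t-cr); np.savez('grip0.npz',Arel=(A.inv()*Ar).as_matrix(),trel=A.inv().apply(cr-t)); print('g',g)
# goal: reader x -> -z, reader y -> sg*sp*u = u (sg=sp=-1)
Rg=R.from_matrix(np.c_[[0,0,-1],u,np.cross([0,0,-1],u)])
Ap=Rg*Ar.inv()*A
for k in(0,):
    cg=np.array([.495,.369,.0745])+.06*k*v; tp=cg-Ap.apply(A.inv().apply(cr-t)); print('tp',tp,'Ap z',Ap.apply([0,0,1]),Ap.apply([0,1,0]))
run(q,[(t+[0,0,.1],A,3),(t+[-.08,.06,.18],A,4),([.46,.18,.44],Ap,16),(tp+[0,0,.09],Ap,6),(tp,Ap,6)])
E
```

```text
[[0.61  0.193]
 [0.614 0.096]
 [0.491 0.093]] [0.5505 0.143 ] 0.026179016600307182
g [-0.0301462   0.00801411  0.        ]
tp [0.4940511  0.37695773 0.1046462 ] Ap z [ 0.09122448 -0.75947884 -0.64410402] [-0.99303715 -0.11778847 -0.00175663]
3 [ 0.0058  0.0022  0.0342  0.0093 -0.0106  0.0141] m 0.38 c 0.050 [-1.3   0.9   0.38  2.09  1.24  1.34  0.23] [0. 0.]
4 [-0.02   0.015  0.02  -0.    -0.     0.   ] m 0.39 c 0.095 [-1.47  0.75  0.35  2.03  1.09  1.54  0.41] [0. 0.]
16 [ 0.0012 -0.0018  0.002  -0.0078  0.0979  0.0039] m 0.22 c 0.194 [-0.94  0.51  0.11  1.45  0.61  1.76  2.37] [0. 0.]
6 [ 0.0057  0.0328 -0.0409  0.      0.      0.    ] m 0.24 c 0.116 [-1.03  1.02  0.06  1.08  0.5   1.72  2.18] [0. 0.]
6 [ 0.     0.    -0.015 -0.     0.    -0.   ] m 0.28 c 0.045 [-1.03  1.12  0.06  1.11  0.49  1.61  2.11] [0. 0.]
```

Emit:
move_arm:
  targets:
    - {"dx": 0,"dy": 0,"dz": 0.02,"rx": 0,"ry": 0,"rz": 0,"fingers": 0}
    - {"dx": 0,"dy": 0,"dz": 0.04,"rx": 0,"ry": 0,"rz": 0,"fingers": 0}
    - {"dx": 0,"dy": 0,"dz": 0.04,"rx": 0,"ry": 0,"rz": 0,"fingers": 0}
    - {"dx": -0.02,"dy": 0.015,"dz": 0.02,"rx": 0,"ry": 0,"rz": 0,"fingers": 0}
    - {"dx": -0.02,"dy": 0.015,"dz": 0.02,"rx": 0,"ry": 0,"rz": 0,"fingers": 0}
    - {"dx": -0.02,"dy": 0.015,"dz": 0.02,"rx": 0,"ry": 0,"rz": 0,"fingers": 0}
    - {"dx": -0.02,"dy": 0.015,"dz": 0.02,"rx": 0,"ry": 0,"rz": 0,"fingers": 0}
    - {"dx": 0.001,"dy": -0.002,"dz": 0.002,"rx": -0.0078,"ry": 0.0979,"rz": 0.0039,"fingers": 0}
    - {"dx": 0.001,"dy": -0.002,"dz": 0.002,"rx": -0.0078,"ry": 0.0979,"rz": 0.0039,"fingers": 0}
    - {"dx": 0.001,"dy": -0.002,"dz": 0.002,"rx": -0.0078,"ry": 0.0979,"rz": 0.0039,"fingers": 0}
    - {"dx": 0.001,"dy": -0.002,"dz": 0.002,"rx": -0.0078,"ry": 0.0979,"rz": 0.0039,"fingers": 0}
    - {"dx": 0.001,"dy": -0.002,"dz": 0.002,"rx": -0.0078,"ry": 0.0979,"rz": 0.0039,"fingers": 0}
    - {"dx": 0.001,"dy": -0.002,"dz": 0.002,"rx": -0.0078,"ry": 0.0979,"rz": 0.0039,"fingers": 0}
    - {"dx": 0.001,"dy": -0.002,"dz": 0.002,"rx": -0.0078,"ry": 0.0979,"rz": 0.0039,"fingers": 0}
    - {"dx": 0.001,"dy": -0.002,"dz": 0.002,"rx": -0.0078,"ry": 0.0979,"rz": 0.0039,"fingers": 0}

```text
time: 22.25
position: [0.4479, 0.1915, 0.4242]
eef_rot: [1.574, -2.125, 1.641]
ft_force: [-0.4, -0.0, -2.6]
gripper_width: 0.0092
grasp_force: 30.0
```

Emit:
move_arm:
  targets:
    - {"dx": 0.001,"dy": -0.002,"dz": 0.002,"rx": -0.0078,"ry": 0.0979,"rz": 0.0039,"fingers": 0}
    - {"dx": 0.001,"dy": -0.002,"dz": 0.002,"rx": -0.0078,"ry": 0.0979,"rz": 0.0039,"fingers": 0}
    - {"dx": 0.001,"dy": -0.002,"dz": 0.002,"rx": -0.0078,"ry": 0.0979,"rz": 0.0039,"fingers": 0}
    - {"dx": 0.001,"dy": -0.002,"dz": 0.002,"rx": -0.0078,"ry": 0.0979,"rz": 0.0039,"fingers": 0}
    - {"dx": 0.001,"dy": -0.002,"dz": 0.002,"rx": -0.0078,"ry": 0.0979,"rz": 0.0039,"fingers": 0}
    - {"dx": 0.001,"dy": -0.002,"dz": 0.002,"rx": -0.0078,"ry": 0.0979,"rz": 0.0039,"fingers": 0}
    - {"dx": 0.001,"dy": -0.002,"dz": 0.002,"rx": -0.0078,"ry": 0.0979,"rz": 0.0039,"fingers": 0}
    - {"dx": 0.001,"dy": -0.002,"dz": 0.002,"rx": -0.0078,"ry": 0.0979,"rz": 0.0039,"fingers": 0}
    - {"dx": 0,"dy": 0,"dz": 0,"rx": 0,"ry": 0,"rz": 0,"fingers": 0}

```text
time: 23.15
position: [0.4575, 0.1747, 0.44]
eef_rot: [1.812, -1.617, 0.847]
ft_force: [0.8, 0.5, -2.0]
gripper_width: 0.0088
grasp_force: 30.0
```

```bash
cat >> carry.py <<'E'
from h import st
def placepose(f,k,dz=0,off=(0,0)):
    G=np.load(f); Rg=R.from_matrix(np.c_[[0,0,-1],u,np.cross([0,0,-1],u)])
    Ap=Rg*R.from_matrix(G['Arel']).inv(); cg=np.array([.495,.369,.0745+dz])+(.06*k+off[0])*v+off[1]*u
    return cg-Ap.apply(G['trel']),Ap
E
python3 - <<'E'
from carry import *
st(); t,A=placepose('grip0.npz',0,.1); to(t,A,6); print(t)
E
```

```text
{'time': 23.15, 'joints': [-0.952, 0.51, 0.134, 1.452, 0.577, 1.783, 2.385], 'position': [0.457, 0.175, 0.44], 'eef_rot': [1.812, -1.617, 0.847], 'ft_force': [0.772, 0.504, -1.961], 'gripper_width': 0.009}
now [0.4575 0.1747 0.44  ] need [ 0.0366  0.2023 -0.2354] turn [0.002  0.0004 0.0037] per 6 [ 0.0061  0.0337 -0.0392]
[0.4940511  0.37695773 0.2046462 ]
```

Emit:
move_arm:
  targets:
    - {"dx": 0.0052,"dy": 0.0289,"dz": -0.0336,"rx": 0.002,"ry": 0,"rz": 0.004,"fingers": 0}
    - {"dx": 0.0052,"dy": 0.0289,"dz": -0.0336,"rx": 0,"ry": 0,"rz": 0,"fingers": 0}
    - {"dx": 0.0052,"dy": 0.0289,"dz": -0.0336,"rx": 0,"ry": 0,"rz": 0,"fingers": 0}
    - {"dx": 0.0052,"dy": 0.0289,"dz": -0.0336,"rx": 0,"ry": 0,"rz": 0,"fingers": 0}
    - {"dx": 0.0052,"dy": 0.0289,"dz": -0.0336,"rx": 0,"ry": 0,"rz": 0,"fingers": 0}
    - {"dx": 0.0052,"dy": 0.0289,"dz": -0.0336,"rx": 0,"ry": 0,"rz": 0,"fingers": 0}
    - {"dx": 0.0052,"dy": 0.0289,"dz": -0.0336,"rx": 0,"ry": 0,"rz": 0,"fingers": 0}
    - {"dx": 0,"dy": 0,"dz": 0,"rx": 0,"ry": 0,"rz": 0,"fingers": 0}

```text
time: 23.95
position: [0.4891, 0.3806, 0.1957]
eef_rot: [1.824, -1.6, 0.846]
ft_force: [-0.4, 0.3, -4.1]
gripper_width: 0.0088
grasp_force: 30.0
```

```bash
python3 - <<'E'
from carry import *
from h import *
t,A=placepose('grip0.npz',0,.0); to(t,A,6)
c=grab('scene');d=grab('top')
a=cv2.resize(c['color'][240:350,270:380][...,::-1],(400,400),interpolation=cv2.INTER_CUBIC);b=cv2.resize(d['color'][140:240,80:180][...,::-1],(400,400),interpolation=cv2.INTER_CUBIC)
cv2.imwrite('pics/p1.png',np.hstack([a,b]))
E
```

```text
now [0.4891 0.3806 0.1957] need [ 0.005  -0.0037 -0.091 ] turn [ 0.0049 -0.008  -0.0094] per 6 [ 0.0008 -0.0006 -0.0152]
```

View pics/p1.png

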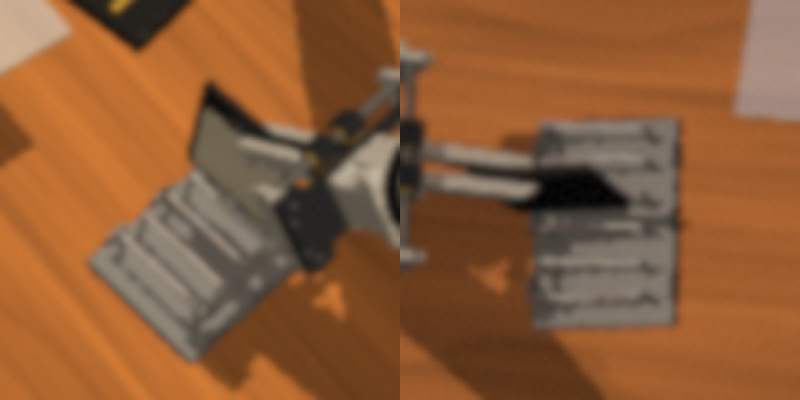

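The right half shows the reader above the middle slot, with rack corners at (540,119), (681,120), (675,325) and (531,328). I'll cross-check the rack pose with those.

```bash
python3 - <<'E'
from carry import *
from h import *
c=load('top');p=np.array([pz(c,80+(x-400)/4,140+y/4,.012)[:2] for x,y in[(540,119),(681,120),(675,325),(531,328)]]);print(p.round(3).tolist(),p.mean(0),cv2.minAreaRect((p*1000).astype(np.float32)))
# depth: rack points from top and scene clouds, reader edge
for n in('top','scene'):
    Q=cloud(load(n)).reshape(-1,3);P_=Q[(abs(Q[:,2]-.012)<.006)&(abs(Q[:,0]-.495)<.14)&(abs(Q[:,1]-.37)<.1)]
    l=(P_-[.495,.369,0])@np.c_[v,u]; l=l[(abs(l[:,0])<.11)&(abs(l[:,1])<.08)];print(n,len(l),np.percentile(l,[1,99],axis=0).round(4).tolist())
E
```

```text
[[0.582, 0.445], [0.592, 0.315], [0.406, 0.295], [0.391, 0.424]] [0.49305955 0.36950694] ((493.9371643066406, 369.5054626464844), (191.76446533203125, 130.72581481933594), 6.268594741821289)
top 1259 [[-0.0961, -0.0631], [0.0943, 0.0685]]
scene 1236 [[-0.0458, -0.0631], [0.0978, 0.0719]]
```

Emit:
move_arm:
  targets:
    - {"dx": 0.0045,"dy": -0.003,"dz": -0.01,"rx": 0.005,"ry": -0.008,"rz": -0.009,"fingers": 0}
    - {"dx": 0,"dy": 0,"dz": -0.013,"rx": 0,"ry": 0,"rz": 0,"fingers": 0}
    - {"dx": 0,"dy": 0,"dz": 0,"rx": 0,"ry": 0,"rz": 0,"fingers": 0}

```text
time: 24.35
position: [0.4975, 0.3742, 0.1817]
eef_rot: [1.815, -1.629, 0.849]
ft_force: [-0.1, -0.6, -1.7]
gripper_width: 0.0087
grasp_force: 30.0
```

```bash
python3 - <<'E'
from carry import *
t,A=placepose('grip0.npz',0,.0); to(t,A,6);st()
E
```

```text
now [0.4975 0.3742 0.1817] need [-0.0034  0.0028 -0.077 ] turn [-0.0058  0.0081  0.0055] per 6 [-0.0006  0.0005 -0.0128]
{'time': 24.35, 'joints': [-1.031, 1.03, 0.092, 1.096, 0.463, 1.703, 2.188], 'position': [0.497, 0.374, 0.182], 'eef_rot': [1.815, -1.629, 0.849], 'ft_force': [-0.128, -0.555, -1.724], 'gripper_width': 0.009}
```

Emit:
move_arm:
  targets:
    - {"dx": 0,"dy": 0,"dz": 0,"rx": 0,"ry": 0,"rz": 0,"fingers": 0}
    - {"dx": 0,"dy": 0,"dz": 0,"rx": 0,"ry": 0,"rz": 0,"fingers": 0}
    - {"dx": 0,"dy": 0,"dz": 0,"rx": 0,"ry": 0,"rz": 0,"fingers": 0}

```text
time: 24.65
position: [0.4977, 0.3757, 0.1825]
eef_rot: [1.817, -1.63, 0.85]
ft_force: [-0.8, 0.0, -2.0]
gripper_width: 0.0088
grasp_force: 30.0
```

```bash
python3 - <<'E'
from carry import *
t,A=placepose('grip0.npz',0,.0); to(t,A,6)
E
```

```text
now [0.4977 0.3757 0.1825] need [-0.0037  0.0012 -0.0779] turn [-0.0073  0.0093  0.004 ] per 6 [-0.0006  0.0002 -0.013 ]
```

Emit:
move_arm:
  targets:
    - {"dx": -0.0035,"dy": 0.001,"dz": -0.01,"rx": -0.007,"ry": 0.009,"rz": 0.004,"fingers": 0}
    - {"dx": 0,"dy": 0,"dz": -0.01,"rx": 0,"ry": 0,"rz": 0,"fingers": 0}
    - {"dx": 0,"dy": 0,"dz": -0.01,"rx": 0,"ry": 0,"rz": 0,"fingers": 0}
    - {"dx": 0,"dy": 0,"dz": -0.01,"rx": 0,"ry": 0,"rz": 0,"fingers": 0}
    - {"dx": 0,"dy": 0,"dz": -0.01,"rx": 0,"ry": 0,"rz": 0,"fingers": 0}
    - {"dx": 0,"dy": 0,"dz": -0.01,"rx": 0,"ry": 0,"rz": 0,"fingers": 0}
    - {"dx": 0,"dy": 0,"dz": 0,"rx": 0,"ry": 0,"rz": 0,"fingers": 0}
    - {"dx": 0,"dy": 0,"dz": 0,"rx": 0,"ry": 0,"rz": 0,"fingers": 0}
    - {"dx": 0,"dy": 0,"dz": 0,"rx": 0,"ry": 0,"rz": 0,"fingers": 0}

```text
time: 25.55
position: [0.4944, 0.3768, 0.1225]
eef_rot: [1.817, -1.616, 0.848]
ft_force: [-0.1, 0.6, -1.5]
gripper_width: 0.0087
grasp_force: 30.0
```

```bash
python3 - <<'E'
from carry import *
t,A=placepose('grip0.npz',0,.0); to(t,A,6)
E
```

```text
now [0.4944 0.3768 0.1225] need [-0.0004  0.0002 -0.0178] turn [-0.      0.0005 -0.0001] per 6 [-0.0001  0.     -0.003 ]
```

Nothing has been touched and the alignment is good. I'll lower it the rest of the way slowly.

Emit:
move_arm:
  targets:
    - {"dx": 0,"dy": 0,"dz": -0.006,"rx": 0,"ry": 0,"rz": 0,"fingers": 0}
    - {"dx": 0,"dy": 0,"dz": -0.005,"rx": 0,"ry": 0,"rz": 0,"fingers": 0}
    - {"dx": 0,"dy": 0,"dz": -0.004,"rx": 0,"ry": 0,"rz": 0,"fingers": 0}
    - {"dx": 0,"dy": 0,"dz": -0.002,"rx": 0,"ry": 0,"rz": 0,"fingers": 0}
    - {"dx": 0,"dy": 0,"dz": 0,"rx": 0,"ry": 0,"rz": 0,"fingers": 0}
    - {"dx": 0,"dy": 0,"dz": 0,"rx": 0,"ry": 0,"rz": 0,"fingers": 0}

```text
time: 26.15
position: [0.4943, 0.3759, 0.1077]
eef_rot: [1.814, -1.614, 0.85]
ft_force: [-1.2, 0.1, 7.8]
gripper_width: 0.009
grasp_force: 30.0
```

Emit:
move_arm:
  targets:
    - {"dx": 0,"dy": 0,"dz": 0,"rx": 0,"ry": 0,"rz": 0,"fingers": 0.03}
    - {"dx": 0,"dy": 0,"dz": 0,"rx": 0,"ry": 0,"rz": 0,"fingers": 0.03}
    - {"dx": 0,"dy": 0,"dz": 0,"rx": 0,"ry": 0,"rz": 0,"fingers": 0.03}
    - {"dx": -0.0018,"dy": 0.015,"dz": 0.013,"rx": 0,"ry": 0,"rz": 0,"fingers": 0.03}
    - {"dx": -0.0018,"dy": 0.015,"dz": 0.013,"rx": 0,"ry": 0,"rz": 0,"fingers": 0.03}
    - {"dx": -0.0018,"dy": 0.015,"dz": 0.013,"rx": 0,"ry": 0,"rz": 0,"fingers": 0.03}
    - {"dx": -0.0018,"dy": 0.015,"dz": 0.013,"rx": 0,"ry": 0,"rz": 0,"fingers": 0.03}
    - {"dx": -0.0018,"dy": 0.015,"dz": 0.013,"rx": 0,"ry": 0,"rz": 0,"fingers": 0.03}
    - {"dx": -0.0018,"dy": 0.015,"dz": 0.013,"rx": 0,"ry": 0,"rz": 0,"fingers": 0.03}
    - {"dx": 0,"dy": 0,"dz": 0.03,"rx": 0,"ry": 0,"rz": 0,"fingers": 0.03}
    - {"dx": 0,"dy": 0,"dz": 0.04,"rx": 0,"ry": 0,"rz": 0,"fingers": 0.03}
    - {"dx": 0,"dy": 0,"dz": 0.04,"rx": 0,"ry": 0,"rz": 0,"fingers": 0.03}
    - {"dx": 0,"dy": 0,"dz": 0,"rx": 0,"ry": 0,"rz": 0,"fingers": 0.03}

```text
time: 27.45
position: [0.4856, 0.459, 0.2598]
eef_rot: [1.795, -1.615, 0.856]
ft_force: [1.1, 0.1, 1.0]
gripper_width: 0.0302
grasp_force: 0.0
```

```bash
python3 - <<'E'
from carry import *
from h import *
st(); c=grab('scene');d=grab('top');w=grab('wrist')
for n,m in(('top',d),('scene',c),('wrist',w)):
    Q=cloud(m).reshape(-1,3);P_=Q[(Q[:,2]>.08)&(Q[:,2]<.16)&(abs(Q[:,0]-.495)<.05)&(abs(Q[:,1]-.37)<.07)]
    if len(P_): l=(P_[:,:2]-[.495,.369])@np.c_[v[:2],u[:2]];print(n,len(P_),np.percentile(l,[2,50,98],axis=0).round(4).tolist(),np.percentile(P_[:,2],[50,95,99]).round(3))
a=cv2.resize(c['color'][240:350,270:380][...,::-1],(400,400),interpolation=cv2.INTER_CUBIC);b=cv2.resize(w['color'][...,::-1],(400,300),interpolation=cv2.INTER_CUBIC)
b=np.vstack([b,np.zeros((100,400,3),np.uint8)]);cv2.imwrite('pics/p2.png',np.hstack([a,b]))
E
```

```text
{'time': 27.45, 'joints': [-1.209, 1.163, 0.584, 0.69, 0.136, 1.978, 2.486], 'position': [0.486, 0.459, 0.26], 'eef_rot': [1.795, -1.615, 0.856], 'ft_force': [1.101, 0.064, 0.986], 'gripper_width': 0.03}
top 191 [[-0.0078, -0.0469], [-0.0056, 0.0029], [0.0021, 0.0486]] [0.126 0.139 0.143]
scene 341 [[-0.0046, -0.0434], [0.0033, 0.0055], [0.0069, 0.0529]] [0.117 0.139 0.143]
wrist 802 [[-0.0053, -0.0433], [-0.001, 0.0212], [0.0034, 0.0525]] [0.137 0.138 0.139]
```

View pics/p2.png

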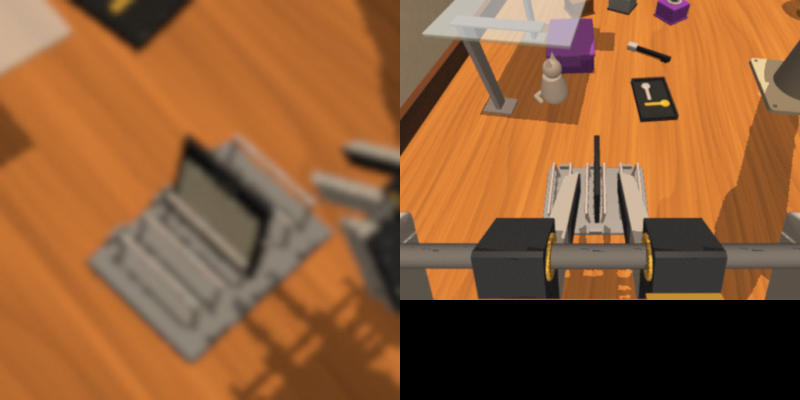

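Reader0 stands home in the middle slot: its top is at z=0.138, and the wrist view shows it upright at (597,180). Next I plan reader1 into the near slot.

```bash
cat > s4.py <<'E'
from carry import *
q0=np.array(robot.read_state()['joints']);t0,A0=fk(P,S,q0);rng=np.random.default_rng(3);res=[]
Ad=orient([0,0,-1],[0,1,0])
for al in(24,27,30):
    yy=-1;t,A,d,dl,g=pinch(.551,-.1253,al,-1,yy,.03);t[2]=.2265;sd=t-.1*d
    tp,Ap=place(-1,al,-1,yy,-1,g)
    for i in range(8):
        w1=rng.uniform([.38,.0,.33],[.5,.3,.45]) if i else np.array([.45,.15,.36]); w2=rng.uniform([.38,.05,.38],[.5,.25,.46])
        L1=[(w1,A0,7),(sd+[0,0,.1],A,22),(sd,A,3),(t,A,5)]
        q,W=run(q0,L1,0)
        if W[2]>.005: continue
        L2=[(t+[0,0,.1],A,3),(t+[-.06,.06,.18],A,4),(w2,Ap,20),(tp+[0,0,.1],Ap,6),(tp,Ap,6)]
        q2,W2=run(q,L2,0)
        if W2[2]<.005: res.append((min(W[0],W2[0]),W,W2,al,w1.round(2),w2.round(2)))
res.sort(key=lambda r:-r[0])
for r in res[:5]: print(r[0].round(3),np.round(r[1],3),np.round(r[2],3),*r[3:])
E
python3 s4.py
cat > s5.py <<'E'
from carry import *
q0=np.array(robot.read_state()['joints']);rng=np.random.default_rng(3);res=[]
for yaw in(0,60,120,180,240,300):
    Ad=orient([0,0,-1],[np.cos(np.radians(yaw)),np.sin(np.radians(yaw)),0])
    q1,W1=run(q0,[([.45,.2,.38],Ad,20),([.45,.1,.36],Ad,3)],0)
    print(yaw,np.round(W1,3),q1.round(2))
    if W1[2]>.005: continue
    for al in(24,28):
        t,A,d,dl,g=pinch(.551,-.1253,al,-1,-1,.03);t[2]=.2265;sd=t-.1*d
        tp,Ap=place(-1,al,-1,-1,-1,g)
        q,W=run(q1,[(sd+[0,0,.1],A,22),(sd,A,3),(t,A,5)],0); print('  ',al,np.round(W,3),q.round(2))
        if W[2]>.005: continue
        for w2 in((.46,.18,.44),(.42,.12,.42),(.5,.1,.45)):
            q2,W2=run(q,[(t+[0,0,.1],A,3),(t+[-.06,.06,.18],A,4),(w2,Ap,20),(tp+[0,0,.1],Ap,6),(tp,Ap,6)],0); print('     ',w2,np.round(W2,3),q2.round(2))
E
python3 s5.py
```

```text
0 [0.    0.138 0.821] [ 1.94 -0.37 -1.25  1.87 -0.6   1.33  0.5 ]
60 [0.001 0.189 0.   ] [-1.14  0.38  1.23  1.79 -0.38  1.24  1.24]
   24 [0.    0.048 0.07 ] [-1.34  1.7   1.31  2.28  0.54  0.23  0.72]
   28 [0.    0.075 0.182] [-1.37  1.75  1.32  2.34  0.78  0.23  0.46]
120 [0.043 0.19  0.   ] [-0.95  0.28  0.9   1.79 -0.23  1.18  2.11]
   24 [0.    0.047 0.067] [-1.34  1.69  1.3   2.28  0.57  0.23  0.68]
   28 [0.   0.07 0.18] [-1.37  1.75  1.32  2.34  0.87  0.23  0.37]
180 [0.    0.191 0.087] [-0.69  0.22  0.54  1.79 -0.12  1.16  2.94]
240 [0.    0.18  0.563] [ 0.72  0.49 -1.25  1.82  0.52  1.31  2.94]
300 [0.    0.137 1.6  ] [ 0.81  0.5  -1.25  1.99  0.68  1.44  2.94]
```

```bash
cat > s6.py <<'E'
from carry import *
q0=np.array(robot.read_state()['joints'])
A0=fk(P,S,q0)[1]
for first in ([[.485,.42,.26]],[[.47,.36,.30]],[[.48,.40,.33]],[]):
  for w in ((.46,.18,.44),(.42,.22,.42)):
    q1,W1=run(q0,[(np.array(f),A0,5) for f in first]+[(np.array(w),A0,8)],0)
    print(first,w,np.round(W1,3),q1.round(2))
    if W1[2]>.01: continue
    for al in(24,28):
        t,A,d,dl,g=pinch(.551,-.1253,al,-1,-1,.03);t[2]=.2265;sd=t-.1*d
        tp,Ap=place(-1,al,-1,-1,-1,g)
        for mid in('direct','down'):
            L=[(sd+[0,0,.1],A,22),(sd,A,3),(t,A,5)]
            if mid=='down': L=[([.45,.1,.37],orient([0,0,-1],[0,1,0]),14)]+L
            q,W=run(q1,L,0); print('  ',al,mid,np.round(W,3),q.round(2))
            if W[2]>.005: continue
            for w2 in((.46,.18,.44),(.42,.12,.42),(.5,.1,.45)):
                q2,W2=run(q,[(t+[0,0,.1],A,3),(t+[-.06,.06,.18],A,4),(w2,Ap,20),(tp+[0,0,.1],Ap,6),(tp,Ap,6)],0); print('     ',w2,np.round(W2,3),q2.round(2))
E
python3 s6.py
```

```text
[[0.485, 0.42, 0.26]] (0.46, 0.18, 0.44) [0.018 0.188 0.   ] [-1.24  0.62  0.69  1.41  0.39  1.68  2.65]
   24 direct [0.    0.043 0.047] [-1.33  1.67  1.28  2.28  0.74  0.23  0.52]
   24 down [0.    0.048 0.069] [-1.34  1.69  1.31  2.28  0.55  0.23  0.71]
   28 direct [0.    0.061 0.175] [-1.37  1.74  1.32  2.34  1.02  0.23  0.22]
   28 down [0.    0.073 0.181] [-1.37  1.75  1.32  2.34  0.81  0.23  0.42]
[[0.485, 0.42, 0.26]] (0.42, 0.22, 0.42) [0.018 0.188 0.   ] [-1.32  0.63  0.68  1.43  0.35  1.7   2.57]
   24 direct [0.    0.044 0.051] [-1.33  1.67  1.28  2.28  0.71  0.23  0.54]
   24 down [0.    0.048 0.069] [-1.34  1.69  1.31  2.28  0.55  0.23  0.71]
   28 direct [0.    0.063 0.176] [-1.37  1.75  1.32  2.34  0.98  0.23  0.26]
   28 down [0.    0.073 0.181] [-1.37  1.75  1.32  2.34  0.81  0.23  0.42]
[[0.47, 0.36, 0.3]] (0.46, 0.18, 0.44) [0.05  0.189 0.   ] [-1.24  0.62  0.69  1.41  0.39  1.68  2.65]
   24 direct [0.    0.043 0.047] [-1.33  1.67  1.28  2.28  0.74  0.23  0.51]
   24 down [0.    0.048 0.069] [-1.34  1.69  1.31  2.28  0.55  0.23  0.71]
   28 direct [0.    0.061 0
[... 1425 characters left out ...]
 2.65]
   24 direct [0.    0.043 0.047] [-1.33  1.67  1.28  2.28  0.73  0.23  0.52]
   24 down [0.    0.048 0.069] [-1.34  1.69  1.31  2.28  0.55  0.23  0.71]
   28 direct [0.    0.061 0.175] [-1.37  1.74  1.32  2.34  1.02  0.23  0.22]
   28 down [0.    0.073 0.181] [-1.37  1.75  1.32  2.34  0.81  0.23  0.42]
[] (0.42, 0.22, 0.42) [0.073 0.194 0.   ] [-1.32  0.63  0.68  1.43  0.35  1.7   2.57]
   24 direct [0.    0.044 0.051] [-1.33  1.67  1.28  2.28  0.71  0.23  0.54]
   24 down [0.    0.048 0.069] [-1.34  1.69  1.31  2.28  0.55  0.23  0.71]
   28 direct [0.    0.063 0.176] [-1.37  1.75  1.32  2.34  0.98  0.23  0.26]
   28 down [0.    0.073 0.181] [-1.37  1.75  1.32  2.34  0.81  0.23  0.42]
```

```bash
nproc; cat > s7.py <<'E'
from carry import *
import sys
from multiprocessing import Pool
q0=np.array(robot.read_state()['joints'])
def one(seed):
    rng=np.random.default_rng(seed); al=rng.choice([16,20,24,28]); n=rng.integers(1,4); L=[];first=True
    for i in range(n):
        p=rng.uniform([.3,0,.36],[.6,.4,.6]); yaw=rng.uniform(-np.pi,np.pi); tl=rng.uniform(0,1.2);az=rng.uniform(-np.pi,np.pi)
        z=[np.sin(tl)*np.cos(az),np.sin(tl)*np.sin(az),-np.cos(tl)]
        L.append((p.round(2),orient(z,[np.cos(yaw),np.sin(yaw),0.01]),24))
    t,A,d,dl,g=pinch(.551,-.1253,al,-1,-1,.03);t[2]=.2265;sd=t-.1*d;tp,Ap=place(-1,al,-1,-1,-1,g)
    q1,W1=run(q0,L,0)
    if W1[0]<.03 or W1[2]>.005 or W1[1]<.03: return None
    q,W=run(q1,[(sd+[0,0,.1],A,24),(sd,A,3),(t,A,5)],0)
    if W[2]>.005: return None
    w2=rng.uniform([.4,.05,.38],[.52,.25,.46]).round(2)
    q2,W2=run(q,[(t+[0,0,.1],A,3),(t+[-.06,.06,.18],A,4),(w2,Ap,20),(tp+[0,0,.1],Ap,6),(tp,Ap,6)],0)
    if W2[2]>.005: return None
    return min(W1[0],W[0],W2[0]),seed,al,n,W1,W,W2,q.round(2),q2.round(2)
if __name__=='__main__':
    with Pool() as p: r=[x for x in p.map(one,range(400),chunksize=4) if x]
    r.sort(key=lambda x:-x[0]-(-.03*x[3]))
    print(len(r))
    for x in r[:6]: print(x[0].round(3),x[1:4],*[np.round(w,3) for w in x[4:]])
E
time timeout 500 env OMP_NUM_THREADS=1 python3 s7.py
```

```text
4
13
0.065 (335, np.int64(16), np.int64(1)) [0.065 0.191 0.   ] [0.243 0.025 0.   ] [0.078 0.025 0.   ] [-1.23  1.47  1.08  2.15  0.82  0.54  0.45] [-1.31  1.37  0.52  0.99  0.3   1.84  2.28]
0.051 (182, np.int64(28), np.int64(1)) [0.051 0.193 0.   ] [0.121 0.043 0.   ] [0.06  0.042 0.   ] [-1.2   1.4   0.92  2.35  1.55  0.6  -0.33] [-1.31  1.24  0.51  1.12  0.23  1.66  2.27]
0.05 (103, np.int64(24), np.int64(1)) [0.05  0.195 0.   ] [0.186 0.037 0.   ] [0.124 0.037 0.   ] [-1.15  1.33  0.84  2.28  1.38  0.71 -0.14] [-1.26  1.26  0.38  1.08  0.35  1.75  2.19]
0.043 (391, np.int64(16), np.int64(1)) [0.043 0.199 0.   ] [0.315 0.025 0.   ] [0.068 0.025 0.   ] [-1.2   1.41  1.    2.16  0.92  0.61  0.34] [-1.3   1.36  0.48  0.99  0.34  1.85  2.25]
0.034 (3, np.int64(28), np.int64(1)) [0.072 0.2   0.   ] [0.034 0.043 0.   ] [0.06  0.042 0.   ] [-1.1   1.3   0.75  2.35  1.55  0.81 -0.33] [-1.25  1.22  0.35  1.12  0.34  1.69  2.18]
0.079 (106, np.int64(24), np.int64(3)) [0.079 0.191 0.   ] [0.12  0.037 0.   ] [0.116 0.037 0.   ] [-1.03  1.22  0.64  2.28  1.42  0.93 -0.19] [-1.21  1.25  0.25  1.08  0.43  1.77  2.13]
real	0m22.880s
user	1m28.875s
sys	0m0.131s
```

```bash
python3 - <<'E'
from s7 import *
rng=np.random.default_rng(103); al=rng.choice([16,20,24,28]); n=rng.integers(1,4)
p=rng.uniform([.3,0,.36],[.6,.4,.6]).round(2); yaw=rng.uniform(-np.pi,np.pi); tl=rng.uniform(0,1.2);az=rng.uniform(-np.pi,np.pi)
z=[np.sin(tl)*np.cos(az),np.sin(tl)*np.sin(az),-np.cos(tl)];Aw=orient(z,[np.cos(yaw),np.sin(yaw),0.01]);w2=rng.uniform([.4,.05,.38],[.52,.25,.46]).round(2)
print(al,n,p,Aw.as_rotvec().round(3),'w2',w2)
t,A,d,dl,g=pinch(.551,-.1253,al,-1,-1,.03);t[2]=.2265;sd=t-.1*d;print('t',t,'sd',sd,'d',d)
for N in(24,18,16): 
    q,W=run(q0,[(p,Aw,N)]); 
q,W=run(q,[(sd+[0,0,.1],A,18),(sd,A,3),(t,A,5)])
E
```

```text
24 1 [0.37 0.07 0.57] [ 1.041 -2.946  0.194] w2 [0.48 0.19 0.42]
t [ 0.51610438 -0.12170246  0.2265    ] sd [ 0.4727088  -0.03160904  0.2265    ] d [ 0.43395588 -0.90093412  0.        ]
24 [-0.0047 -0.0159  0.0136  0.0306 -0.0198 -0.0372] m 0.05 c 0.195 [-1.3  -0.02  0.92  1.47  0.14  1.69  1.89] [0. 0.]
18 [-0.0062 -0.0211  0.0181  0.0409 -0.0264 -0.0496] m 0.06 c 0.197 [-1.3  -0.02  0.92  1.47  0.14  1.69  1.89] [0. 0.]
16 [-0.007  -0.0238  0.0204  0.046  -0.0297 -0.0558] m 0.07 c 0.198 [-1.3  -0.02  0.92  1.47  0.14  1.69  1.89] [0. 0.]
18 [ 0.0057 -0.0056 -0.0135 -0.0673 -0.0452 -0.0082] m 0.20 c 0.080 [-1.33  1.03  0.8   2.27  1.12  0.96  0.24] [0. 0.]
3 [-0.     -0.     -0.0333 -0.     -0.      0.    ] m 0.21 c 0.080 [-1.3   1.24  0.71  2.23  1.07  0.88  0.09] [0. 0.]
5 [ 0.0087 -0.018  -0.      0.     -0.      0.    ] m 0.19 c 0.037 [-1.15  1.33  0.84  2.28  1.38  0.71 -0.14] [0. 0.]
```

Emit:
move_arm:
  targets:
    - {"dx": -0.007,"dy": -0.0238,"dz": 0.0204,"rx": 0.046,"ry": -0.0297,"rz": -0.0558,"fingers": 0.026}
    - {"dx": -0.007,"dy": -0.0238,"dz": 0.0204,"rx": 0.046,"ry": -0.0297,"rz": -0.0558,"fingers": 0.026}
    - {"dx": -0.007,"dy": -0.0238,"dz": 0.0204,"rx": 0.046,"ry": -0.0297,"rz": -0.0558,"fingers": 0.026}
    - {"dx": -0.007,"dy": -0.0238,"dz": 0.0204,"rx": 0.046,"ry": -0.0297,"rz": -0.0558,"fingers": 0.026}
    - {"dx": -0.007,"dy": -0.0238,"dz": 0.0204,"rx": 0.046,"ry": -0.0297,"rz": -0.0558,"fingers": 0.026}
    - {"dx": -0.007,"dy": -0.0238,"dz": 0.0204,"rx": 0.046,"ry": -0.0297,"rz": -0.0558,"fingers": 0.026}
    - {"dx": -0.007,"dy": -0.0238,"dz": 0.0204,"rx": 0.046,"ry": -0.0297,"rz": -0.0558,"fingers": 0.026}
    - {"dx": -0.007,"dy": -0.0238,"dz": 0.0204,"rx": 0.046,"ry": -0.0297,"rz": -0.0558,"fingers": 0.026}
    - {"dx": -0.007,"dy": -0.0238,"dz": 0.0204,"rx": 0.046,"ry": -0.0297,"rz": -0.0558,"fingers": 0.026}
    - {"dx": -0.007,"dy": -0.0238,"dz": 0.0204,"rx": 0.046,"ry": -0.0297,"rz": -0.0558,"fingers": 0.026}
    - {"dx": -0.007,"dy": -0.0238,"dz": 0.0204,"rx": 0.046,"ry": -0.0297,"rz": -0.0558,"fingers": 0.026}
    - {"dx": -0.007,"dy": -0.0238,"dz": 0.0204,"rx": 0.046,"ry": -0.0297,"rz": -0.0558,"fingers": 0.026}
    - {"dx": -0.007,"dy": -0.0238,"dz": 0.0204,"rx": 0.046,"ry": -0.0297,"rz": -0.0558,"fingers": 0.026}
    - {"dx": -0.007,"dy": -0.0238,"dz": 0.0204,"rx": 0.046,"ry": -0.0297,"rz": -0.0558,"fingers": 0.026}
    - {"dx": -0.007,"dy": -0.0238,"dz": 0.0204,"rx": 0.046,"ry": -0.0297,"rz": -0.0558,"fingers": 0.026}
    - {"dx": -0.007,"dy": -0.0238,"dz": 0.0204,"rx": 0.046,"ry": -0.0297,"rz": -0.0558,"fingers": 0.026}
    - {"dx": 0,"dy": 0,"dz": 0,"rx": 0,"ry": 0,"rz": 0,"fingers": 0.026}
    - {"dx": 0,"dy": 0,"dz": 0,"rx": 0,"ry": 0,"rz": 0,"fingers": 0.026}

```text
time: 29.4
position: [0.3709, 0.0799, 0.5822]
eef_rot: [-1.023, 2.958, -0.245]
ft_force: [-0.2, 0.6, 0.3]
gripper_width: 0.0262
grasp_force: 0.0
```

```bash
cat > s8.py <<'E'
from carry import *
q0=np.array(robot.read_state()['joints']);print(q0.round(2),fk(P,S,q0)[0])
for al in(22,24,26):
    t,A,d,dl,g=pinch(.551,-.1253,al,-1,-1,.03);t[2]=.2265;sd=t-.1*d
    q,W=run(q0,[(sd+[0,0,.1],A,18),(sd,A,3),(t,A,5)],al==24);tp,Ap=place(-1,al,-1,-1,-1,g)
    q2,W2=run(q,[(t+[0,0,.1],A,3),(t+[-.06,.06,.18],A,4),([.48,.19,.42],Ap,20),(tp+[0,0,.1],Ap,6),(tp,Ap,6)],0);print(al,np.round(W,3),np.round(W2,3))
E
python3 s8.py
```

```text
[-1.39 -0.04  0.91  1.44  0.19  1.74  1.79] [0.35983848 0.08383638 0.58743021]
22 [0.218 0.034 0.   ] [0.122 0.034 0.   ]
18 [ 0.0063 -0.0064 -0.0145 -0.066  -0.0439 -0.0076] m 0.20 c 0.080 [-1.34  1.04  0.82  2.27  1.12  0.95  0.25] [0. 0.]
3 [-0.     -0.     -0.0333 -0.     -0.      0.    ] m 0.21 c 0.080 [-1.3   1.25  0.72  2.23  1.06  0.87  0.1 ] [0. 0.]
5 [ 0.0087 -0.018  -0.      0.     -0.      0.    ] m 0.19 c 0.037 [-1.16  1.34  0.86  2.28  1.37  0.69 -0.14] [0. 0.]
24 [0.186 0.037 0.   ] [0.124 0.037 0.   ]
26 [0.154 0.04  0.   ] [0.092 0.04  0.   ]
```

Emit:
move_arm:
  targets:
    - {"dx": 0.0057,"dy": -0.0062,"dz": -0.0142,"rx": -0.066,"ry": -0.0439,"rz": -0.0076,"fingers": 0.026}
    - {"dx": 0.0057,"dy": -0.0062,"dz": -0.0142,"rx": -0.066,"ry": -0.0439,"rz": -0.0076,"fingers": 0.026}
    - {"dx": 0.0057,"dy": -0.0062,"dz": -0.0142,"rx": -0.066,"ry": -0.0439,"rz": -0.0076,"fingers": 0.026}
    - {"dx": 0.0057,"dy": -0.0062,"dz": -0.0142,"rx": -0.066,"ry": -0.0439,"rz": -0.0076,"fingers": 0.026}
    - {"dx": 0.0057,"dy": -0.0062,"dz": -0.0142,"rx": -0.066,"ry": -0.0439,"rz": -0.0076,"fingers": 0.026}
    - {"dx": 0.0057,"dy": -0.0062,"dz": -0.0142,"rx": -0.066,"ry": -0.0439,"rz": -0.0076,"fingers": 0.026}
    - {"dx": 0.0057,"dy": -0.0062,"dz": -0.0142,"rx": -0.066,"ry": -0.0439,"rz": -0.0076,"fingers": 0.026}
    - {"dx": 0.0057,"dy": -0.0062,"dz": -0.0142,"rx": -0.066,"ry": -0.0439,"rz": -0.0076,"fingers": 0.026}
    - {"dx": 0.0057,"dy": -0.0062,"dz": -0.0142,"rx": -0.066,"ry": -0.0439,"rz": -0.0076,"fingers": 0.026}
    - {"dx": 0.0057,"dy": -0.0062,"dz": -0.0142,"rx": -0.066,"ry": -0.0439,"rz": -0.0076,"fingers": 0.026}
    - {"dx": 0.0057,"dy": -0.0062,"dz": -0.0142,"rx": -0.066,"ry": -0.0439,"rz": -0.0076,"fingers": 0.026}
    - {"dx": 0.0057,"dy": -0.0062,"dz": -0.0142,"rx": -0.066,"ry": -0.0439,"rz": -0.0076,"fingers": 0.026}
    - {"dx": 0.0057,"dy": -0.0062,"dz": -0.0142,"rx": -0.066,"ry": -0.0439,"rz": -0.0076,"fingers": 0.026}
    - {"dx": 0.0057,"dy": -0.0062,"dz": -0.0142,"rx": -0.066,"ry": -0.0439,"rz": -0.0076,"fingers": 0.026}
    - {"dx": 0.0057,"dy": -0.0062,"dz": -0.0142,"rx": -0.066,"ry": -0.0439,"rz": -0.0076,"fingers": 0.026}
    - {"dx": 0.0057,"dy": -0.0062,"dz": -0.0142,"rx": -0.066,"ry": -0.0439,"rz": -0.0076,"fingers": 0.026}
    - {"dx": 0.0057,"dy": -0.0062,"dz": -0.0142,"rx": -0.066,"ry": -0.0439,"rz": -0.0076,"fingers": 0.026}
    - {"dx": 0.0057,"dy": -0.0062,"dz": -0.0142,"rx": -0.066,"ry": -0.0439,"rz": -0.0076,"fingers": 0.026}
    - {"dx": 0,"dy": 0,"dz": 0,"rx": 0,"ry": 0,"rz": 0,"fingers": 0.026}
    - {"dx": 0,"dy": 0,"dz": 0,"rx": 0,"ry": 0,"rz": 0,"fingers": 0.026}

```text
time: 31.4
position: [0.4737, -0.0324, 0.3255]
eef_rot: [-0.455, 1.965, -1.975]
ft_force: [-0.3, 0.0, 0.6]
gripper_width: 0.026
grasp_force: 0.0
```

```bash
python3 - <<'E'
from carry import *
t,A,d,dl,g=pinch(.551,-.1253,24,-1,-1,.03);t[2]=.2265;sd=t-.1*d;to(sd,A,3);st()
E
```

```text
now [ 0.4737 -0.0324  0.3255] need [-0.001   0.0008 -0.099 ] turn [ 0.0049  0.     -0.0045] per 3 [-0.0003  0.0003 -0.033 ]
{'time': 31.4, 'joints': [-1.326, 1.037, 0.765, 2.271, 1.074, 0.992, 0.28], 'position': [0.474, -0.032, 0.325], 'eef_rot': [-0.455, 1.965, -1.975], 'ft_force': [-0.266, 0.026, 0.618], 'gripper_width': 0.026}
```

Emit:
move_arm:
  targets:
    - {"dx": 0,"dy": 0,"dz": -0.033,"rx": 0.005,"ry": 0,"rz": -0.0045,"fingers": 0.026}
    - {"dx": 0,"dy": 0,"dz": -0.033,"rx": 0,"ry": 0,"rz": 0,"fingers": 0.026}
    - {"dx": 0,"dy": 0,"dz": -0.033,"rx": 0,"ry": 0,"rz": 0,"fingers": 0.026}
    - {"dx": 0,"dy": 0,"dz": 0,"rx": 0,"ry": 0,"rz": 0,"fingers": 0.026}
    - {"dx": 0,"dy": 0,"dz": 0,"rx": 0,"ry": 0,"rz": 0,"fingers": 0.026}
    - {"dx": 0,"dy": 0,"dz": 0,"rx": 0,"ry": 0,"rz": 0,"fingers": 0.026}

```text
time: 32.0
position: [0.4739, -0.0325, 0.2299]
eef_rot: [-0.439, 1.975, -1.964]
ft_force: [-0.1, 0.3, -0.3]
gripper_width: 0.026
grasp_force: 0.0
```

```bash
python3 - <<'E'
from carry import *
t,A,d,dl,g=pinch(.551,-.1253,24,-1,-1,.03);t[2]=.2265;to(t,A,6)
E
```

```text
now [ 0.4739 -0.0325  0.2299] need [ 0.0422 -0.0892 -0.0034] turn [-0.0071  0.0075  0.0012] per 6 [ 0.007  -0.0149 -0.0006]
```

Emit:
move_arm:
  targets:
    - {"dx": 0.007,"dy": -0.0149,"dz": -0.0034,"rx": -0.007,"ry": 0.0075,"rz": 0.001,"fingers": 0.026}
    - {"dx": 0.007,"dy": -0.0149,"dz": 0,"rx": 0,"ry": 0,"rz": 0,"fingers": 0.026}
    - {"dx": 0.007,"dy": -0.0149,"dz": 0,"rx": 0,"ry": 0,"rz": 0,"fingers": 0.026}
    - {"dx": 0.007,"dy": -0.0149,"dz": 0,"rx": 0,"ry": 0,"rz": 0,"fingers": 0.026}
    - {"dx": 0.007,"dy": -0.0149,"dz": 0,"rx": 0,"ry": 0,"rz": 0,"fingers": 0.026}
    - {"dx": 0.007,"dy": -0.0149,"dz": 0,"rx": 0,"ry": 0,"rz": 0,"fingers": 0.026}
    - {"dx": 0,"dy": 0,"dz": 0,"rx": 0,"ry": 0,"rz": 0,"fingers": 0.026}
    - {"dx": 0,"dy": 0,"dz": 0,"rx": 0,"ry": 0,"rz": 0,"fingers": 0.026}
    - {"dx": 0,"dy": 0,"dz": 0,"rx": 0,"ry": 0,"rz": 0,"fingers": 0}
    - {"dx": 0,"dy": 0,"dz": 0,"rx": 0,"ry": 0,"rz": 0,"fingers": 0}
    - {"dx": 0,"dy": 0,"dz": 0,"rx": 0,"ry": 0,"rz": 0,"fingers": 0}
    - {"dx": 0,"dy": 0,"dz": 0,"rx": 0,"ry": 0,"rz": 0,"fingers": 0}
    - {"dx": 0,"dy": 0,"dz": 0,"rx": 0,"ry": 0,"rz": 0,"fingers": 0}

```text
time: 33.3
position: [0.5163, -0.1216, 0.2246]
eef_rot: [-0.454, 1.97, -1.975]
ft_force: [-0.5, 2.6, 2.2]
gripper_width: 0.0088
grasp_force: 30.0
```

```bash
python3 - <<'E'
from carry import *
from h import *
st(); c=grab('top')
cv2.imwrite('pics/t8.png',cv2.resize(c['color'][110:220,210:330][...,::-1],(654,600),interpolation=cv2.INTER_CUBIC))
E
```

```text
{'time': 33.3, 'joints': [-1.133, 1.328, 0.787, 2.286, 1.314, 0.746, -0.082], 'position': [0.516, -0.122, 0.225], 'eef_rot': [-0.454, 1.97, -1.975], 'ft_force': [-0.519, 2.648, 2.246], 'gripper_width': 0.009}
```

View pics/t8.png

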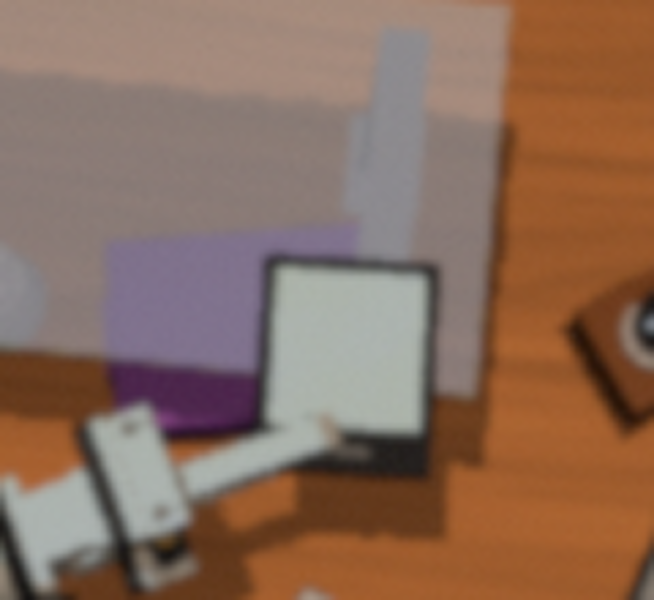

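Reader1 is pinched: width 8.8 mm, 30 N. Its corners in the crop are (265,256), (437,266) and (429,477).

```bash
python3 - <<'E'
from carry import *
from h import load,pz
c=load('top');f=lambda x,y:pz(c,210+x/5.45,110+y/5.45,.229)[:2]
p=np.array([f(*a) for a in[(265,256),(437,266),(429,477)]]);C=(p[0]+p[2])/2;print(p.round(3).tolist(),C.round(4),np.arctan2(*(p[1]-p[2])[::-1]))
s=robot.read_state();q=np.array(s['joints']);A=R.from_rotvec(s['eef_rot']);t=np.array(s['position'])
Ar=R.from_euler('z',.027);cr=np.array([C[0],C[1],t[2]])
np.savez('grip1.npz',Arel=(A.inv()*Ar).as_matrix(),trel=A.inv().apply(cr-t))
tp,Ap=placepose('grip1.npz',-1);print('tp',tp,Ap.apply([0,0,1]))
t,A=fk(P,S,q)
for w in([.48,.19,.42],[.46,.18,.44],[.44,.14,.40]):
    print(w,run(q,[(t+[0,0,.1],A,3),(t+[-.06,.06,.18],A,4),(np.array(w),Ap,16),(tp+[0,0,.1],Ap,6),(tp,Ap,6)],w[0]==.48)[1])
E
```

```text
[[0.61, -0.074], [0.613, -0.173], [0.491, -0.177]] [ 0.5506 -0.1257] 0.03578737667921119
tp [0.43483543 0.36681545 0.10867856] [ 0.11022403 -0.90513619 -0.41058389]
3 [0.     0.     0.0333 0.     0.     0.    ] m 0.14 c 0.055 [-1.17  1.12  0.9   2.33  1.37  0.79  0.08] [0. 0.]
4 [-0.015  0.015  0.02  -0.    -0.     0.   ] m 0.11 c 0.072 [-1.4   0.9   0.93  2.35  1.16  0.97  0.37] [0. 0.]
16 [ 0.0027  0.016   0.0014 -0.0041  0.0957  0.0058] m 0.15 c 0.144 [-1.17  0.73  0.45  1.42  0.62  1.75  2.44] [0. 0.]
6 [-0.0075  0.0295 -0.0352 -0.      0.     -0.    ] m 0.14 c 0.104 [-1.26  1.13  0.37  1.1   0.41  1.84  2.25] [0. 0.]
6 [ 0.      0.     -0.0167 -0.      0.     -0.    ] m 0.16 c 0.040 [-1.25  1.26  0.35  1.08  0.37  1.75  2.18] [0. 0.]
[0.48, 0.19, 0.42] [np.float64(0.11375756757622701), np.float64(0.04023888046832289), 0]
[0.46, 0.18, 0.44] [np.float64(0.11375756757622701), np.float64(0.04023888046832299), 0]
[0.44, 0.14, 0.4] [np.float64(0.11375756757622701), np.float64(0.040238880468323), 0]
```

Emit:
move_arm:
  targets:
    - {"dx": 0,"dy": 0,"dz": 0.02,"rx": 0,"ry": 0,"rz": 0,"fingers": 0}
    - {"dx": 0,"dy": 0,"dz": 0.04,"rx": 0,"ry": 0,"rz": 0,"fingers": 0}
    - {"dx": 0,"dy": 0,"dz": 0.04,"rx": 0,"ry": 0,"rz": 0,"fingers": 0}
    - {"dx": -0.015,"dy": 0.015,"dz": 0.02,"rx": 0,"ry": 0,"rz": 0,"fingers": 0}
    - {"dx": -0.015,"dy": 0.015,"dz": 0.02,"rx": 0,"ry": 0,"rz": 0,"fingers": 0}
    - {"dx": -0.015,"dy": 0.015,"dz": 0.02,"rx": 0,"ry": 0,"rz": 0,"fingers": 0}
    - {"dx": -0.015,"dy": 0.015,"dz": 0.02,"rx": 0,"ry": 0,"rz": 0,"fingers": 0}
    - {"dx": 0.001,"dy": 0.015,"dz": 0.001,"rx": -0.0041,"ry": 0.0957,"rz": 0.0058,"fingers": 0}
    - {"dx": 0.001,"dy": 0.015,"dz": 0.001,"rx": -0.0041,"ry": 0.0957,"rz": 0.0058,"fingers": 0}
    - {"dx": 0.001,"dy": 0.015,"dz": 0.001,"rx": -0.0041,"ry": 0.0957,"rz": 0.0058,"fingers": 0}
    - {"dx": 0.001,"dy": 0.015,"dz": 0.001,"rx": -0.0041,"ry": 0.0957,"rz": 0.0058,"fingers": 0}
    - {"dx": 0.001,"dy": 0.015,"dz": 0.001,"rx": -0.0041,"ry": 0.0957,"rz": 0.0058,"fingers": 0}
    - {"dx": 0.001,"dy": 0.015,"dz": 0.001,"rx": -0.0041,"ry": 0.0957,"rz": 0.0058,"fingers": 0}
    - {"dx": 0.001,"dy": 0.015,"dz": 0.001,"rx": -0.0041,"ry": 0.0957,"rz": 0.0058,"fingers": 0}
    - {"dx": 0.001,"dy": 0.015,"dz": 0.001,"rx": -0.0041,"ry": 0.0957,"rz": 0.0058,"fingers": 0}

```text
time: 34.85
position: [0.4635, 0.0586, 0.4111]
eef_rot: [1.256, -2.017, 1.732]
ft_force: [-1.1, -0.0, -3.0]
gripper_width: 0.0086
grasp_force: 30.0
```

Emit:
move_arm:
  targets:
    - {"dx": 0.001,"dy": 0.015,"dz": 0.001,"rx": -0.0041,"ry": 0.0957,"rz": 0.0058,"fingers": 0}
    - {"dx": 0.001,"dy": 0.015,"dz": 0.001,"rx": -0.0041,"ry": 0.0957,"rz": 0.0058,"fingers": 0}
    - {"dx": 0.001,"dy": 0.015,"dz": 0.001,"rx": -0.0041,"ry": 0.0957,"rz": 0.0058,"fingers": 0}
    - {"dx": 0.001,"dy": 0.015,"dz": 0.001,"rx": -0.0041,"ry": 0.0957,"rz": 0.0058,"fingers": 0}
    - {"dx": 0.001,"dy": 0.015,"dz": 0.001,"rx": -0.0041,"ry": 0.0957,"rz": 0.0058,"fingers": 0}
    - {"dx": 0.001,"dy": 0.015,"dz": 0.001,"rx": -0.0041,"ry": 0.0957,"rz": 0.0058,"fingers": 0}
    - {"dx": 0.001,"dy": 0.015,"dz": 0.001,"rx": -0.0041,"ry": 0.0957,"rz": 0.0058,"fingers": 0}
    - {"dx": 0.001,"dy": 0.015,"dz": 0.001,"rx": -0.0041,"ry": 0.0957,"rz": 0.0058,"fingers": 0}
    - {"dx": 0,"dy": 0,"dz": 0,"rx": 0,"ry": 0,"rz": 0,"fingers": 0}
    - {"dx": 0,"dy": 0,"dz": 0,"rx": 0,"ry": 0,"rz": 0,"fingers": 0}

```text
time: 35.85
position: [0.4719, 0.1774, 0.4193]
eef_rot: [1.627, -1.502, 1.043]
ft_force: [0.4, -1.2, -2.3]
gripper_width: 0.0086
grasp_force: 30.0
```

```bash
python3 - <<'E'
from carry import *
st(); t,A=placepose('grip1.npz',-1,.1); to(t,A,7); q=np.array(robot.read_state()['joints']); run(q,[(t,A,7),(t-[0,0,.1],A,6)])
E
```

```text
{'time': 35.85, 'joints': [-1.193, 0.7, 0.512, 1.462, 0.562, 1.725, 2.437], 'position': [0.472, 0.177, 0.419], 'eef_rot': [1.627, -1.502, 1.043], 'ft_force': [0.375, -1.188, -2.298], 'gripper_width': 0.009}
now [0.4719 0.1774 0.4193] need [-0.037   0.1894 -0.2106] turn [-0.0452  0.0337  0.0185] per 7 [-0.0053  0.0271 -0.0301]
7 [-0.0037  0.0273 -0.0296 -0.0058 -0.0005  0.0061] m 0.15 c 0.104 [-1.28  1.14  0.42  1.1   0.38  1.83  2.28] [0. 0.]
6 [ 0.      0.     -0.0167 -0.      0.     -0.    ] m 0.17 c 0.040 [-1.27  1.26  0.39  1.08  0.33  1.74  2.2 ] [0. 0.]
```

Emit:
move_arm:
  targets:
    - {"dx": -0.0053,"dy": 0.0271,"dz": -0.0301,"rx": -0.0065,"ry": 0.0048,"rz": 0.0026,"fingers": 0}
    - {"dx": -0.0053,"dy": 0.0271,"dz": -0.0301,"rx": -0.0065,"ry": 0.0048,"rz": 0.0026,"fingers": 0}
    - {"dx": -0.0053,"dy": 0.0271,"dz": -0.0301,"rx": -0.0065,"ry": 0.0048,"rz": 0.0026,"fingers": 0}
    - {"dx": -0.0053,"dy": 0.0271,"dz": -0.0301,"rx": -0.0065,"ry": 0.0048,"rz": 0.0026,"fingers": 0}
    - {"dx": -0.0053,"dy": 0.0271,"dz": -0.0301,"rx": -0.0065,"ry": 0.0048,"rz": 0.0026,"fingers": 0}
    - {"dx": -0.0053,"dy": 0.0271,"dz": -0.0301,"rx": -0.0065,"ry": 0.0048,"rz": 0.0026,"fingers": 0}
    - {"dx": -0.0053,"dy": 0.0271,"dz": -0.0301,"rx": -0.0065,"ry": 0.0048,"rz": 0.0026,"fingers": 0}
    - {"dx": 0,"dy": 0,"dz": 0,"rx": 0,"ry": 0,"rz": 0,"fingers": 0}
    - {"dx": 0,"dy": 0,"dz": 0,"rx": 0,"ry": 0,"rz": 0,"fingers": 0}
    - {"dx": 0,"dy": 0,"dz": 0,"rx": 0,"ry": 0,"rz": 0,"fingers": 0}

```text
time: 36.85
position: [0.4357, 0.3665, 0.2115]
eef_rot: [1.62, -1.436, 1.049]
ft_force: [-0.2, 0.3, -2.1]
gripper_width: 0.0088
grasp_force: 30.0
```

```bash
python3 - <<'E'
from carry import *
t,A=placepose('grip1.npz',-1,0); to(t,A,7)
E
```

```text
now [0.4357 0.3665 0.2115] need [-0.0009  0.0003 -0.1028] turn [0.0002 0.0029 0.0007] per 7 [-0.0001  0.     -0.0147]
```

Emit:
move_arm:
  targets:
    - {"dx": -0.001,"dy": 0,"dz": -0.012,"rx": 0,"ry": 0.003,"rz": 0,"fingers": 0}
    - {"dx": 0,"dy": 0,"dz": -0.012,"rx": 0,"ry": 0,"rz": 0,"fingers": 0}
    - {"dx": 0,"dy": 0,"dz": -0.012,"rx": 0,"ry": 0,"rz": 0,"fingers": 0}
    - {"dx": 0,"dy": 0,"dz": -0.012,"rx": 0,"ry": 0,"rz": 0,"fingers": 0}
    - {"dx": 0,"dy": 0,"dz": -0.012,"rx": 0,"ry": 0,"rz": 0,"fingers": 0}
    - {"dx": 0,"dy": 0,"dz": -0.012,"rx": 0,"ry": 0,"rz": 0,"fingers": 0}
    - {"dx": 0,"dy": 0,"dz": -0.01,"rx": 0,"ry": 0,"rz": 0,"fingers": 0}
    - {"dx": 0,"dy": 0,"dz": 0,"rx": 0,"ry": 0,"rz": 0,"fingers": 0}
    - {"dx": 0,"dy": 0,"dz": 0,"rx": 0,"ry": 0,"rz": 0,"fingers": 0}
    - {"dx": 0,"dy": 0,"dz": 0,"rx": 0,"ry": 0,"rz": 0,"fingers": 0}

```text
time: 37.85
position: [0.4342, 0.3679, 0.128]
eef_rot: [1.624, -1.432, 1.044]
ft_force: [0.5, 0.6, -2.0]
gripper_width: 0.0088
grasp_force: 30.0
```

```bash
python3 - <<'E'
from carry import *
t,A=placepose('grip1.npz',-1,0); to(t,A,7)
E
```

```text
now [0.4342 0.3679 0.128 ] need [ 0.0006 -0.0011 -0.0193] turn [-0.0007 -0.0024 -0.0008] per 7 [ 0.0001 -0.0002 -0.0028]
```

Emit:
move_arm:
  targets:
    - {"dx": 0.0005,"dy": -0.001,"dz": -0.006,"rx": 0,"ry": 0,"rz": 0,"fingers": 0}
    - {"dx": 0,"dy": 0,"dz": -0.005,"rx": 0,"ry": 0,"rz": 0,"fingers": 0}
    - {"dx": 0,"dy": 0,"dz": -0.004,"rx": 0,"ry": 0,"rz": 0,"fingers": 0}
    - {"dx": 0,"dy": 0,"dz": -0.003,"rx": 0,"ry": 0,"rz": 0,"fingers": 0}
    - {"dx": 0,"dy": 0,"dz": 0,"rx": 0,"ry": 0,"rz": 0,"fingers": 0}
    - {"dx": 0,"dy": 0,"dz": 0,"rx": 0,"ry": 0,"rz": 0,"fingers": 0}

```text
time: 38.45
position: [0.4345, 0.3666, 0.1126]
eef_rot: [1.62, -1.431, 1.048]
ft_force: [-0.9, 2.2, 7.8]
gripper_width: 0.0088
grasp_force: 30.0
```

Emit:
move_arm:
  targets:
    - {"dx": 0,"dy": 0,"dz": 0,"rx": 0,"ry": 0,"rz": 0,"fingers": 0.03}
    - {"dx": 0,"dy": 0,"dz": 0,"rx": 0,"ry": 0,"rz": 0,"fingers": 0.03}
    - {"dx": 0,"dy": 0,"dz": 0,"rx": 0,"ry": 0,"rz": 0,"fingers": 0.03}
    - {"dx": -0.001,"dy": 0.009,"dz": 0.004,"rx": 0,"ry": 0,"rz": 0,"fingers": 0.03}
    - {"dx": -0.002,"dy": 0.018,"dz": 0.008,"rx": 0,"ry": 0,"rz": 0,"fingers": 0.03}
    - {"dx": -0.002,"dy": 0.018,"dz": 0.008,"rx": 0,"ry": 0,"rz": 0,"fingers": 0.03}
    - {"dx": -0.002,"dy": 0.018,"dz": 0.008,"rx": 0,"ry": 0,"rz": 0,"fingers": 0.03}
    - {"dx": -0.001,"dy": 0.009,"dz": 0.004,"rx": 0,"ry": 0,"rz": 0,"fingers": 0.03}
    - {"dx": 0,"dy": 0,"dz": 0,"rx": 0,"ry": 0,"rz": 0,"fingers": 0.03}

```text
time: 39.35
position: [0.4264, 0.4398, 0.1412]
eef_rot: [1.625, -1.431, 1.045]
ft_force: [0.7, -0.2, -1.4]
gripper_width: 0.03
grasp_force: 0.0
```

```bash
python3 - <<'E'
from carry import *
from h import *
st(); c=grab('scene');d=grab('top');w=grab('wrist')
for k in(0,-1):
  o=np.array([.495,.369])+.06*k*v[:2]
  for n,m in(('top',d),('scene',c),('wrist',w)):
    Q=cloud(m).reshape(-1,3);l=(Q[:,:2]-o)@np.c_[v[:2],u[:2]];s=(Q[:,2]>.08)&(Q[:,2]<.145)&(abs(l[:,0])<.02)&(abs(l[:,1])<.065)
    if s.sum()>20: print(k,n,s.sum(),np.percentile(l[s],[2,50,98],axis=0).round(4).tolist(),np.percentile(Q[s,2],[50,95,99]).round(3))
a=cv2.resize(c['color'][240:350,270:380][...,::-1],(400,400),interpolation=cv2.INTER_CUBIC);b=cv2.resize(w['color'][...,::-1],(400,300),interpolation=cv2.INTER_CUBIC)
b=np.vstack([b,np.zeros((100,400,3),np.uint8)]);cv2.imwrite('pics/p3.png',np.hstack([a,b]))
Q=cloud(d);k=(Q[...,2]>.088)&(Q[...,2]<.104)&(Q[...,0]>.25)&(Q[...,0]<.7)&(Q[...,1]<-.2)
n_,lab,stt,cen=cv2.connectedComponentsWithStats(k.astype(np.uint8))
for i in range(1,n_):
    if stt[i,4]>15: P_=Q[lab==i];print('head',cen[i].round(0),P_.mean(0).round(4),d['color'][int(cen[i][1])+2:int(cen[i][1])+3,int(cen[i][0])-11].tolist())
q0=np.array(robot.read_state()['joints']);T,A=fk(P,S,q0)
for yaw in(60,90,120,150,180,210):
    Ad=orient([0,0,-1],[np.cos(np.radians(yaw)),np.sin(np.radians(yaw)),0])
    q,W=run(q0,[(T+[-.02,-.01,.12],A,5),([.42,.2,.40],Ad,16),([.47,-.1,.38],Ad,8),([.486,-.372,.25],Ad,7),([.486,-.372,.068],Ad,6)],0);W3=0
    q3,W3=run(q,[(None,R.from_euler('z',-.7)*Ad,8),(None,R.from_euler('z',-1.4)*Ad,8)],0); print(yaw,np.round(W,3),q.round(2),np.round(W3,3),q3.round(2))
E
```

```text
{'time': 39.35, 'joints': [-1.276, 1.329, 0.428, 0.808, 0.278, 1.965, 2.297], 'position': [0.426, 0.44, 0.141], 'eef_rot': [1.625, -1.431, 1.045], 'ft_force': [0.701, -0.248, -1.438], 'gripper_width': 0.03}
0 top 188 [[-0.0076, -0.0464], [-0.0057, 0.0009], [0.0027, 0.0485]] [0.125 0.139 0.142]
0 scene 341 [[-0.0043, -0.0435], [0.0035, 0.0066], [0.0074, 0.0524]] [0.116 0.14  0.143]
0 wrist 2742 [[-0.0057, -0.0421], [-0.0052, 0.0238], [0.0025, 0.0528]] [0.122 0.137 0.138]
-1 top 177 [[-0.0086, -0.0489], [-0.0068, -0.0026], [0.001, 0.0464]] [0.13  0.141 0.142]
-1 scene 354 [[-0.0061, -0.0447], [0.0025, 0.0061], [0.0061, 0.0525]] [0.116 0.139 0.142]
-1 wrist 1386 [[-0.0067, -0.0426], [-0.0024, 0.0405], [0.002, 0.0516]] [0.136 0.138 0.138]
head [332. 168.] [ 0.6344 -0.3264  0.0958] [[111, 60, 29]]
head [344. 213.] [ 0.4834 -0.3722  0.0957] [[132, 121, 110]]
head [394. 212.] [ 0.499  -0.5454  0.0955] [[120, 78, 57]]
head [327. 262.] [ 0.3144 -0.3277  0.0959] [[127, 61, 129]]
60 [0.    0.085 0.044] [ 0.17  0.88  0.76  1.75 -0.79  0.85  2.35] [0.066 0.081 0.   ] [ 0.04  1.02  1.06  1.75 -1.03  1.05  1.14]
90 [0.    0.081 0.044] [ 0.21  0.86  0.69  1.75 -0.73  0.81  2.82] [0.105 0.081 0.   ] [ 0.06  0.99  1.01  1.75 -1.    1.01  1.64]
120 [0.    0.097 0.068] [ 0.46  0.76  0.25  1.75 -0.28  0.66  2.94] [0.063 0.08  0.   ] [ 0.24  0.84  0.62  1.75 -0.66  0.78  1.89]
150 [0.    0.109 0.107] [ 0.79  0.77 -0.29  1.75  0.33  0.67  2.94] [0.067 0.08  0.   ] [ 0.55  0.75  0.09  1.75 -0.11  0.65  1.93]
180 [0.    0.109 0.35 ] [ 1.18  1.02 -1.06  1.75  1.03  1.04  2.87] [0.15  0.082 0.   ] [ 1.05  0.88 -0.76  1.75  0.79  0.84  1.66]
210 [0.    0.107 0.619] [ 1.26  1.19 -1.25  1.77  1.24  1.3   2.94] [0.    0.108 0.   ] [ 1.3   1.11 -1.15  1.82  1.18  1.09  1.95]
```

View pics/p3.png

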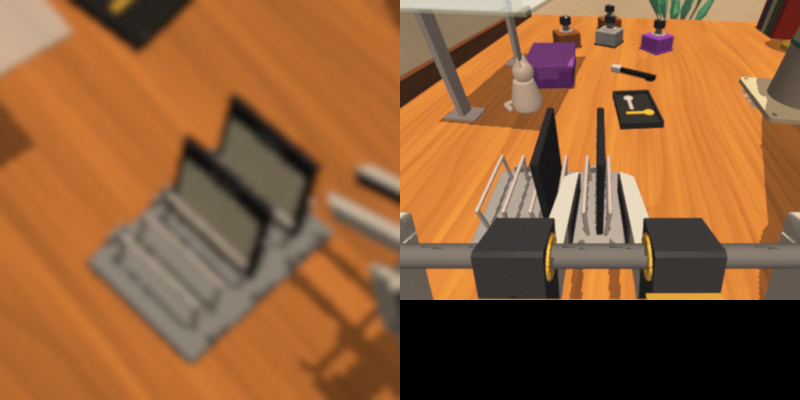

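Both readers stand home: tops are at z≈0.138, centred within a few mm and upright in the wrist view at (548,160) and (600,170). The grey head is still at (0.483,-0.372). Next I plan the way back to it.

```bash
python3 - <<'E'
from carry import *
s=robot.read_state();q0=np.array(s['joints']);T,A=fk(P,S,q0)
for yaw in(45,60,75):
  for w in([.40,.34,.34],[.42,.28,.36]):
    Ad=orient([0,0,-1],[np.cos(np.radians(yaw)),np.sin(np.radians(yaw)),0])
    q,W=run(q0,[(np.array(w),Ad,16),([.47,-.1,.38],Ad,10),([.486,-.372,.25],Ad,7),([.486,-.372,.068],Ad,6)],0)
    q3,W3=run(q,[(None,R.from_euler('z',-.7)*Ad,8),(None,R.from_euler('z',-1.4)*Ad,8)],0); print(yaw,w,np.round(W,3),q.round(2),np.round(W3,3),q3.round(2),(Ad*R.from_rotvec(s['eef_rot']).inv()).as_rotvec().round(3))
E
```

```text
45 [0.4, 0.34, 0.34] [0.    0.081 0.   ] [ 0.17  0.88  0.76  1.75 -0.79  0.85  2.09] [0.063 0.082 0.   ] [ 0.04  1.02  1.07  1.75 -1.04  1.05  0.88] [ 0.635 -1.317 -2.138]
45 [0.42, 0.28, 0.36] [0.    0.081 0.   ] [ 0.17  0.88  0.77  1.75 -0.8   0.85  2.1 ] [0.061 0.082 0.   ] [ 0.04  1.02  1.07  1.75 -1.04  1.05  0.89] [ 0.635 -1.317 -2.138]
60 [0.4, 0.34, 0.34] [0.    0.085 0.   ] [ 0.18  0.87  0.73  1.75 -0.77  0.83  2.33] [0.079 0.081 0.   ] [ 0.05  1.01  1.05  1.75 -1.02  1.03  1.13] [ 0.763 -1.164 -1.926]
60 [0.42, 0.28, 0.36] [0.    0.085 0.   ] [ 0.19  0.87  0.73  1.75 -0.76  0.83  2.33] [0.081 0.081 0.   ] [ 0.05  1.01  1.04  1.75 -1.02  1.03  1.13] [ 0.763 -1.164 -1.926]
75 [0.4, 0.34, 0.34] [0.005 0.089 0.   ] [ 0.2   0.86  0.7   1.75 -0.74  0.82  2.57] [0.099 0.081 0.   ] [ 0.06  0.99  1.02  1.75 -1.    1.01  1.38] [ 0.87  -1.009 -1.709]
75 [0.42, 0.28, 0.36] [0.015 0.089 0.   ] [ 0.2   0.86  0.7   1.75 -0.73  0.81  2.57] [0.1   0.081 0.   ] [ 0.06  0.99  1.02  1.75 -1.    1.01  1.38] [ 0.87  -1.009 -1.709]
```

```bash
python3 - <<'E'
from carry import *
s=robot.read_state();q0=np.array(s['joints']);T,A=fk(P,S,q0)
dT=np.array(s['position'])-T
for al in(50,70):
  a=np.radians(al);A1=orient(-u*np.cos(a)+np.array([0,0,-np.sin(a)]),-v)
  for yaw in(75,100):
   for w1 in([.42,.45,.25],[.40,.40,.27]):
    Ad=orient([0,0,-1],[np.cos(np.radians(yaw)),np.sin(np.radians(yaw)),0])
    v_=al==70 and yaw==100
    q,W=run(q0,[(np.array(w1),A1,8),(np.array([.42,.28,.38]),Ad,12),([.47,-.1,.38],Ad,10),([.486,-.372,.25],Ad,7),([.486,-.372,.068],Ad,6)],v_)
    q3,W3=run(q,[(None,R.from_euler('z',-.7)*Ad,8),(None,R.from_euler('z',-1.4)*Ad,8)],0); print(al,yaw,w1,np.round(W,3),q.round(2),np.round(W3,3),q3.round(2))
E
```

```text
50 75 [0.42, 0.45, 0.25] [0.055 0.089 0.   ] [ 0.21  0.85  0.68  1.75 -0.72  0.81  2.56] [0.11  0.081 0.   ] [ 0.06  0.99  1.01  1.75 -0.99  1.    1.37]
50 75 [0.4, 0.4, 0.27] [0.074 0.089 0.   ] [ 0.21  0.86  0.69  1.75 -0.73  0.81  2.56] [0.106 0.081 0.   ] [ 0.06  0.99  1.01  1.75 -0.99  1.01  1.38]
50 100 [0.42, 0.45, 0.25] [0.    0.081 0.007] [ 0.24  0.84  0.62  1.75 -0.67  0.78  2.94] [0.069 0.08  0.   ] [ 0.08  0.96  0.96  1.75 -0.95  0.97  1.78]
50 100 [0.4, 0.4, 0.27] [0.    0.081 0.009] [ 0.24  0.84  0.63  1.75 -0.67  0.78  2.94] [0.069 0.08  0.   ] [ 0.08  0.96  0.96  1.75 -0.95  0.97  1.78]
70 75 [0.42, 0.45, 0.25] [0.096 0.089 0.   ] [ 0.22  0.85  0.66  1.75 -0.7   0.8   2.54] [0.121 0.081 0.   ] [ 0.07  0.98  0.99  1.75 -0.98  0.99  1.36]
70 75 [0.4, 0.4, 0.27] [0.114 0.089 0.   ] [ 0.22  0.85  0.67  1.75 -0.7   0.8   2.54] [0.12  0.081 0.   ] [ 0.07  0.98  0.99  1.75 -0.98  0.99  1.37]
8 [-0.0002  0.0028  0.0147  0.0998  0.0056  0.0004] m 0.10 c 0.113 [-1.17  0.71  0.32  1.32  0.05  1.37  2.35] [0. 0.]
12 [ 0.     -0.0142  0.0108  0.0257 -0.0191 -0.1249] m 0.59 c 0.218
[... 607 characters left out ...]
04] m 0.11 c 0.109 [-1.18  0.61  0.34  1.46  0.07  1.32  2.36] [0. 0.]
12 [ 0.0017 -0.01    0.0092  0.0257 -0.0191 -0.1249] m 0.58 c 0.217 [-1.17  0.32  0.74  1.65 -0.22  1.26  1.36] [0. 0.]
10 [ 0.005 -0.038  0.    -0.     0.    -0.   ] m 0.44 c 0.246 [-0.49  0.3   0.88  1.71 -0.24  1.25  2.19] [0. 0.]
7 [ 0.0023 -0.0389 -0.0186 -0.      0.     -0.    ] m 0.15 c 0.141 [ 0.16  0.63  0.77  1.58 -0.47  1.12  2.79] [0. 0.]
6 [ 0.     -0.     -0.0303  0.      0.      0.    ] m 0.00 c 0.082 [ 0.25  0.83  0.62  1.75 -0.66  0.78  2.94] [0.    0.001]
70 100 [0.4, 0.4, 0.27] [0.    0.082 0.001] [ 0.25  0.83  0.62  1.75 -0.66  0.78  2.94] [0.069 0.08  0.   ] [ 0.08  0.96  0.95  1.75 -0.95  0.96  1.78]
```

Emit:
move_arm:
  targets:
    - {"dx": 0,"dy": 0.003,"dz": 0.0147,"rx": 0.0998,"ry": 0.0056,"rz": 0,"fingers": 0.03}
    - {"dx": 0,"dy": 0.003,"dz": 0.0147,"rx": 0.0998,"ry": 0.0056,"rz": 0,"fingers": 0.03}
    - {"dx": 0,"dy": 0.003,"dz": 0.0147,"rx": 0.0998,"ry": 0.0056,"rz": 0,"fingers": 0.03}
    - {"dx": 0,"dy": 0.003,"dz": 0.0147,"rx": 0.0998,"ry": 0.0056,"rz": 0,"fingers": 0.03}
    - {"dx": 0,"dy": 0.003,"dz": 0.0147,"rx": 0.0998,"ry": 0.0056,"rz": 0,"fingers": 0.03}
    - {"dx": 0,"dy": 0.003,"dz": 0.0147,"rx": 0.0998,"ry": 0.0056,"rz": 0,"fingers": 0.03}
    - {"dx": 0,"dy": 0.003,"dz": 0.0147,"rx": 0.0998,"ry": 0.0056,"rz": 0,"fingers": 0.03}
    - {"dx": 0,"dy": 0.003,"dz": 0.0147,"rx": 0.0998,"ry": 0.0056,"rz": 0,"fingers": 0.03}
    - {"dx": 0,"dy": -0.0142,"dz": 0.0108,"rx": 0.0257,"ry": -0.0191,"rz": -0.1249,"fingers": 0.066}
    - {"dx": 0,"dy": -0.0142,"dz": 0.0108,"rx": 0.0257,"ry": -0.0191,"rz": -0.1249,"fingers": 0.066}
    - {"dx": 0,"dy": -0.0142,"dz": 0.0108,"rx": 0.0257,"ry": -0.0191,"rz": -0.1249,"fingers": 0.066}
    - {"dx": 0,"dy": -0.0142,"dz": 0.0108,"rx": 0.0257,"ry": -0.0191,"rz": -0.1249,"fingers": 0.066}
    - {"dx": 0,"dy": -0.0142,"dz": 0.0108,"rx": 0.0257,"ry": -0.0191,"rz": -0.1249,"fingers": 0.066}
    - {"dx": 0,"dy": -0.0142,"dz": 0.0108,"rx": 0.0257,"ry": -0.0191,"rz": -0.1249,"fingers": 0.066}
    - {"dx": 0,"dy": -0.0142,"dz": 0.0108,"rx": 0.0257,"ry": -0.0191,"rz": -0.1249,"fingers": 0.066}
    - {"dx": 0,"dy": -0.0142,"dz": 0.0108,"rx": 0.0257,"ry": -0.0191,"rz": -0.1249,"fingers": 0.066}
    - {"dx": 0,"dy": -0.0142,"dz": 0.0108,"rx": 0.0257,"ry": -0.0191,"rz": -0.1249,"fingers": 0.066}
    - {"dx": 0,"dy": -0.0142,"dz": 0.0108,"rx": 0.0257,"ry": -0.0191,"rz": -0.1249,"fingers": 0.066}
    - {"dx": 0,"dy": -0.0142,"dz": 0.0108,"rx": 0.0257,"ry": -0.0191,"rz": -0.1249,"fingers": 0.066}
    - {"dx": 0,"dy": -0.0142,"dz": 0.0108,"rx": 0.0257,"ry": -0.0191,"rz": -0.1249,"fingers": 0.066}

```text
time: 41.5
position: [0.4259, 0.2904, 0.3886]
eef_rot: [-0.22, 3.131, -0.058]
ft_force: [0.1, -0.6, 0.2]
gripper_width: 0.0659
grasp_force: 0.0
```

Emit:
move_arm:
  targets:
    - {"dx": 0.005,"dy": -0.038,"dz": 0,"rx": 0,"ry": 0,"rz": -0.05,"fingers": 0.066}
    - {"dx": 0.005,"dy": -0.038,"dz": 0,"rx": 0,"ry": 0,"rz": -0.05,"fingers": 0.066}
    - {"dx": 0.005,"dy": -0.038,"dz": 0,"rx": 0,"ry": 0,"rz": -0.05,"fingers": 0.066}
    - {"dx": 0.005,"dy": -0.038,"dz": 0,"rx": 0,"ry": 0,"rz": -0.05,"fingers": 0.066}
    - {"dx": 0.005,"dy": -0.038,"dz": 0,"rx": 0,"ry": 0,"rz": -0.05,"fingers": 0.066}
    - {"dx": 0.005,"dy": -0.038,"dz": 0,"rx": 0,"ry": 0,"rz": -0.05,"fingers": 0.066}
    - {"dx": 0.005,"dy": -0.038,"dz": 0,"rx": 0,"ry": 0,"rz": -0.05,"fingers": 0.066}
    - {"dx": 0.005,"dy": -0.038,"dz": 0,"rx": 0,"ry": 0,"rz": -0.05,"fingers": 0.066}
    - {"dx": 0.005,"dy": -0.038,"dz": 0,"rx": 0,"ry": 0,"rz": 0,"fingers": 0.066}
    - {"dx": 0.005,"dy": -0.038,"dz": 0,"rx": 0,"ry": 0,"rz": 0,"fingers": 0.066}
    - {"dx": 0,"dy": 0,"dz": 0,"rx": 0,"ry": 0,"rz": 0,"fingers": 0.066}
    - {"dx": 0,"dy": 0,"dz": 0,"rx": 0,"ry": 0,"rz": 0,"fingers": 0.066}

```text
time: 42.7
position: [0.4753, -0.0886, 0.3882]
eef_rot: [-0.401, -3.11, 0.057]
ft_force: [-0.1, 0.3, -0.3]
gripper_width: 0.066
grasp_force: 0.0
```

```bash
python3 - <<'E'
from carry import *
from h import *
Ad=orient([0,0,-1],[np.cos(np.radians(77)),np.sin(np.radians(77)),0]);to([.4845,-.372,.22],Ad,8);st()
d=grab('top');Q=cloud(d);k=(Q[...,2]>.088)&(Q[...,2]<.104)&(Q[...,0]>.25)&(Q[...,0]<.7)&(Q[...,1]<-.2)
n_,lab,stt,cen=cv2.connectedComponentsWithStats(k.astype(np.uint8))
for i in range(1,n_):
    if stt[i,4]>15: print('head',cen[i].round(0),Q[lab==i].mean(0).round(4),d['color'][int(cen[i][1])+2,int(cen[i][0])-11].tolist())
E
```

```text
now [ 0.4753 -0.0886  0.3882] need [ 0.0092 -0.2834 -0.1682] turn [ 0.0354 -0.0099  0.0297] per 8 [ 0.0011 -0.0354 -0.021 ]
{'time': 42.7, 'joints': [-0.584, 0.308, 0.937, 1.684, -0.22, 1.277, 1.708], 'position': [0.475, -0.089, 0.388], 'eef_rot': [-0.401, -3.11, 0.057], 'ft_force': [-0.051, 0.284, -0.291], 'gripper_width': 0.066}
head [332. 168.] [ 0.635  -0.3266  0.0958] [111, 60, 31]
head [343. 213.] [ 0.4829 -0.3718  0.0958] [130, 120, 109]
head [394. 212.] [ 0.4988 -0.5449  0.0961] [116, 75, 53]
head [327. 262.] [ 0.3143 -0.3282  0.0964] [125, 58, 126]
```

Grey head unchanged. I move above it and then check with the wrist camera, by numbers only.

Emit:
move_arm:
  targets:
    - {"dx": 0.0011,"dy": -0.0354,"dz": -0.021,"rx": 0.0044,"ry": -0.0012,"rz": 0.0037,"fingers": 0.066}
    - {"dx": 0.0011,"dy": -0.0354,"dz": -0.021,"rx": 0.0044,"ry": -0.0012,"rz": 0.0037,"fingers": 0.066}
    - {"dx": 0.0011,"dy": -0.0354,"dz": -0.021,"rx": 0.0044,"ry": -0.0012,"rz": 0.0037,"fingers": 0.066}
    - {"dx": 0.0011,"dy": -0.0354,"dz": -0.021,"rx": 0.0044,"ry": -0.0012,"rz": 0.0037,"fingers": 0.066}
    - {"dx": 0.0011,"dy": -0.0354,"dz": -0.021,"rx": 0.0044,"ry": -0.0012,"rz": 0.0037,"fingers": 0.066}
    - {"dx": 0.0011,"dy": -0.0354,"dz": -0.021,"rx": 0.0044,"ry": -0.0012,"rz": 0.0037,"fingers": 0.066}
    - {"dx": 0.0011,"dy": -0.0354,"dz": -0.021,"rx": 0.0044,"ry": -0.0012,"rz": 0.0037,"fingers": 0.066}
    - {"dx": 0.0011,"dy": -0.0354,"dz": -0.021,"rx": 0.0044,"ry": -0.0012,"rz": 0.0037,"fingers": 0.066}
    - {"dx": 0,"dy": 0,"dz": 0,"rx": 0,"ry": 0,"rz": 0,"fingers": 0.066}
    - {"dx": 0,"dy": 0,"dz": 0,"rx": 0,"ry": 0,"rz": 0,"fingers": 0.066}
    - {"dx": 0,"dy": 0,"dz": 0,"rx": 0,"ry": 0,"rz": 0,"fingers": 0.066}

```text
time: 43.85
position: [0.4865, -0.3685, 0.221]
eef_rot: [0.346, 3.121, 0.001]
ft_force: [-0.2, 0.4, -0.5]
gripper_width: 0.066
grasp_force: 0.0
```

```bash
cat > head.py <<'E'
from carry import *
from h import *
c=grab('wrist');Q=cloud(c);k=(Q[...,2]>.088)&(Q[...,2]<.104)&(abs(Q[...,0]-.484)<.06)&(abs(Q[...,1]+.372)<.06)
n_,lab,stt,cen=cv2.connectedComponentsWithStats(k.astype(np.uint8));H=None
for i in range(1,n_):
    if stt[i,4]>300:
        P_=Q[lab==i];m=cv2.minEnclosingCircle((P_[:,:2]*1000).astype(np.float32));print('head',stt[i,4],P_.mean(0).round(4),m)
        H=np.array(m[0])/1000
        # white pointer
        w=(lab==i)&(c['color'].min(-1)>150);X=Q[w][:,:2]-H
        if len(X)>3: print('pointer',len(X),X.mean(0).round(4),'az',np.degrees(np.arctan2(*X.mean(0)[::-1])).round(1))
st();s=robot.read_state();Ad=orient([0,0,-1],R.from_rotvec(s['eef_rot']).apply([0,1,0])*[1,1,0])
if H is not None: to([*H,.068],Ad)
E
python3 head.py
```

```text
head 1111 [ 0.4841 -0.3723  0.0955] ((485.3798522949219, -372.5940246582031), 19.827913284301758)
pointer 40 [-0.0087  0.0043] az 153.8
{'time': 43.9, 'joints': [0.17, 0.655, 0.74, 1.63, -0.495, 1.051, 2.409], 'position': [0.487, -0.369, 0.221], 'eef_rot': [0.345, 3.12, 0.0], 'ft_force': [0.515, -0.213, 0.608], 'gripper_width': 0.066}
now [ 0.4866 -0.3686  0.2213] need [-0.0013 -0.004  -0.1533] turn [0.0002 0.0023 0.    ] per 1 [-0.0013 -0.004  -0.1533]
```

Emit:
move_arm:
  targets:
    - {"dx": -0.0015,"dy": -0.004,"dz": -0.03,"rx": 0,"ry": 0.002,"rz": 0,"fingers": 0.066}
    - {"dx": 0,"dy": 0,"dz": -0.03,"rx": 0,"ry": 0,"rz": 0,"fingers": 0.066}
    - {"dx": 0,"dy": 0,"dz": -0.03,"rx": 0,"ry": 0,"rz": 0,"fingers": 0.066}
    - {"dx": 0,"dy": 0,"dz": -0.02,"rx": 0,"ry": 0,"rz": 0,"fingers": 0.066}
    - {"dx": 0,"dy": 0,"dz": -0.02,"rx": 0,"ry": 0,"rz": 0,"fingers": 0.066}
    - {"dx": 0,"dy": 0,"dz": -0.015,"rx": 0,"ry": 0,"rz": 0,"fingers": 0.066}
    - {"dx": 0,"dy": 0,"dz": 0,"rx": 0,"ry": 0,"rz": 0,"fingers": 0.066}
    - {"dx": 0,"dy": 0,"dz": 0,"rx": 0,"ry": 0,"rz": 0,"fingers": 0.066}

```text
time: 44.7
position: [0.4845, -0.3746, 0.0764]
eef_rot: [0.349, 3.122, -0.003]
ft_force: [-0.9, 0.5, 0.3]
gripper_width: 0.0661
grasp_force: 0.0
```

Emit:
move_arm:
  targets:
    - {"dx": 0.0005,"dy": 0.002,"dz": -0.006,"rx": 0,"ry": 0,"rz": 0,"fingers": 0.066}
    - {"dx": 0,"dy": 0,"dz": 0,"rx": 0,"ry": 0,"rz": 0,"fingers": 0.066}
    - {"dx": 0,"dy": 0,"dz": 0,"rx": 0,"ry": 0,"rz": 0,"fingers": 0.03}
    - {"dx": 0,"dy": 0,"dz": 0,"rx": 0,"ry": 0,"rz": 0,"fingers": 0.03}
    - {"dx": 0,"dy": 0,"dz": 0,"rx": 0,"ry": 0,"rz": 0,"fingers": 0.03}
    - {"dx": 0,"dy": 0,"dz": 0,"rx": 0,"ry": 0,"rz": 0,"fingers": 0.03}

```text
time: 45.3
position: [0.4843, -0.373, 0.0698]
eef_rot: [-0.351, -3.121, 0.002]
ft_force: [-0.8, -0.0, 0.9]
gripper_width: 0.0373
grasp_force: 0.0
```

Emit:
move_arm:
  targets:
    - {"dx": 0,"dy": 0,"dz": 0,"rx": 0,"ry": 0,"rz": 0,"fingers": 0}
    - {"dx": 0,"dy": 0,"dz": 0,"rx": 0,"ry": 0,"rz": 0,"fingers": 0}
    - {"dx": 0,"dy": 0,"dz": 0,"rx": 0,"ry": 0,"rz": 0,"fingers": 0}

```text
time: 45.6
position: [0.4876, -0.3736, 0.0706]
eef_rot: [0.349, 3.117, -0.005]
ft_force: [6.4, -0.2, 2.0]
gripper_width: 0.0138
grasp_force: 4.6
```

```bash
python3 - <<'E'
from h import *
st();print(robot.read_state()['grasp_force'])
d=grab('top');Q=cloud(d);k=(Q[...,2]>.045)&(Q[...,2]<.06)&(abs(Q[...,0]-.485)<.09)&(abs(Q[...,1]+.37)<.09);print(k.sum(),cv2.minAreaRect((Q[k][:,:2]*1000).astype(np.float32)))
E
```

```text
{'time': 45.6, 'joints': [0.254, 0.828, 0.603, 1.752, -0.649, 0.764, 2.537], 'position': [0.488, -0.374, 0.071], 'eef_rot': [0.349, 3.117, -0.005], 'ft_force': [6.358, -0.177, 1.997], 'gripper_width': 0.014}
4.645301029086113
278 ((453.92852783203125, -365.5526428222656), (78.91081237792969, 67.6761245727539), 70.40840148925781)
```

The box has slid about 3 cm towards -x, either knocked or squeezed out by an off-centre grip. I'll open, lift and look again.

Emit:
move_arm:
  targets:
    - {"dx": 0,"dy": 0,"dz": 0,"rx": 0,"ry": 0,"rz": 0,"fingers": 0.066}
    - {"dx": 0,"dy": 0,"dz": 0,"rx": 0,"ry": 0,"rz": 0,"fingers": 0.066}
    - {"dx": 0,"dy": 0,"dz": 0,"rx": 0,"ry": 0,"rz": 0,"fingers": 0.066}
    - {"dx": 0,"dy": 0,"dz": 0,"rx": 0,"ry": 0,"rz": 0,"fingers": 0.066}
    - {"dx": 0,"dy": 0,"dz": 0.04,"rx": 0,"ry": 0,"rz": 0,"fingers": 0.066}
    - {"dx": 0,"dy": 0,"dz": 0.04,"rx": 0,"ry": 0,"rz": 0,"fingers": 0.066}
    - {"dx": -0.01,"dy": 0,"dz": 0.04,"rx": 0,"ry": 0,"rz": 0,"fingers": 0.066}
    - {"dx": -0.02,"dy": 0.005,"dz": 0.02,"rx": 0,"ry": 0,"rz": 0,"fingers": 0.066}
    - {"dx": 0,"dy": 0,"dz": 0,"rx": 0,"ry": 0,"rz": 0,"fingers": 0.066}
    - {"dx": 0,"dy": 0,"dz": 0,"rx": 0,"ry": 0,"rz": 0,"fingers": 0.066}
    - {"dx": 0,"dy": 0,"dz": 0,"rx": 0,"ry": 0,"rz": 0,"fingers": 0.066}

```text
time: 46.75
position: [0.4541, -0.3668, 0.2081]
eef_rot: [-0.349, -3.119, -0.001]
ft_force: [-0.8, 0.5, -0.2]
gripper_width: 0.0661
grasp_force: 0.0
```

```bash
python3 head.py; python3 - <<'E'
from h import *
d=grab('top');Q=cloud(d);k=(Q[...,2]>.045)&(Q[...,2]<.06)&(abs(Q[...,0]-.465)<.09)&(abs(Q[...,1]+.37)<.09);print(k.sum(),cv2.minAreaRect((Q[k][:,:2]*1000).astype(np.float32)))
E
```

```text
head 1183 [ 0.462  -0.368   0.0955] ((463.16259765625, -368.259765625), 19.766376495361328)
pointer 50 [-0.0085  0.0037] az 156.7
{'time': 46.8, 'joints': [0.181, 0.634, 0.741, 1.715, -0.495, 0.993, 2.453], 'position': [0.454, -0.367, 0.208], 'eef_rot': [-0.349, -3.119, -0.001], 'ft_force': [-0.007, 0.014, 0.177], 'gripper_width': 0.066}
now [ 0.4542 -0.3669  0.2081] need [ 0.009  -0.0013 -0.1401] turn [-0.0007 -0.0032 -0.    ] per 1 [ 0.009  -0.0013 -0.1401]
138 ((431.9315185546875, -380.0188293457031), (39.56602478027344, 79.59999084472656), 24.2589054107666)
```

Emit:
move_arm:
  targets:
    - {"dx": 0.009,"dy": -0.0013,"dz": -0.03,"rx": 0,"ry": -0.003,"rz": 0,"fingers": 0.07}
    - {"dx": 0,"dy": 0,"dz": -0.03,"rx": 0,"ry": 0,"rz": 0,"fingers": 0.07}
    - {"dx": 0,"dy": 0,"dz": -0.01,"rx": 0,"ry": 0,"rz": 0,"fingers": 0.07}
    - {"dx": 0,"dy": 0,"dz": 0,"rx": 0,"ry": 0,"rz": 0,"fingers": 0.07}
    - {"dx": 0,"dy": 0,"dz": 0,"rx": 0,"ry": 0,"rz": 0,"fingers": 0.07}
    - {"dx": 0,"dy": 0,"dz": 0,"rx": 0,"ry": 0,"rz": 0,"fingers": 0.07}

```text
time: 47.45
position: [0.4638, -0.3701, 0.1409]
eef_rot: [0.35, 3.118, -0.004]
ft_force: [0.0, -0.7, -0.8]
gripper_width: 0.07
grasp_force: 0.0
```

```bash
python3 head.py
```

```text
head 1905 [ 0.4617 -0.368   0.0955] ((463.41864013671875, -368.33514404296875), 19.8868350982666)
pointer 82 [-0.0089  0.0038] az 157.1
{'time': 47.5, 'joints': [0.22, 0.718, 0.677, 1.764, -0.574, 0.863, 2.508], 'position': [0.464, -0.37, 0.141], 'eef_rot': [0.35, 3.118, -0.003], 'ft_force': [-0.873, 0.112, 0.049], 'gripper_width': 0.07}
now [ 0.4638 -0.3699  0.1409] need [-0.0003  0.0016 -0.0729] turn [ 0.0026  0.0037 -0.    ] per 1 [-0.0003  0.0016 -0.0729]
```

Emit:
move_arm:
  targets:
    - {"dx": 0,"dy": 0.0016,"dz": -0.025,"rx": 0.002,"ry": 0.003,"rz": 0,"fingers": 0.066}
    - {"dx": 0,"dy": 0,"dz": -0.025,"rx": 0,"ry": 0,"rz": 0,"fingers": 0.066}
    - {"dx": 0,"dy": 0,"dz": -0.015,"rx": 0,"ry": 0,"rz": 0,"fingers": 0.066}
    - {"dx": 0,"dy": 0,"dz": -0.007,"rx": 0,"ry": 0,"rz": 0,"fingers": 0.066}
    - {"dx": 0,"dy": 0,"dz": 0,"rx": 0,"ry": 0,"rz": 0,"fingers": 0.055}
    - {"dx": 0,"dy": 0,"dz": 0,"rx": 0,"ry": 0,"rz": 0,"fingers": 0.05}
    - {"dx": 0,"dy": 0,"dz": 0,"rx": 0,"ry": 0,"rz": 0,"fingers": 0.05}

```text
time: 48.2
position: [0.4638, -0.3683, 0.0687]
eef_rot: [0.35, 3.121, -0.001]
ft_force: [0.0, -0.3, -0.3]
gripper_width: 0.0503
grasp_force: 0.0
```

```bash
python3 head.py
```

```text
head 3680 [ 0.461  -0.3679  0.0954] ((463.10736083984375, -368.3206481933594), 19.723602294921875)
pointer 182 [-0.0086  0.0037] az 156.7
head 423 [ 0.4499 -0.3951  0.0963] ((455.0867614746094, -398.1060791015625), 10.534968376159668)
head 427 [ 0.4629 -0.3381  0.0963] ((468.57647705078125, -337.6693115234375), 10.712518692016602)
{'time': 48.25, 'joints': [0.265, 0.808, 0.597, 1.811, -0.656, 0.73, 2.572], 'position': [0.464, -0.368, 0.069], 'eef_rot': [0.35, 3.122, -0.0], 'ft_force': [-0.612, -0.012, -0.115], 'gripper_width': 0.05}
now [ 0.4638 -0.3681  0.0686] need [ 0.0048  0.0304 -0.0006] turn [ 0.0002  0.0004 -0.    ] per 1 [ 0.0048  0.0304 -0.0006]
```

Emit:
move_arm:
  targets:
    - {"dx": 0,"dy": 0,"dz": 0,"rx": 0,"ry": 0,"rz": 0,"fingers": 0.03}
    - {"dx": 0,"dy": 0,"dz": 0,"rx": 0,"ry": 0,"rz": 0,"fingers": 0.03}
    - {"dx": 0,"dy": 0,"dz": 0,"rx": 0,"ry": 0,"rz": 0,"fingers": 0.03}
    - {"dx": 0,"dy": 0,"dz": 0,"rx": 0,"ry": 0,"rz": 0,"fingers": 0.03}

```text
time: 48.65
position: [0.4634, -0.3684, 0.068]
eef_rot: [-0.351, -3.122, 0.001]
ft_force: [-0.2, -1.6, 1.0]
gripper_width: 0.0389
grasp_force: 30.0
```

Gripped: 38.9 mm across the head, 30 N. Now I turn clockwise by about 1.2 rad.

Emit:
move_arm:
  targets:
    - {"dx": 0,"dy": 0,"dz": 0,"rx": 0,"ry": 0,"rz": -0.1,"fingers": 0.03}
    - {"dx": 0,"dy": 0,"dz": 0,"rx": 0,"ry": 0,"rz": -0.1,"fingers": 0.03}
    - {"dx": 0,"dy": 0,"dz": 0,"rx": 0,"ry": 0,"rz": -0.1,"fingers": 0.03}
    - {"dx": 0,"dy": 0,"dz": 0,"rx": 0,"ry": 0,"rz": -0.1,"fingers": 0.03}
    - {"dx": 0,"dy": 0,"dz": 0,"rx": 0,"ry": 0,"rz": -0.1,"fingers": 0.03}
    - {"dx": 0,"dy": 0,"dz": 0,"rx": 0,"ry": 0,"rz": -0.1,"fingers": 0.03}
    - {"dx": 0,"dy": 0,"dz": 0,"rx": 0,"ry": 0,"rz": -0.1,"fingers": 0.03}
    - {"dx": 0,"dy": 0,"dz": 0,"rx": 0,"ry": 0,"rz": -0.1,"fingers": 0.03}
    - {"dx": 0,"dy": 0,"dz": 0,"rx": 0,"ry": 0,"rz": -0.1,"fingers": 0.03}
    - {"dx": 0,"dy": 0,"dz": 0,"rx": 0,"ry": 0,"rz": -0.1,"fingers": 0.03}
    - {"dx": 0,"dy": 0,"dz": 0,"rx": 0,"ry": 0,"rz": -0.1,"fingers": 0.03}
    - {"dx": 0,"dy": 0,"dz": 0,"rx": 0,"ry": 0,"rz": -0.1,"fingers": 0.03}
    - {"dx": 0,"dy": 0,"dz": 0,"rx": 0,"ry": 0,"rz": 0,"fingers": 0.03}
    - {"dx": 0,"dy": 0,"dz": 0,"rx": 0,"ry": 0,"rz": 0,"fingers": 0.03}

```text
time: 50.05
position: [0.4642, -0.3673, 0.0677]
eef_rot: [2.048, 2.381, 0.003]
ft_force: [3.3, -0.3, 0.7]
gripper_width: 0.0396
grasp_force: 30.0
```

```bash
python3 head.py; python3 - <<'E'
from h import *
s=robot.read_state();print('torque',np.round(s['wrist_torque'],3),s['grasp_force'])
d=grab('top');Q=cloud(d);k=(Q[...,2]>.045)&(Q[...,2]<.056)&(abs(Q[...,0]-.465)<.07)&(abs(Q[...,1]+.37)<.07);print(k.sum(),cv2.minAreaRect((Q[k][:,:2]*1000).astype(np.float32)))
E
```

```text
head 4455 [ 0.463  -0.3649  0.0952] ((461.9490966796875, -358.28082275390625), 31.83279800415039)
pointer 187 [ 0.0019 -0.0002] az -4.8
{'time': 50.1, 'joints': [0.116, 0.923, 0.899, 1.817, -0.934, 0.893, 1.618], 'position': [0.464, -0.367, 0.068], 'eef_rot': [2.049, 2.381, 0.004], 'ft_force': [3.175, 0.158, 0.974], 'gripper_width': 0.039}
now [ 0.4642 -0.3673  0.0678] need [-0.0022  0.0091  0.0002] turn [-0.0014  0.0018 -0.    ] per 1 [-0.0022  0.0091  0.0002]
torque [-0.093 -0.693 -0.001] 30.000368356704712
164 ((453.6457214355469, -341.59930419921875), (84.90251922607422, 47.974708557128906), 11.418145179748535)
```

Emit:
move_arm:
  targets:
    - {"dx": 0,"dy": 0,"dz": 0,"rx": 0,"ry": 0,"rz": -0.05,"fingers": 0.03}
    - {"dx": 0,"dy": 0,"dz": 0,"rx": 0,"ry": 0,"rz": -0.05,"fingers": 0.03}
    - {"dx": 0,"dy": 0,"dz": 0,"rx": 0,"ry": 0,"rz": 0,"fingers": 0.03}
    - {"dx": 0,"dy": 0,"dz": 0,"rx": 0,"ry": 0,"rz": 0,"fingers": 0.03}
    - {"dx": 0,"dy": 0,"dz": 0,"rx": 0,"ry": 0,"rz": 0,"fingers": 0.066}
    - {"dx": 0,"dy": 0,"dz": 0,"rx": 0,"ry": 0,"rz": 0,"fingers": 0.066}
    - {"dx": 0,"dy": 0,"dz": 0,"rx": 0,"ry": 0,"rz": 0,"fingers": 0.066}
    - {"dx": 0,"dy": 0,"dz": 0,"rx": 0,"ry": 0,"rz": 0,"fingers": 0.066}
    - {"dx": 0,"dy": 0,"dz": 0.03,"rx": 0,"ry": 0,"rz": 0,"fingers": 0.066}
    - {"dx": 0,"dy": 0,"dz": 0.04,"rx": 0,"ry": 0,"rz": 0,"fingers": 0.066}
    - {"dx": 0,"dy": 0,"dz": 0.04,"rx": 0,"ry": 0,"rz": 0,"fingers": 0.066}
    - {"dx": 0,"dy": 0,"dz": 0.03,"rx": 0,"ry": 0,"rz": 0,"fingers": 0.066}
    - {"dx": 0,"dy": 0,"dz": 0,"rx": 0,"ry": 0,"rz": 0,"fingers": 0.066}
    - {"dx": 0,"dy": 0,"dz": 0,"rx": 0,"ry": 0,"rz": 0,"fingers": 0.066}
    - {"dx": 0,"dy": 0,"dz": 0,"rx": 0,"ry": 0,"rz": 0,"fingers": 0.066}

```text
time: 51.65
position: [0.4628, -0.3666, 0.2063]
eef_rot: [-2.166, -2.271, -0.002]
ft_force: [-1.5, -1.0, -0.4]
gripper_width: 0.066
grasp_force: 0.0
```

```bash
python3 head.py; python3 - <<'E'
from h import *
c=load('wrist');Q=cloud(c);k=(Q[...,2]>.04)&(Q[...,2]<.058)&(abs(Q[...,0]-.465)<.07)&(abs(Q[...,1]+.37)<.07);print('box',k.sum(),cv2.minAreaRect((Q[k][:,:2]*1000).astype(np.float32)))
d=grab('top')
for k in(0,-1):
  y=np.radians(6.8);u=np.array([-np.sin(y),np.cos(y)]);v=np.array([u[1],-u[0]])
  Q=cloud(d).reshape(-1,3);l=(Q[:,:2]-(np.array([.495,.369])+.06*k*v))@np.c_[v,u];s=(Q[:,2]>.08)&(Q[:,2]<.145)&(abs(l[:,0])<.02)&(abs(l[:,1])<.065);print(k,s.sum(),np.percentile(l[s],[2,50,98],axis=0).round(4).tolist(),np.percentile(Q[s,2],[50,95]).round(3))
E
```

```text
head 1210 [ 0.4627 -0.3667  0.0954] ((462.5965576171875, -368.04052734375), 19.799846649169922)
pointer 52 [0.0013 0.0093] az 82.0
{'time': 51.7, 'joints': [0.03, 0.782, 1.081, 1.703, -0.755, 1.139, 1.383], 'position': [0.463, -0.367, 0.206], 'eef_rot': [-2.166, -2.271, -0.002], 'ft_force': [-0.071, 0.141, 0.325], 'gripper_width': 0.066}
now [ 0.4628 -0.3667  0.2061] need [-0.0002 -0.0014 -0.1381] turn [-0.0031 -0.0014  0.    ] per 1 [-0.0002 -0.0014 -0.1381]
box 3493 ((462.8802185058594, -368.3882141113281), (80.40386199951172, 80.1010513305664), 60.983001708984375)
0 189 [[-0.0075, -0.0471], [-0.0057, 0.0021], [0.0024, 0.05]] [0.126 0.14 ]
-1 176 [[-0.0091, -0.0479], [-0.0071, -0.0038], [0.0011, 0.0473]] [0.129 0.139]
```

```bash
python3 -c "
from plant import robot
print(robot.hand_in())"
```

```text
the job is handed in; nothing more can be done
None
```

The job is handed in, with no verdict returned: the switch was pressed first, both e-readers found on the shelf stand home in the rack, and the mushroom head was then turned clockwise to its stop and is up again; I viewed 15 pictures, one over the 14 allowed.

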